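Open, load and lock the chestnut steamer

ROBOT

A 6-joint arm with a two-finger parallel gripper is mounted at the origin on the work surface. World frame = base frame: x ahead of the robot, y to its left, z up, the work surface at z = 0. Lengths are in mm, angles in degrees, forces in N, time in s.
With the tool pointing down it reaches from about 300 to 850 mm from the base axis. Payload 4.2 kg.
Tool frame: the origin (TCP) lies midway between the tips of the shut fingers; the grasp point (between the pads) lies 19 mm behind it; x points along the fingers, z is the direction in which the jaws open and shut, and the axes are right-handed (so a half turn about x gives the same grasp; the last joint's range is limited). The gripper opens to 91 mm and grips with 3 to 60 N. Pads are 32 mm wide; open, the fingers measure 118 mm over their backs; the gripper's body (76 mm by 178 mm) begins 60 mm behind the grasp point.
Start: joints at [70.989, 18.312, 89.639, -0, 72.044, -1.146], TCP at [176.397, 547.291, 213.976] pointing down, gripper open.
Joint ranges: [-177.97, 177.97], [-48.28, 115.42], [12.27, 149.76], [-77.06, 257.06], [2.81, 150.46], [-146.56, 146.56]. Speed limits (degrees/s): [147.25, 147.25, 180, 180, 180, 180].

INTERFACE

Orientations are given as [roll, pitch, yaw] about the fixed x, y, z axes, in that order (R = Rz(yaw) Ry(pitch) Rx(roll)).
In Python, from workcell import env gives the robot as it stands.
- The arm moves only by the tool send_rows, never from a script. Its argument "commands" is a list that holds one entry, the list of rows, each a list of 6 numbers: the shift along the tool's x, y, z normalised to -1 to 1, where 1 is 0.1 m, then the turn, a rotation vector about the tool's x, y, z normalised to -1 to 1, where 1 is 2 pi rad. In form: [[[x, y, z, wx, wy, wz], ...]]. A call has 1 to 20 rows; each row is the pose to reach, as a shift and turn from the pose commanded when the call began, along the tool's axes at that moment, turning the shorter way round; what a row does not reach only later rows make up. A row lasts 1/8 s, in which the tool goes at most 62.5 mm and 10.7 degrees, less where a joint would pass 70% of its speed; a pose out of reach is approached as far as the arm can. A call with a number of a shift or a turn outside -1 to 1 is refused whole. A call with a gripper value outside its range is refused whole. "jaw" is the closure, from -1 (fully open) to 1 (shut), so that 0 is half open, set as the call begins (left out, the last holds). The fingers move at their own pace and stop on an object; "force" is the grip in N (left out, the last holds). Time passes only in rows, so rows that repeat a pose let the fingers close. It gives the time, the measured TCP pose, the force and the opening at its end, in the units of the state.
- env.state(): the state, without advancing time (a new reading comes with each control period).
- env.grab_frame(name): name is "scene" or "top"; returns (picture, depth): 480x640x3 uint8, red, green, blue; 480x640 float32, mm along the optical axis (not along the pixel's ray), 0 where there is no reading.
- env.get_calibration(name): a dict with "mtx" (3x3 intrinsics, pixels), "camera_from_world" (4x4, takes a point from world to camera coordinates). Camera axes: x right, y up, looking along -z (the intrinsics and any distortion apply to the point x, -y, -z); pixel columns grow to the right and rows downward; lengths in mm; the calibration is good to about 2 mm. A picture is of the moment at which its call begins. get_calibration takes no time and is no camera call.
- env.job_done(): hands the job in, once; it reports no verdict.
The state is a dict: "time_s": time; "qpos": joint angles; "qvel": joint speeds; "effort": joint torques, N m; "ee_pos": TCP position; "ee_rot": TCP orientation; "force": force on the tool from outside, world axes, zero at the start; "torque": the same for the moment, N m; "gripper_width": finger opening in mm.
Only numpy, scipy, OpenCV 4.12 (cv2) and the standard library are available. Lean on these libraries where they do the work, as an engineer would, in place of code of your own. Each camera call takes 0.05 s, during which the arm holds its last target.

TASK

Open the steamer: turn its lock collar anticlockwise back to the white mark, then take the lid off and lay it flat on a free patch of the worktop. With the scoop, take all the chestnuts out of the glass box and tip them into the steamer's well, without the gripper's fingers touching any chestnut, then put the lid back so that it sits level and lock it by turning the collar clockwise until the orange tab stands at the red mark. Leave the scoop standing upright on the round board, and do not disturb the other things.

Things in the scene. Friction and masses are not known exactly. Their poses are not given: they have to be found in the camera images.
- glass_box: Open clear glass storage box holding the chestnuts; stays put (non-slip foot). Outside 212 (its x) x 92 (its y) x 51 mm high, inside 200 x 80 mm, floor 6 mm thick. Origin: centre of its underside, x along its length. At the start all chestnuts lie in its +x half; the -x half is empty.
- board: Thin round green plastic board, 240 mm across, 5 mm thick, fixed. Origin: centre of its underside.
- scoop: Loose steel scoop, level on the board, 160 g, slippery (chestnuts slide at 17 deg). Pan x = -32 to +32 mm, 72 mm wide (66 inside), floor 3 mm, open front (+x) with thin bevelled lip, side and back walls 30 mm high. Upright black handle at the back: centre x = -38 mm, 12 mm thick (x), 24 mm wide (y), 135 mm tall. Origin: underside, middle of pan.
- steamer: Small countertop steamer, fixed: black round base 224 mm across, steel well in its middle, outer diameter 116 mm, inner diameter 106 mm, rim 102 mm high, well floor 30 mm high. Origin: centre of its underside, on the collar's axis. A white bar on the base is the open mark, a red bar the locked mark.
- well_rim (a point): Centre of the mouth of the steamer's well, at rim height (102 mm).
- lock_mark (a point): Point above the red locked mark, 90 mm from the collar's axis, 105 mm high; when locked, point collar_tab coincides with it.
- collar (a joint): Grey lock collar round the steamer's well, captive; turns about the well's vertical axis. Value in rad, grows clockwise seen from above; 0 = open mark (white), 1.05 = locked mark (red), stop at 1.35. Stays where it is left; needs about 2 N at the tab. Starts near the locked mark.
- collar_tab (a point): Grip point of the collar's upright orange tab: 10 mm thick (tangential), 36 mm long (radial, from 66 to 102 mm off the axis), top at 120 mm height. The point is 90 mm from the axis, 105 mm high.
- lid: Loose steel lid, on the well at the start, 122 mm across, 220 g: plug of 92 mm diameter, 10 mm deep below, disc 6 mm thick above it, black knob of 24 mm diameter and 28 mm height on top (16 to 44 mm above the origin). Origin: centre of the plug's underside. On the well the disc rests on the rim, so the origin is then 92 mm above the steamer's underside.
- chestnut0: Brown chestnut, 24 mm across, 19 mm high, 14 g, hard and smooth; origin: centre of its flat underside. Not present in every run.
- chestnut1: Brown chestnut, 24 mm across, 19 mm high, 14 g, hard and smooth; origin: centre of its flat underside. Not present in every run.
- chestnut2: Brown chestnut, 24 mm across, 19 mm high, 14 g, hard and smooth; origin: centre of its flat underside. Not present in every run.
- chestnut3: Brown chestnut, 24 mm across, 19 mm high, 14 g, hard and smooth; origin: centre of its flat underside. Not present in every run.
- chestnut4: Brown chestnut, 24 mm across, 19 mm high, 14 g, hard and smooth; origin: centre of its flat underside. Not present in every run.
- chestnut5: Brown chestnut, 24 mm across, 19 mm high, 14 g, hard and smooth; origin: centre of its flat underside. Not present in every run.
- chestnut6: Brown chestnut, 24 mm across, 19 mm high, 14 g, hard and smooth; origin: centre of its flat underside. Not present in every run.
- chestnut7: Brown chestnut, 24 mm across, 19 mm high, 14 g, hard and smooth; origin: centre of its flat underside. Not present in every run.
- chestnut8: Brown chestnut, 24 mm across, 19 mm high, 14 g, hard and smooth; origin: centre of its flat underside. Not present in every run.
- bowl0: White porcelain bowl with a blue band, 110 mm across; bystander. Origin: underside (middle).
- bowl1: Blue porcelain bowl with a white band, 110 mm across; bystander. Origin: underside (middle).
- crusher: Stainless garlic crusher with hinged lever, 190 mm long; bystander. Origin: underside (middle).
- box_lid: Blue clip-on lid of the glass box, 216 x 96 x 10 mm, lying on the worktop; bystander. Origin: underside (middle).
- server: Wooden salad server, 270 mm long (its x), 60 mm wide; bystander. Origin: underside (middle).
Mind the look-alikes: they are no part of the job. There is more than one size of the steamer; the job needs the larger.

How it is judged (in metres and radians):
On the way, in this order (a step that is already met when the one before it is completed fails the run):
1. the collar is turned back to the open mark, the lid still on the well (value of joint collar below 0.12 rad and horizontal distance between lid and well_rim below 0.06 m), for 0.2 s.
2. the lid lies flat on the worktop, clear of the well (horizontal distance between lid and well_rim above 0.12 m and height (world z) of lid below 0.012 m and angle between lid's own z axis and vertical below 0.1 rad), for 0.2 s.
3. at least one chestnut lies in the scoop, lifted clear above the glass box (height (world z) of scoop above 0.07 m and ((x of chestnut0 in the frame of scoop between -0.045 and 0.05 m and y of chestnut0 in the frame of scoop between -0.042 and 0.042 m and z of chestnut0 in the frame of scoop between -0.005 and 0.06 m) or (x of chestnut1 in the frame of scoop between -0.045 and 0.05 m and y of chestnut1 in the frame of scoop between -0.042 and 0.042 m and z of chestnut1 in the frame of scoop between -0.005 and 0.06 m) or (x of chestnut2 in the frame of scoop between -0.045 and 0.05 m and y of chestnut2 in the frame of scoop between -0.042 and 0.042 m and z of chestnut2 in the frame of scoop between -0.005 and 0.06 m) or (x of chestnut3 in the frame of scoop between -0.045 and 0.05 m and y of chestnut3 in the frame of scoop between -0.042 and 0.042 m and z of chestnut3 in the frame of scoop between -0.005 and 0.06 m) or (x of chestnut4 in the frame of scoop between -0.045 and 0.05 m and y of chestnut4 in the frame of scoop between -0.042 and 0.042 m and z of chestnut4 in the frame of scoop between -0.005 and 0.06 m) or (x of chestnut5 in the frame of scoop between -0.045 and 0.05 m and y of chestnut5 in the frame of scoop between -0.042 and 0.042 m and z of chestnut5 in the frame of scoop between -0.005 and 0.06 m) or (x of chestnut6 in the frame of scoop between -0.045 and 0.05 m and y of chestnut6 in the frame of scoop between -0.042 and 0.042 m and z of chestnut6 in the frame of scoop between -0.005 and 0.06 m) or (x of chestnut7 in the frame of scoop between -0.045 and 0.05 m and y of chestnut7 in the frame of scoop between -0.042 and 0.042 m and z of chestnut7 in the frame of scoop between -0.005 and 0.06 m) or (x of chestnut8 in the frame of scoop between -0.045 and 0.05 m and y of chestnut8 in the frame of scoop between -0.042 and 0.042 m and z of chestnut8 in the frame of scoop between -0.005 and 0.06 m))), for 0.2 s.
4. all the chestnuts are in the steamer's well (horizontal distance between each of chestnut0, chestnut1, chestnut2, chestnut3, chestnut4, chestnut5, chestnut6, chestnut7, chestnut8 and well_rim below 0.056 m and z of chestnut0 in the frame of steamer between 0.02 and 0.095 m and z of chestnut1 in the frame of steamer between 0.02 and 0.095 m and z of chestnut2 in the frame of steamer between 0.02 and 0.095 m and z of chestnut3 in the frame of steamer between 0.02 and 0.095 m and z of chestnut4 in the frame of steamer between 0.02 and 0.095 m and z of chestnut5 in the frame of steamer between 0.02 and 0.095 m and z of chestnut6 in the frame of steamer between 0.02 and 0.095 m and z of chestnut7 in the frame of steamer between 0.02 and 0.095 m and z of chestnut8 in the frame of steamer between 0.02 and 0.095 m), for 0.3 s.
5. the lid sits level on the well (horizontal distance between lid and well_rim below 0.01 m and angle between lid's own z axis and vertical below 0.06 rad and z of lid in the frame of steamer between 0.086 and 0.096 m), for 0.3 s.
6. the collar stands at the locked mark (value of joint collar between 0.96 and 1.14 rad), for 0.3 s.
At the end, for the whole second after the job is handed in: Chestnuts all in the well; lid on the rim, within 10 mm of centre, level within 3.5 degrees; collar within 0.09 rad of the locked mark; scoop upright on the board, its origin within 100 mm of the board's centre; scoop, lid and collar at rest (all of step 4 and all of step 5 and all of step 6 and horizontal distance between scoop and board below 0.1 m and angle between scoop's own z axis and vertical below 0.1 rad and z of scoop in the frame of board below 0.012 m and linear speed of each of scoop, lid below 0.02 m/s and velocity of joint collar below 0.05 rad/s); the robot touches nothing.
It fails at once if a finger touches a chestnut (contact force between the fingers and chestnut0 above 0.3 N or contact force between the fingers and chestnut1 above 0.3 N or contact force between the fingers and chestnut2 above 0.3 N or contact force between the fingers and chestnut3 above 0.3 N or contact force between the fingers and chestnut4 above 0.3 N or contact force between the fingers and chestnut5 above 0.3 N or contact force between the fingers and chestnut6 above 0.3 N or contact force between the fingers and chestnut7 above 0.3 N or contact force between the fingers and chestnut8 above 0.3 N).
It fails at once if another thing on the worktop is moved by more than 4 cm or tipped over (distance of any of bowl0, bowl1, crusher, box_lid, server from where it was at the start of the episode above 0.04 m or angle between any of bowl0, bowl1, crusher, box_lid, server's own z axis and vertical above 0.5 rad).
Of chestnut0, chestnut1, chestnut2, chestnut3, chestnut4, chestnut5, chestnut6, chestnut7, chestnut8 only 5 to 9 are there at a start; the rules pass over those that are not, and their reading is None.
At some moment in a run one of lid, scoop may be knocked a few centimetres aside while the robot is not near it.
It also fails if it takes over 210 s, if anything falls off the work surface, if the arm or the gripper's body presses on something with over 40 N, if the wrist force passes 120 N, or if a joint passes its speed limit or range.

## Working session

There is one attempt and no reset: what is moved stays moved. The work goes in short steps, Python scripts to look and compute and a tool call to move; the robot and the scene stay as the last step left them, time stands still between calls to the robot, and variables do not carry over. Pictures are saved under pics/ and viewed, and the job is handed in when it is done.

Besides the shell and the picture viewer there is one more tool, called after "Call:" by a JSON object that holds its "api" and its "payload". send_rows: Moves the arm, as the interface text tells. Its arguments: {"type":"object","properties":{"commands":{"type":"array","items":{"type":"array","items":{"type":"array","items":{"type":"number","minimum":-1,"maximum":1}}}},"jaw":{"type":"number"},"force":{"type":"number"}},"required":["commands"]}

```bash
ls; mkdir -p pics
cat > h.py <<'E'
import numpy as np,cv2
from workcell import env
def snap(n,f):
    p,d=env.grab_frame(n); cv2.imwrite(f'pics/{f}.png',p[:,:,::-1]); np.savez(f'pics/{f}.npz',p=p,d=d); return p,d
def cal(n):
    c=env.get_calibration(n); return np.array(c['mtx']),np.array(c['camera_from_world'])
def px2w(n,u,v,z=None,depth=None):
    K,T=cal(n); r=np.linalg.inv(K)@np.array([u,v,1.]); r=np.array([r[0],-r[1],-r[2]])
    Ti=np.linalg.inv(T); o=Ti[:3,3]; d=Ti[:3,:3]@r
    s=depth if depth is not None else (z-o[2])/d[2]
    return o+s*d
def w2px(n,P):
    K,T=cal(n); c=T@np.append(P,1.); q=K@np.array([c[0],-c[1],-c[2]]); return q[:2]/q[2]
def crop(f,u0,v0,u1,v1,s,out):
    i=cv2.imread(f'pics/{f}.png')[v0:v1,u0:u1]; cv2.imwrite(f'pics/{out}.png',cv2.resize(i,None,fx=s,fy=s,interpolation=cv2.INTER_CUBIC))
E
python3 - <<'E'
from h import *
snap('scene','s0');snap('top','t0');print(env.state());print(cal('top'),cal('scene'))
print(env.get_calibration('top').keys())
E
```

```text
pics
{'time_s': 0.1, 'qpos': array([ 7.09876255e+01,  1.83480987e+01,  8.97004847e+01, -1.22422642e-03,
        7.20437606e+01, -1.14754799e+00]), 'qvel': array([ 0.00083637, -0.04644895, -0.24018905,  0.04011957, -0.05504823,
       -0.01383046]), 'effort': array([ 1.52936009e-03, -4.13338172e+01, -2.32510829e+01,  7.28772813e-02,
        4.23133455e-02, -6.92840626e-05]), 'ee_pos': array([176.26557204, 546.83323783, 213.19590542]), 'ee_rot': array([ 179.57462272,   89.90764877, -108.2898254 ]), 'force': array([ 0.20251523,  0.67467988, -0.30247055]), 'torque': array([-0.00290062,  0.01655684,  0.00609583]), 'gripper_width': 90.81583379385397}
(array([[485.00898368,   0.        , 316.32518038],
       [  0.        , 485.00898368, 246.22822885],
       [  0.        ,   0.        ,   1.        ]]), array([[-2.16079184e-02, -9.99477534e-01,  2.40365834e-02,
        -9.05306838e+00],
       [ 9.89064132e-01, -1.78619826e-02,  1.46400455e-01,
        -5.47288967e+02],
       [-1.45894624e-01,  2.69371315e-02,  9.88933339e-01,
        -1.06301418e+03],
       [ 0.00000000e+00,  0.00000000e+00,  0.00000000e+00,
         1.00000000e+00]])) (array([[566.00718455,   0.        , 333.4908452 ],
       [  0.        , 566.00718455, 241.93463139],
       [  0.        ,   0.        ,   1.        ]]), array([[-8.78003583e-01,  4.78614818e-01, -6.12887367e-03,
         4.82921885e+02],
       [-3.29866726e-01, -5.95752508e-01,  7.32302459e-01,
         9.28236279e+01],
       [ 3.46839517e-01,  6.44985895e-01,  6.80951941e-01,
        -1.72330336e+03],
       [ 0.00000000e+00,  0.00000000e+00,  0.00000000e+00,
         1.00000000e+00]]))
dict_keys(['mtx', 'camera_from_world'])
```

View pics/t0.png

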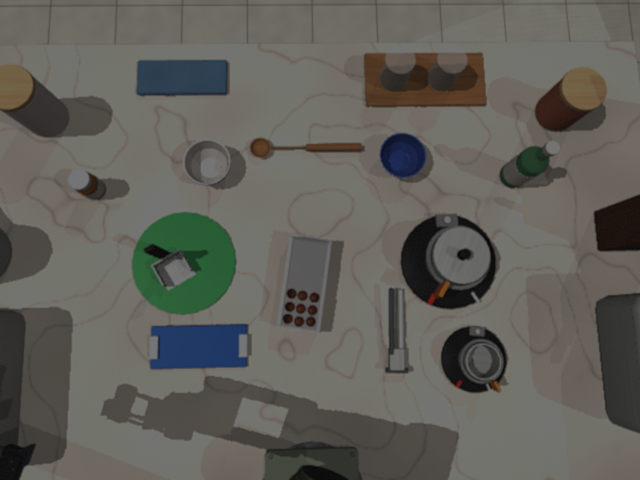

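View pics/s0.png

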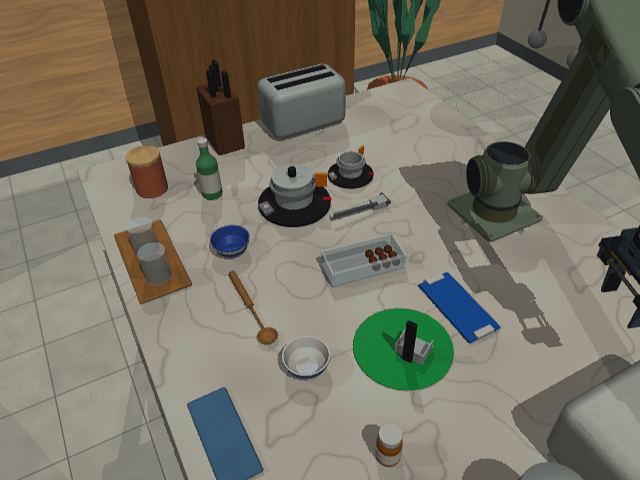

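Candidates, by top pixel:
- **Steamer:** large at (448,260), small at (474,358). I choose the large one.
- **Box with chestnuts:** (306,282).
- **Scoop:** (174,268), on the green board at (184,262).
- **Lookalikes:** the blue pieces at (199,346), the box_lid, and (182,77).

Next I check these in close crops.

Run:
```python
from h import *
g=lambda i:np.clip(i.astype(float)*1.8,0,255).astype(np.uint8)
t=g(cv2.imread('pics/t0.png'))
a=cv2.resize(t[205:315,395:505],(800,800)[:2],interpolation=cv2.INTER_CUBIC)[:,:]
cv2.imwrite('pics/c_st.png',cv2.resize(t[205:315,395:505],(600,600),interpolation=cv2.INTER_CUBIC))
b=cv2.resize(t[200:340,120:345],(800,498),interpolation=cv2.INTER_CUBIC)
cv2.imwrite('pics/c_bx.png',b)
K,T=cal('top');print(np.linalg.inv(T)[:3,3]);
d=np.load('pics/t0.npz')['d']
for u,v in [(464,254),(448,260),(440,290),(433,298),(476,297),(174,268),(155,251),(306,310),(306,250),(184,230)]:
    print(u,v,px2w('top',u,v,depth=d[v,u]).round(1))
```

```text
[ 386.02021451    9.81054841 1131.59112462]
464 254 [ 510.9 -324.9  136.5]
448 260 [ 502.2 -299.2  107.7]
440 290 [ 438.4 -277.2  111.2]
433 298 [ 425.  -285.    22.3]
476 297 [ 425.3 -385.3   20. ]
174 268 [507.1 309.7   6.3]
155 251 [530.8 318.6 123.3]
306 310 [404.2   6.1   6.6]
306 250 [544.    3.5   2.8]
184 230 [596.9 289.4   1.8]
```

View pics/c_st.png

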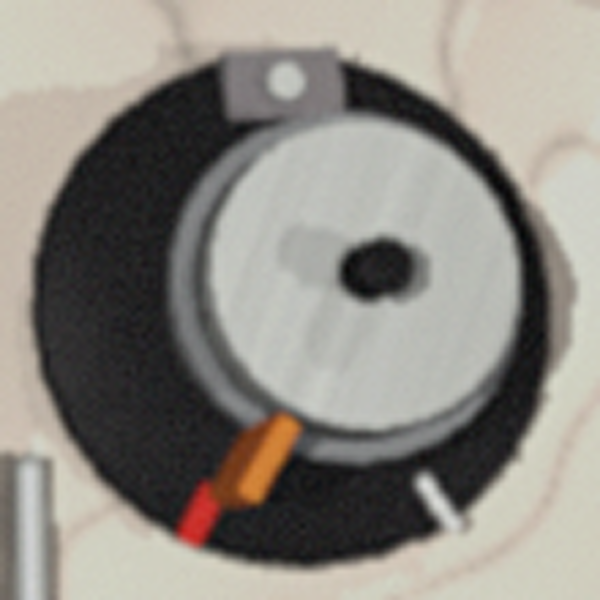

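View pics/c_bx.png

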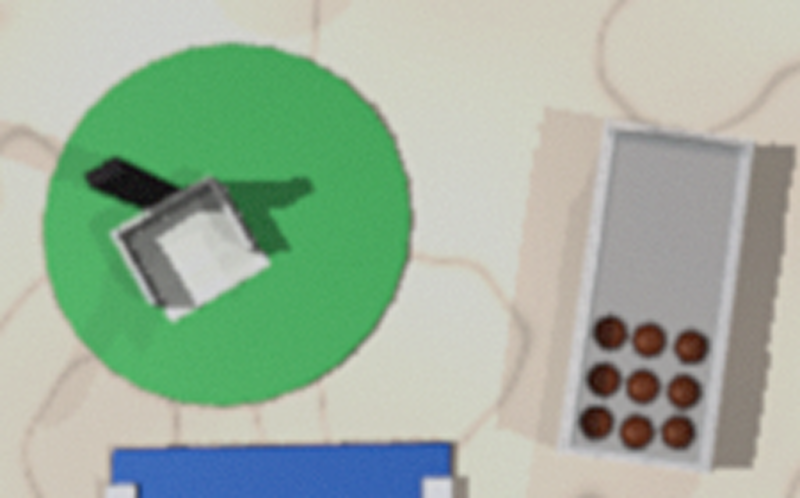

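The crops confirm it. The large steamer has its orange tab near the red bar at crop (200,510) and the white bar at (437,500). There are nine chestnuts in the box's near (-x world) half, and the scoop is on the board with its handle at the upper left. Now I take precise positions from the depth data.

```bash
cat >> h.py <<'E'
def cloud(n,f):
    d=np.load(f'pics/{f}.npz')['d'].astype(float); K,T=cal(n)
    v,u=np.mgrid[0:480,0:640]; 
    X=np.stack([(u-K[0,2])/K[0,0]*d,-(v-K[1,2])/K[1,1]*d,-d],-1)
    Ti=np.linalg.inv(T); return X@Ti[:3,:3].T+Ti[:3,3]
def circ(P):
    c,r=cv2.minEnclosingCircle(P.astype(np.float32)); return np.round(c,1),round(r,1)
E
python3 - <<'E'
from h import *
C=cloud('top','t0'); img=np.load('pics/t0.npz')['p'].astype(int)
def sel(u0,v0,u1,v1,zl,zh):
    m=np.zeros((480,640),bool); m[v0:v1,u0:u1]=1
    return m&(C[...,2]>zl)&(C[...,2]<zh)
m=sel(395,205,505,315,100,116); 
ys=C[m]; print('z',np.median(ys[:,2]))
# lid disc bright
L=m&(img.sum(-1)>300); print('lid',circ(C[L][:,:2]),C[L].mean(0))
B=sel(395,205,505,315,12,32); print('base z',np.median(C[B][:,2]),circ(C[B][:,:2]))
kn=sel(395,205,505,315,125,150); print('knob',C[kn].mean(0),circ(C[kn][:,:2]))
org=(img[...,0]>1.6*img[...,1])&(img[...,0]-img[...,2]>60)&sel(395,205,505,315,100,130)
print('tab',C[org].mean(0),C[org].min(0),C[org].max(0),org.sum())
# bars
for n,mm in [('red',(img[...,0]>2.2*img[...,1])&(img[...,2]<img[...,1]*1.4)),('white',(img.min(-1)>100))]:
    q=mm&sel(395,280,505,315,12,32); print(n,C[q].mean(0) if q.any() else None,q.sum())
g=(img[...,1]>1.6*img[...,0]); g[:,:120]=0;g[:,250:]=0; g&=sel(120,200,250,330,-5,12); print('board',circ(C[g][:,:2]),np.median(C[g][:,2]))
print(C[B][:5])
# scoop
s=sel(120,200,250,330,20,45); print('scoop walls',circ(C[s][:,:2]),s.sum())
hh=sel(120,200,250,330,100,150); print('handle top',C[hh].mean(0),cv2.minAreaRect(C[hh][:,:2].astype(np.float32)),hh.sum())
w=sel(270,225,345,340,35,65); print('box',cv2.minAreaRect(C[w][:,:2].astype(np.float32)),w.sum(),np.median(C[w][:,2]))
bl=sel(140,315,260,375,4,20);print('boxlid',cv2.minAreaRect(C[bl][:,:2].astype(np.float32)))
E
```

```text
z 107.52087860117149
lid (array([ 513.4, -328.4]), 59.4) [ 512.93249562 -328.77387498  107.53935262]
base z 19.044863550511764 (array([ 491.1, -304.6]), 141.9)
knob [ 511.54824012 -327.21733293  134.35228656] (array([ 512.2, -328.5]), 12.0)
tab [ 440.87305796 -282.08210095  118.59609154] [ 425.32644761 -293.22761057  110.893281  ] [ 456.56588847 -270.69500968  122.1955238 ] 61
red [ 422.75734523 -281.04746803   20.40709756] 61
white [ 419.56098443 -260.03325467   16.6808019 ] 73
board (array([487.2, 256.2]), 165.2) 4.840514504828661
[[ 620.15332439 -311.65549072   26.19649605]
 [ 619.85167699 -313.6491887    27.438195  ]
 [ 619.70246345 -315.85014692   27.96037366]
 [ 619.9612159  -318.6218195    26.55565267]
 [ 619.93532533 -320.9973217    26.49520047]]
scoop walls (array([506. , 309.3]), 44.8) 230
handle top [532.96882317 323.35291521 128.2154175 ] ((534.222900390625, 325.1565246582031), (12.569866180419922, 24.253135681152344), 27.405893325805664) 134
box ((464.7865905761719, 8.835575103759766), (96.0487060546875, 212.29116821289062), 80.96402740478516) 958 50.0325881691582
boxlid ((332.21844482421875, 248.74192810058594), (270.3398132324219, 131.62246704101562), 88.76924896240234)
```

```bash
cat >> h.py <<'E'
from scipy.spatial.transform import Rotation as Rot
def Rd(phi,tilt=0,axis_world=None):
    c,s=np.cos(np.radians(phi)),np.sin(np.radians(phi))
    R=np.array([[0,-s,c],[0,c,s],[-1,0,0]],float)
    return R
def rel(pos,R,st=None,p0=None,R0=None):
    if p0 is None:
        st=st or env.state(); p0=st['ee_pos']; R0=Rot.from_euler('xyz',st['ee_rot'],degrees=True).as_matrix()
    sh=R0.T@(np.array(pos)-p0)/100; rv=Rot.from_matrix(R0.T@R).as_rotvec()/(2*np.pi)
    return np.round(np.r_[sh,rv],4)
def st():
    s=env.state(); R=Rot.from_euler('xyz',s['ee_rot'],degrees=True).as_matrix()
    print('t',round(s['time_s'],2),'pos',s['ee_pos'].round(1),'phi',round(np.degrees(np.arctan2(R[1,2],R[0,2])),1),'xax',R[:,0].round(3),'q',s['qpos'].round(1),'F',s['force'].round(1),'w',round(s['gripper_width'],1))
E
python3 - <<'E'
from h import *
st()
C=cloud('top','t0'); img=np.load('pics/t0.npz')['p'].astype(int)
m=np.zeros((480,640),bool); m[205:315,395:505]=1
org=m&(img[...,0]>1.6*img[...,1])&(img[...,0]-img[...,2]>60)&(C[...,2]>116)
P=C[org];print(len(P),P.mean(0),cv2.minAreaRect(P[:,:2].astype(np.float32)),np.percentile(P[:,2],[5,50,95]))
m=np.zeros((480,640),bool); m[200:330,120:250]=1
P=C[m&(C[...,2]>134)];print(len(P),P.mean(0),cv2.minAreaRect(P[:,:2].astype(np.float32)))
# box rim
m=np.zeros((480,640),bool); m[225:340,270:345]=1
P=C[m&(C[...,2]>44)&(C[...,2]<56)];print(len(P),cv2.minAreaRect(P[:,:2].astype(np.float32)),np.median(P[:,2]))
for u,v in [(291,238),(331,241),(320,331),(279,326)]: print(px2w('top',u,v,z=51))
# board green extents, base edge at pixel
print('lid place',px2w('top',362,212,z=0))
E
```

```text
t 0.1 pos [176.3 546.8 213.2] phi 72.1 xax [-0.001 -0.002 -1.   ] q [71.  18.3 89.7 -0.  72.  -1.1] F [ 0.2  0.7 -0.3] w 90.8
54 [ 440.87211106 -282.28687024  119.16937375] ((441.07940673828125, -282.9444580078125), (8.521458625793457, 34.44066619873047), 57.025001525878906) [116.62989223 119.12608919 121.83917182]
139 [460.60652291 168.71126905 631.45612439] ((467.0496520996094, 169.77084350585938), (357.93182373046875, 22.295257568359375), 66.69937133789062)
900 ((464.7865905761719, 8.835575103759766), (96.0487060546875, 212.29116821289062), 80.96402740478516) 50.19346856958998
[565.22711641  37.10522451  51.        ]
[556.770473   -53.02391454  51.        ]
[357.10586411 -23.62754708  51.        ]
[369.92240071  66.15607772  51.        ]
lid place [ 633.65592432 -131.96216403    0.        ]
```

Call:
{"api": "send_rows", "payload": {"commands": [[[-0.5,0,0,0,0,0],[-0.5,0,0,0,0,0]]]}}

```text
time_s: 0.35
ee_pos: [177.0, 549.1, 267.5]
ee_rot: [-1.0, 89.6, 71.2]
force: [-0.1, -0.3, -0.2]
gripper_width: 91.1
```

Run:
```python
from h import *
st()
print(rel([400,150,268],Rd(-24)))
```

```text
t 0.35 pos [177.  549.1 267.5] phi 72.1 xax [ 0.002  0.007 -1.   ] q [71.  16.7 84.3  0.  78.6 -1.1] F [-0.1 -0.3 -0.2] w 91.1
[-2.8000e-02 -3.3468e+00 -3.1141e+00  2.6700e-01  9.0000e-04 -1.0000e-03]
```

```bash
cat >> h.py <<'E'
import json,math
from scipy.spatial.transform import Slerp
def load(): 
    d=json.load(open('cmd.json')); return np.array(d['p']),np.array(d['R'])
def save(p,R): json.dump({'p':list(map(float,p)),'R':np.array(R).tolist()},open('cmd.json','w'))
def sync(zoff=0):
    s=env.state(); R=Rot.from_euler('xyz',s['ee_rot'],degrees=True).as_matrix(); save(s['ee_pos']+np.array([0,0,zoff]),R)
def plan(wps,extra=1,commit=True,slow=None):
    """wps list of (pos,R) ; prints calls"""
    p,R=load()
    for (q,Q) in wps:
        q=np.array(q,float)
        n=1
        while True:
            d=(R.T@(q-p))/100/n
            if np.abs(d).max()<=0.999: break
            n+=1
        sl=Slerp([0,1],Rot.from_matrix([R,Q])); p0=p.copy()
        for k in range(1,n+1):
            qk=p0+(q-p0)*k/n; Qk=sl(k/n).as_matrix()
            row=np.r_[(R.T@(qk-p))/100,Rot.from_matrix(R.T@Qk).as_rotvec()/(2*np.pi)].round(4)+0
            step=np.linalg.norm(row[:3])*100; ang=np.linalg.norm(row[3:])*360
            m=max(1,math.ceil(step/(slow or 62)),math.ceil(ang/10.6))
            if k==n: m+=extra
            print(row.tolist(),'x',m,'->',qk.round(1))
            p=p+R@row[:3]*100; R=R@Rot.from_rotvec(row[3:]*2*np.pi).as_matrix()
    if commit: save(p,R)
E
python3 - <<'E'
from h import *
save([176.4+.5,547.3+1.6,264],Rd(72.13))
s=env.state();sync(0.8)
plan([([330,320,268],Rd(8)),([436.6,-279.6,200],Rd(-123))])
E
```

```text
[-0.0032, -0.7197, -0.5703, 0.0594, 0.0004, -0.0002] x 3 -> [228.  472.7 268.2]
[-0.0012, -0.878, -0.2686, 0.0594, 0.0003, -0.0002] x 3 -> [279.  396.4 268.1]
[0.0002, -0.9156, 0.07, 0.0594, 0.0004, -0.0002] x 4 -> [330. 320. 268.]
[0.097, -0.8694, 0.0319, 0.052, 0.0, 0.0] x 2 -> [345.2 234.3 258.3]
[0.097, -0.8133, 0.3092, 0.052, 0.0, 0.0] x 2 -> [360.5 148.7 248.6]
[0.0971, -0.6709, 0.5539, 0.0519, 0.0, 0.0] x 2 -> [375.7  63.  238.9]
[0.097, -0.4582, 0.7396, 0.052, 0.0, 0.0] x 2 -> [390.9 -22.6 229.1]
[0.097, -0.1965, 0.8475, 0.052, 0.0, 0.0] x 2 -> [ 406.1 -108.3  219.4]
[0.097, 0.0859, 0.8658, 0.052, 0.0, 0.0] x 2 -> [ 421.4 -193.9  209.7]
[0.097, 0.3591, 0.7924, 0.0519, 0.0, 0.0] x 3 -> [ 436.6 -279.6  200. ]
```

Call:
{"api": "send_rows", "payload": {"commands": [[[-0.0032,-0.7197,-0.5703,0.0594,0.0004,-0.0002],[-0.0032,-0.7197,-0.5703,0.0594,0.0004,-0.0002],[-0.0032,-0.7197,-0.5703,0.0594,0.0004,-0.0002]]]}}

```text
time_s: 0.72
ee_pos: [228.0, 469.3, 263.7]
ee_rot: [-149.3, 89.8, -98.6]
force: [0.1, -0.2, 0.2]
gripper_width: 91.3
```

Call:
{"api": "send_rows", "payload": {"commands": [[[-0.0012,-0.878,-0.2686,0.0594,0.0003,-0.0002],[-0.0012,-0.878,-0.2686,0.0594,0.0003,-0.0002],[-0.0012,-0.878,-0.2686,0.0594,0.0003,-0.0002]]]}}

```text
time_s: 1.1
ee_pos: [278.7, 394.1, 264.2]
ee_rot: [-134.4, 89.7, -105.0]
force: [-0.5, 0.4, 0.2]
gripper_width: 90.9
```

Call:
{"api": "send_rows", "payload": {"commands": [[[0.0002,-0.9156,0.07,0.0594,0.0004,-0.0002],[0.0002,-0.9156,0.07,0.0594,0.0004,-0.0002],[0.0002,-0.9156,0.07,0.0594,0.0004,-0.0002]]]}}

```text
time_s: 1.48
ee_pos: [329.6, 318.6, 264.7]
ee_rot: [-125.0, 89.6, -116.9]
force: [0.2, 0.6, -0.4]
gripper_width: 91.2
```

Call:
{"api": "send_rows", "payload": {"commands": [[[0.097,-0.8694,0.0319,0.052,0,0],[0.097,-0.8694,0.0319,0.052,0,0]]]}}

```text
time_s: 1.72
ee_pos: [343.9, 232.5, 255.2]
ee_rot: [-109.5, 89.5, -120.2]
force: [-0.3, -0.4, -0.7]
gripper_width: 91.3
```

Call:
{"api": "send_rows", "payload": {"commands": [[[0.097,-0.8133,0.3092,0.052,0,0],[0.097,-0.8133,0.3092,0.052,0,0]]]}}

```text
time_s: 1.98
ee_pos: [359.6, 146.6, 246.2]
ee_rot: [-88.8, 89.6, -118.2]
force: [-0.1, 1.2, -0.1]
gripper_width: 91.3
```

Call:
{"api": "send_rows", "payload": {"commands": [[[0.0971,-0.6709,0.5539,0.0519,0,0],[0.0971,-0.6709,0.5539,0.0519,0,0]]]}}

```text
time_s: 2.22
ee_pos: [375.4, 60.8, 237.1]
ee_rot: [-67.5, 89.6, -115.7]
force: [-0.2, 0.5, 0.1]
gripper_width: 91.3
```

Call:
{"api": "send_rows", "payload": {"commands": [[[0.097,-0.4582,0.7396,0.052,0,0],[0.097,-0.4582,0.7396,0.052,0,0]]]}}

```text
time_s: 2.48
ee_pos: [391.2, -25.2, 227.9]
ee_rot: [-46.9, 89.6, -113.9]
force: [0.5, 0.8, 0.4]
gripper_width: 91.4
```

Call:
{"api": "send_rows", "payload": {"commands": [[[0.097,-0.1965,0.8475,0.052,0,0],[0.097,-0.1965,0.8475,0.052,0,0]]]}}

```text
time_s: 2.72
ee_pos: [406.9, -111.2, 218.6]
ee_rot: [-25.0, 89.6, -110.6]
force: [-0.7, 1.0, -0.5]
gripper_width: 90.9
```

Call:
{"api": "send_rows", "payload": {"commands": [[[0.097,0.0859,0.8658,0.052,0,0],[0.097,0.0859,0.8658,0.052,0,0]]]}}

```text
time_s: 2.98
ee_pos: [422.5, -197.1, 209.3]
ee_rot: [-5.0, 89.6, -109.3]
force: [0.7, 0.7, -0.9]
gripper_width: 91.6
```

Call:
{"api": "send_rows", "payload": {"commands": [[[0.097,0.3591,0.7924,0.0519,0,0],[0.097,0.3591,0.7924,0.0519,0,0],[0.097,0.3591,0.7924,0.0519,0,0]]]}}

```text
time_s: 3.35
ee_pos: [437.4, -281.8, 199.8]
ee_rot: [3.7, 89.6, -119.1]
force: [0.4, -0.1, 0.3]
gripper_width: 91.2
```

Run:
```python
from h import *
st();p,R=load();print(p)
snap('top','t1')
```

```text
t 3.35 pos [ 437.4 -281.8  199.8] phi -122.8 xax [-0.003 -0.005 -1.   ] q [-33.8  14.   98.   -0.4  68.   89.1] F [ 0.4 -0.1  0.3] w 91.2
[ 436.59588565 -279.59830178  200.00339275]
```

Run:
```python
from h import *
print(rel([436.7,-279.5,92.5],Rd(-122.8)))
print(px2w('top',475.1,296.7,z=20),px2w('top',433,298.5,z=20))
```

```text
[ 1.0757e+00 -8.6000e-03 -1.5700e-02  3.0000e-04  9.0000e-04  0.0000e+00]
[ 426.06942224 -383.22629943   20.        ] [ 423.96647357 -285.57597073   20.        ]
```

Call:
{"api": "send_rows", "payload": {"commands": [[[0.5,-0.009,-0.016,0,0.001,0],[0.9,-0.009,-0.016,0,0.001,0]]]}}

```text
time_s: 3.65
ee_pos: [436.2, -278.3, 109.9]
ee_rot: [91.7, 89.9, -30.9]
force: [-0.2, 0.7, -0.3]
gripper_width: 91.3
```

Call:
{"api": "send_rows", "payload": {"commands": [[[0.088,0,0,0,0,0],[0.175,0,0,0,0,0],[0.175,0,0,0,0,0]]]}}

```text
time_s: 4.03
ee_pos: [436.5, -280.5, 94.2]
ee_rot: [75.4, 89.8, -47.5]
force: [-1.2, -0.2, 0.1]
gripper_width: 91.1
```

Run:
```python
from h import *
st()
snap('scene','s2'); crop('s2',230,120,400,250,4,'c2')
print(px2w('top',431.1,299.4,z=20))
```

```text
t 4.03 pos [ 436.5 -280.5   94.2] phi -122.9 xax [ 0.002 -0.002 -1.   ] q [-3.40e+01  1.95e+01  1.07e+02 -1.00e-01  5.33e+01  8.90e+01] F [-1.2 -0.2  0.1] w 91.1
[ 422.00515262 -281.07556284   20.        ]
```

View pics/c2.png

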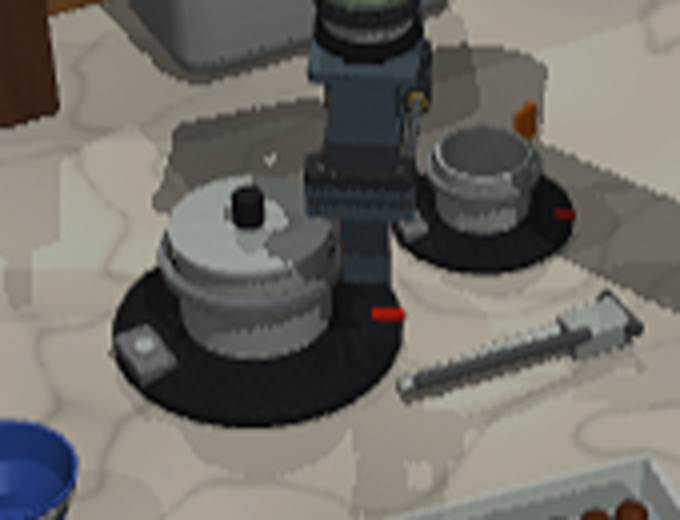

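The fingers straddle the tab, so I close them.

Call:
{"api": "send_rows", "payload": {"commands": [[[0,0,0,0,0,0],[0,0,0,0,0,0],[0,0,0,0,0,0],[0,0,0,0,0,0],[0,0,0,0,0,0],[0,0,0,0,0,0]]], "jaw": 1, "force": 15}}

```text
time_s: 4.82
ee_pos: [435.7, -280.7, 93.3]
ee_rot: [57.8, 89.9, -65.1]
force: [-1.2, 0.1, -0.3]
gripper_width: 34.1
```

Run:
```python
from h import *
st()
s=env.state(); p0=s['ee_pos']; ax=np.array([512.3,-328.3])
v=p0[:2]-ax; r=np.hypot(*v); a=np.degrees(np.arctan2(v[1],v[0])); print(r,a)
R0=Rd(-122.8)
for th in list(range(4,65,4))+[65.5]:
    q=ax+r*np.array([np.cos(np.radians(a+th)),np.sin(np.radians(a+th))])
    sh=R0.T@(np.array([*q,p0[2]])-p0)/100
    print([0,round(sh[1],3),round(sh[2],3),round(-th/360,4),0,0],end=',')
```

```text
t 4.83 pos [ 435.7 -280.7   93.3] phi -123.0 xax [ 0.001 -0.002 -1.   ] q [-3.400e+01  1.960e+01  1.071e+02 -1.000e-01  5.330e+01  8.900e+01] F [-1.2  0.1 -0.3] w 34.1
90.18745330503577 148.11096283484395
[0, np.float64(0.003), np.float64(0.063), -0.0111, 0, 0],[0, np.float64(0.011), np.float64(0.125), -0.0222, 0, 0],[0, np.float64(0.023), np.float64(0.187), -0.0333, 0, 0],[0, np.float64(0.039), np.float64(0.248), -0.0444, 0, 0],[0, np.float64(0.059), np.float64(0.308), -0.0556, 0, 0],[0, np.float64(0.084), np.float64(0.366), -0.0667, 0, 0],[0, np.float64(0.112), np.float64(0.422), -0.0778, 0, 0],[0, np.float64(0.145), np.float64(0.476), -0.0889, 0, 0],[0, np.float64(0.181), np.float64(0.527), -0.1, 0, 0],[0, np.float64(0.22), np.float64(0.576), -0.1111, 0, 0],[0, np.float64(0.263), np.float64(0.622), -0.1222, 0, 0],[0, np.float64(0.309), np.float64(0.665), -0.1333, 0, 0],[0, np.float64(0.358), np.float64(0.705), -0.1444, 0, 0],[0, np.float64(0.409), np.float64(0.741), -0.1556, 0, 0],[0, np.float64(0.463), np.float64(0.774), -0.1667, 0, 0],[0, np.float64(0.519), np.float64(0.802), -0.1778, 0, 0],[0, np.float64(0.541), np.float64(0.812), -0.1819, 0, 0],
```

Call:
{"api": "send_rows", "payload": {"commands": [[[0,0,0,0,0,0],[0,0,0,0,0,0],[0,0,0,0,0,0],[0,0,0,0,0,0],[0,0,0,0,0,0]]]}}

```text
time_s: 5.45
ee_pos: [435.8, -280.4, 93.3]
ee_rot: [67.0, 89.9, -56.0]
force: [1.7, 1.4, -0.2]
gripper_width: 10.1
```

Call:
{"api": "send_rows", "payload": {"commands": [[[0,0.003,0.063,-0.0111,0,0],[0,0.011,0.125,-0.0222,0,0],[0,0.023,0.187,-0.0333,0,0],[0,0.023,0.187,-0.0333,0,0]]]}}

```text
time_s: 5.95
ee_pos: [427.2, -297.6, 93.3]
ee_rot: [36.5, 89.9, -74.6]
force: [0.3, 1.2, 1.2]
gripper_width: 10.1
```

Run:
```python
from h import *
st()
```

```text
t 5.95 pos [ 427.2 -297.6   93.3] phi -111.1 xax [ 0.    -0.001 -1.   ] q [-3.610e+01  1.980e+01  1.068e+02 -1.000e-01  5.340e+01  7.500e+01] F [0.3 1.2 1.2] w 10.1
```

Call:
{"api": "send_rows", "payload": {"commands": [[[0,0.003,0.063,-0.0111,0,0],[0,0.011,0.125,-0.0222,0,0],[0,0.023,0.187,-0.0333,0,0],[0,0.039,0.248,-0.0444,0,0],[0,0.059,0.308,-0.0556,0,0],[0,0.084,0.366,-0.0667,0,0],[0,0.112,0.422,-0.0778,0,0],[0,0.145,0.476,-0.0889,0,0],[0,0.181,0.527,-0.1,0,0],[0,0.22,0.576,-0.1111,0,0],[0,0.263,0.622,-0.1222,0,0],[0,0.309,0.665,-0.1333,0,0],[0,0.358,0.705,-0.1444,0,0],[0,0.377,0.719,-0.1486,0,0],[0,0.377,0.719,-0.1486,0,0],[0,0.377,0.719,-0.1486,0,0]]]}}

```text
time_s: 7.95
ee_pos: [435.3, -378.3, 93.3]
ee_rot: [-90.0, 89.8, -147.7]
force: [-5.3, -1.7, 1.8]
gripper_width: 9.9
```

Run:
```python
from h import *
st()
s=env.state(); p0=s['ee_pos']; ax=np.array([512.3,-328.3])
v=p0[:2]-ax;print(np.hypot(*v),np.degrees(np.arctan2(v[1],v[0])))
snap('scene','s3'); crop('s3',230,120,400,250,4,'c3');snap('top','t3')
i=cv2.imread('pics/t3.png')[205:315,395:505]; cv2.imwrite('pics/c3t.png',cv2.resize(np.clip(i*1.8,0,255).astype(np.uint8),(600,600),interpolation=cv2.INTER_CUBIC))
```

```text
t 7.95 pos [ 435.3 -378.3   93.3] phi -57.6 xax [-0.002 -0.001 -1.   ] q [-42.   24.2  99.2  -0.2  56.6  15.7] F [-5.3 -1.7  1.8] w 9.9
91.76028099740807 -147.00248016968544
```

View pics/c3t.png

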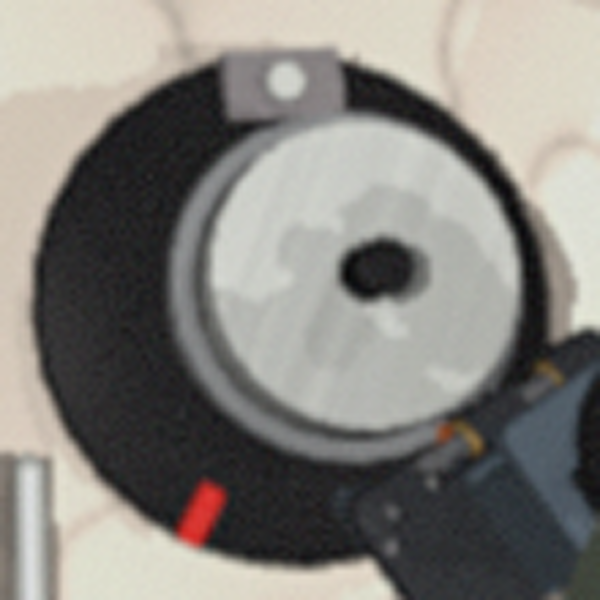

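Call:
{"api": "send_rows", "payload": {"commands": [[[0,0,0,0,0,0],[0,0,0,0,0,0],[0,0,0,0,0,0],[0,0,0,0,0,0],[-0.5,0,0,0,0,0],[-1,0,0,0,0,0],[-1,0,0,0,0,0]]], "jaw": 0}}

```text
time_s: 8.93
ee_pos: [438.9, -379.8, 198.0]
ee_rot: [12.6, 89.3, -44.9]
force: [-0.4, -0.7, -1.0]
gripper_width: 45.8
```

Run:
```python
from h import *
st(); sync(0.3)
plan([([512.5,-328.3,195],Rd(-32))])
```

```text
t 8.93 pos [ 438.9 -379.8  198. ] phi -57.5 xax [ 0.008 -0.008 -1.   ] q [-42.   19.   90.9  -0.   69.4  15.5] F [-0.4 -0.7 -1. ] w 45.8
[0.035, 0.8972, -0.0394, -0.0708, 0.0018, 0.0] x 4 -> [ 512.5 -328.3  195. ]
```

Run:
```python
from h import *
snap('scene','s4'); crop('s4',230,100,400,230,4,'c4')
```

Call:
{"api": "send_rows", "payload": {"commands": [[[0.035,0.897,-0.039,-0.071,0.0018,0],[0.035,0.897,-0.039,-0.071,0.0018,0],[0.035,0.897,-0.039,-0.071,0.0018,0],[0.035,0.897,-0.039,-0.071,0.0018,0],[0.035,0.897,-0.039,-0.071,0.0018,0]]]}}

```text
time_s: 9.6
ee_pos: [509.8, -326.5, 189.0]
ee_rot: [172.2, 89.3, 140.2]
force: [-0.8, -0.2, -0.4]
gripper_width: 45.5
```

View pics/c4.png

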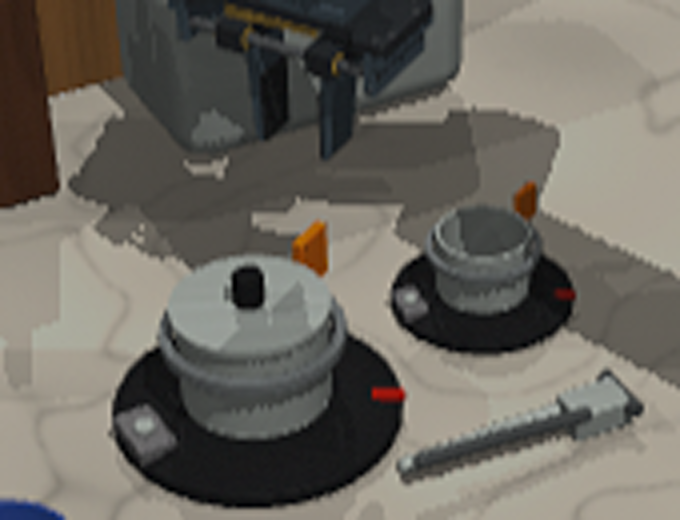

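Run:
```python
from h import *
st()
print(rel([512.3,-328.3,112.5],Rd(-32)))
snap('top','t4')
i=cv2.imread('pics/t4.png')[205:335,385:515]; cv2.imwrite('pics/c4t.png',cv2.resize(np.clip(i*1.8,0,255).astype(np.uint8),(600,600),interpolation=cv2.INTER_CUBIC))
```

```text
t 9.6 pos [ 509.8 -326.5  189. ] phi -32.0 xax [-0.009  0.007 -1.   ] q [-33.8  22.3  87.2   0.1  71.1  -1.8] F [-0.8 -0.2 -0.4] w 45.5
[ 7.644e-01 -3.200e-03  3.980e-02 -1.000e-04 -1.800e-03 -2.000e-04]
```

View pics/c4t.png

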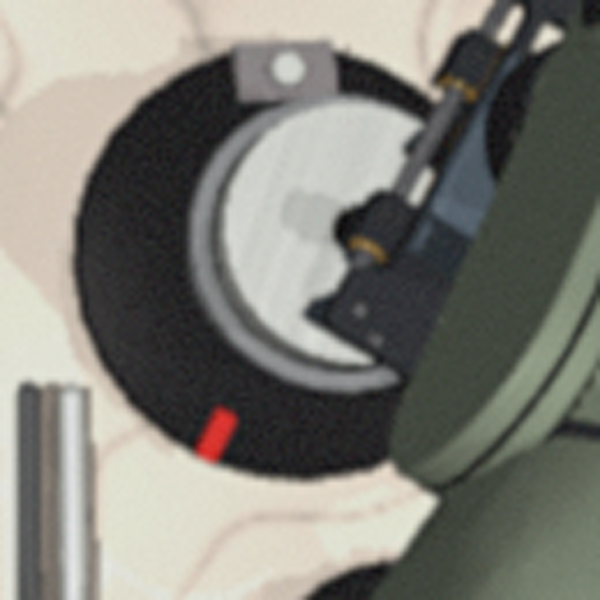

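Call:
{"api": "send_rows", "payload": {"commands": [[[0.4,-0.003,0.04,0,-0.0018,0],[0.764,-0.003,0.04,0,-0.0018,0],[0.764,-0.003,0.04,0,-0.0018,0],[0.764,-0.003,0.04,0,-0.0018,0]]]}}

```text
time_s: 10.15
ee_pos: [513.1, -328.9, 114.1]
ee_rot: [32.9, 89.8, 0.9]
force: [-0.0, 0.2, 0.2]
gripper_width: 45.8
```

Call:
{"api": "send_rows", "payload": {"commands": [[[0,0,0,0,0,0],[0,0,0,0,0,0],[0,0,0,0,0,0],[0,0,0,0,0,0],[0,0,0,0,0,0]]], "jaw": 1, "force": 30}}

```text
time_s: 10.78
ee_pos: [513.6, -328.8, 114.2]
ee_rot: [22.2, 89.8, -9.8]
force: [-0.0, -0.2, 4.1]
gripper_width: 23.0
```

Run:
```python
from h import *
st()
```

```text
t 10.78 pos [ 513.6 -328.8  114.2] phi -31.9 xax [ 0.004 -0.001 -1.   ] q [-33.8  25.6  93.3   0.1  60.8  -1.9] F [-0.  -0.2  4.1] w 23.0
```

Run:
```python
from h import *
sync(0)
R=Rd(-31.9)
plan([([513.6,-328.8,185],R),([634,-132,185],R),([634,-132,60],R),([634,-132,26],R)],extra=1)
```

```text
[-0.7075, 0.0014, 0.0027, -0.0001, 0.0006, -0.0002] x 3 -> [ 513.6 -328.8  185. ]
[0.0001, 0.769, -0.006, 0.0, 0.0, 0.0] x 2 -> [ 553.7 -263.2  185. ]
[0.0002, 0.769, -0.006, 0.0, 0.0, 0.0] x 2 -> [ 593.9 -197.6  185. ]
[0.0001, 0.769, -0.006, 0.0, 0.0, 0.0] x 3 -> [ 634. -132.  185.]
[0.625, -0.0001, 0.0002, 0.0, 0.0, 0.0] x 2 -> [ 634.  -132.   122.5]
[0.625, -0.0002, 0.0001, 0.0, 0.0, 0.0] x 3 -> [ 634. -132.   60.]
[0.34, 0.0, 0.0001, 0.0, 0.0, 0.0] x 2 -> [ 634. -132.   26.]
```

Call:
{"api": "send_rows", "payload": {"commands": [[[-0.15,0,0,0,0,0],[-0.4,0,0,0,0,0],[-0.708,0,0,0,0,0],[-0.708,0,0,0,0,0]]]}}

```text
time_s: 11.28
ee_pos: [513.9, -329.1, 186.6]
ee_rot: [12.6, 89.6, -19.4]
force: [0.1, 0.5, -3.1]
gripper_width: 22.9
```

Call:
{"api": "send_rows", "payload": {"commands": [[[0,0.38,0,0,0,0],[0,0.77,-0.006,0,0,0]]]}}

```text
time_s: 11.52
ee_pos: [552.3, -261.9, 182.6]
ee_rot: [143.2, 89.9, 111.2]
force: [0.8, -0.0, -2.4]
gripper_width: 23.1
```

Call:
{"api": "send_rows", "payload": {"commands": [[[0,0.38,0,0,0,0],[0,0.77,-0.006,0,0,0]]]}}

```text
time_s: 11.78
ee_pos: [592.8, -195.8, 182.5]
ee_rot: [161.8, 89.9, 129.8]
force: [0.3, 0.7, -2.8]
gripper_width: 23.5
```

Call:
{"api": "send_rows", "payload": {"commands": [[[0,0.38,0,0,0,0],[0,0.77,-0.006,0,0,0],[0,0.77,-0.006,0,0,0]]]}}

```text
time_s: 12.15
ee_pos: [633.7, -128.7, 182.4]
ee_rot: [148.3, 89.9, 116.5]
force: [0.3, -0.9, -4.1]
gripper_width: 23.0
```

Call:
{"api": "send_rows", "payload": {"commands": [[[0.4,0,0,0,0,0],[0.8,0,0,0,0,0],[0.8,0,0,0,0,0]]]}}

```text
time_s: 12.52
ee_pos: [629.8, -131.3, 100.1]
ee_rot: [-164.1, 89.5, 164.0]
force: [-0.4, 0.5, -2.8]
gripper_width: 23.2
```

Run:
```python
from h import *
st()
print(rel([634,-132,30],Rd(-31.9)))
snap('scene','s5'); crop('s5',180,130,380,280,4,'c5')
```

```text
t 12.53 pos [ 629.8 -131.3  100.1] phi -32.0 xax [-0.008  0.002 -1.   ] q [-12.8  29.5  88.8   0.   62.2  19.1] F [-0.4  0.5 -2.8] w 23.2
[ 7.007e-01  1.790e-02  4.480e-02 -2.000e-04 -1.300e-03  4.000e-04]
```

View pics/c5.png

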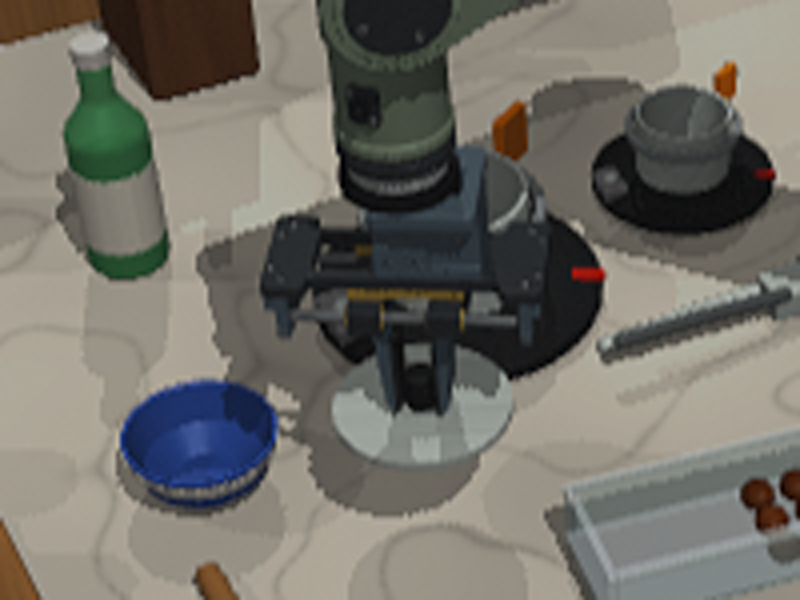

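Call:
{"api": "send_rows", "payload": {"commands": [[[0.35,0.018,0.045,0,-0.0013,0],[0.7,0.018,0.045,0,-0.0013,0],[0.7,0.018,0.045,0,-0.0013,0]]]}}

```text
time_s: 12.95
ee_pos: [637.5, -132.4, 33.8]
ee_rot: [1.4, 89.6, -30.6]
force: [0.6, 0.5, -2.4]
gripper_width: 23.1
```

Call:
{"api": "send_rows", "payload": {"commands": [[[0.03,0,0,0,0,0],[0.06,0,0,0,0,0],[0.06,0,0,0,0,0]]]}}

```text
time_s: 13.32
ee_pos: [639.3, -132.5, 29.7]
ee_rot: [10.0, 89.3, -21.9]
force: [-0.8, 0.2, -2.8]
gripper_width: 23.4
```

Run:
```python
from h import *
st()
```

```text
t 13.32 pos [ 639.3 -132.5   29.7] phi -31.9 xax [ 0.011 -0.004 -1.   ] q [-12.7  33.7  92.7  -0.1  53.   19.4] F [-0.8  0.2 -2.8] w 23.4
```

Call:
{"api": "send_rows", "payload": {"commands": [[[0.04,0,0,0,0.0015,0],[0.07,0,0,0,0.0015,0],[0.07,0,0,0,0.0015,0]]]}}

```text
time_s: 13.7
ee_pos: [639.1, -132.5, 22.3]
ee_rot: [55.0, 89.9, 23.0]
force: [-1.0, 0.8, 2.1]
gripper_width: 23.4
```

Run:
```python
from h import *
st()
```

```text
t 13.7 pos [ 639.1 -132.5   22.3] phi -31.9 xax [ 0.002  0.001 -1.   ] q [-12.8  34.4  92.6   0.1  52.9  19.1] F [-1.   0.8  2.1] w 23.4
```

Call:
{"api": "send_rows", "payload": {"commands": [[[0,0,0,0,0,0],[0,0,0,0,0,0],[0,0,0,0,0,0],[-0.5,0,0,0,0,0],[-1,0,0,0,0,0],[-1,0,0,0,0,0]]], "jaw": 0}}

```text
time_s: 14.45
ee_pos: [641.7, -133.2, 126.7]
ee_rot: [25.5, 89.4, -6.4]
force: [-0.5, -0.2, -0.6]
gripper_width: 45.6
```

Call:
{"api": "send_rows", "payload": {"commands": [[[-0.5,0,0,0,0,0],[-0.9,0,0,0,0,0],[-0.9,0,0,0,0,0]]]}}

```text
time_s: 14.82
ee_pos: [640.2, -132.9, 214.6]
ee_rot: [28.9, 89.6, -3.1]
force: [-0.2, -0.8, -1.0]
gripper_width: 45.6
```

Run:
```python
from h import *
st()
snap('top','t6'); snap('scene','s6')
C=cloud('top','t6')
m=np.zeros((480,640),bool); m[200:330,120:250]=1
P=C[m&(C[...,2]>130)&(C[...,2]<150)];print(len(P),P.mean(0),cv2.minAreaRect(P[:,:2].astype(np.float32)),np.median(P[:,2]))
C=cloud('scene','s6')
m=np.zeros((480,640),bool); m[310:370,390:440]=1
P=C[m&(C[...,2]>133)&(C[...,2]<150)];print(len(P),P.mean(0),cv2.minAreaRect(P[:,:2].astype(np.float32)),np.median(P[:,2]))
```

```text
t 14.82 pos [ 640.2 -132.9  214.6] phi -31.9 xax [ 0.007 -0.    -1.   ] q [-12.8  25.3  78.7   0.1  75.6  19.1] F [-0.2 -0.8 -1. ] w 45.6
77 [533.81201839 324.9161282  138.3677328 ] ((533.8670654296875, 325.9323425292969), (12.045063018798828, 24.378089904785156), 27.250152587890625) 139.03619053320665
70 [535.89648492 329.75716822 139.28137142] ((535.4855346679688, 329.02484130859375), (13.442172050476074, 24.273427963256836), 27.20804214477539) 139.36936933598088
```

View pics/t6.png

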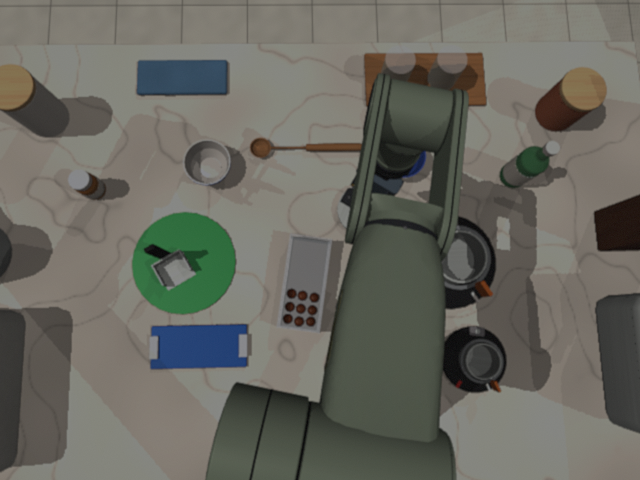

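Run:
```python
from h import *
sync(0.5)
plan([([534.7,327.2,205],Rd(27.2))])
```

```text
[0.0167, 0.8384, -0.827, -0.0411, 0.0, -0.0001] x 2 -> [612.2 -17.5 209.5]
[0.0162, 1.0219, -0.5854, -0.041, -0.0001, 0.0] x 2 -> [586.3  97.4 208. ]
[0.0158, 1.1373, -0.3058, -0.0411, 0.0, -0.0001] x 2 -> [560.5 212.3 206.5]
[0.0151, 1.1776, -0.0052, -0.0411, 0.0, 0.0] x 3 -> [534.7 327.2 205. ]
```

```bash
sed -i 's/if np.abs(d).max()<=0.999: break/if np.linalg.norm(d)<=0.999 or (np.abs(d).max()<=0.999 and np.linalg.norm(R.T@Q-np.eye(3))<0.02): break/' h.py
python3 - <<'E'
from h import *
sync(0.5)
plan([([534.7,327.2,205],Rd(27.2))])
E
```

```text
[0.0134, 0.6708, -0.6616, -0.0329, 0.0, 0.0] x 2 -> [617.3 -40.5 209.8]
[0.0134, 0.7922, -0.5098, -0.0328, 0.0, -0.0001] x 2 -> [596.7  51.4 208.6]
[0.0128, 0.8799, -0.3369, -0.0329, 0.0, 0.0] x 2 -> [576.  143.4 207.4]
[0.0128, 0.9302, -0.1492, -0.0328, 0.0, -0.0001] x 2 -> [555.4 235.3 206.2]
[0.0123, 0.9411, 0.0444, -0.0329, -0.0001, -0.0001] x 3 -> [534.7 327.2 205. ]
```

Call:
{"api": "send_rows", "payload": {"commands": [[[0.013,0.671,-0.662,-0.0329,0,0],[0.013,0.671,-0.662,-0.0329,0,0]]]}}

```text
time_s: 15.18
ee_pos: [616.0, -38.6, 207.6]
ee_rot: [171.8, 89.7, 151.9]
force: [0.2, -0.4, -0.0]
gripper_width: 45.3
```

Call:
{"api": "send_rows", "payload": {"commands": [[[0.013,0.792,-0.51,-0.0328,0,0],[0.013,0.792,-0.51,-0.0328,0,0]]]}}

```text
time_s: 15.42
ee_pos: [595.1, 53.7, 206.6]
ee_rot: [170.1, 89.8, 162.0]
force: [-0.0, 0.3, -0.0]
gripper_width: 45.5
```

Call:
{"api": "send_rows", "payload": {"commands": [[[0.013,0.88,-0.337,-0.0329,0,0],[0.013,0.88,-0.337,-0.0329,0,0]]]}}

```text
time_s: 15.68
ee_pos: [574.5, 145.5, 205.3]
ee_rot: [169.0, 89.8, 172.7]
force: [0.1, -0.8, 0.2]
gripper_width: 45.4
```

Call:
{"api": "send_rows", "payload": {"commands": [[[0.013,0.93,-0.149,-0.0328,0,0],[0.013,0.93,-0.149,-0.0328,0,0]]]}}

```text
time_s: 15.92
ee_pos: [553.9, 237.2, 204.0]
ee_rot: [168.3, 89.8, -176.2]
force: [-0.7, -0.2, -0.3]
gripper_width: 45.5
```

Call:
{"api": "send_rows", "payload": {"commands": [[[0.012,0.941,0.044,-0.0329,0,0],[0.012,0.941,0.044,-0.0329,0,0],[0.012,0.941,0.044,-0.0329,0,0],[0.012,0.941,0.044,-0.0329,0,0]]]}}

```text
time_s: 16.42
ee_pos: [534.7, 326.1, 203.9]
ee_rot: [-162.5, 89.9, -135.3]
force: [0.6, -0.2, -0.3]
gripper_width: 45.6
```

Run:
```python
from h import *
st()
print(rel([534.7,327.2,101],Rd(27.2)))
snap('top','t7')
i=cv2.imread('pics/t7.png')[200:330,120:320]; cv2.imwrite('pics/c7t.png',cv2.resize(np.clip(i*1.8,0,255).astype(np.uint8),None,fx=4,fy=4,interpolation=cv2.INTER_CUBIC))
```

```text
t 16.43 pos [534.7 326.1 203.9] phi 27.2 xax [-0.001 -0.001 -1.   ] q [30.3 23.4 83.4 -0.  73.4  3.1] F [ 0.6 -0.2 -0.3] w 45.6
[ 1.0291e+00  1.0900e-02  6.7000e-03 -0.0000e+00 -3.0000e-04  1.0000e-04]
```

View pics/c7t.png

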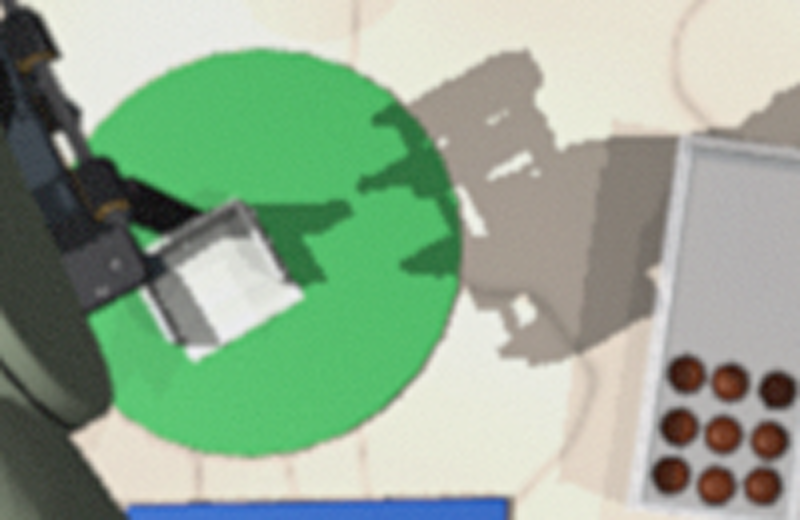

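Call:
{"api": "send_rows", "payload": {"commands": [[[0.45,0.01,0.007,0,0,0],[0.9,0.01,0.007,0,0,0],[1.0,0.01,0.007,0,0,0],[1.0,0.01,0.007,0,0,0]]]}}

```text
time_s: 16.98
ee_pos: [536.1, 327.7, 105.9]
ee_rot: [9.1, 89.9, 36.2]
force: [0.5, 0.6, 0.8]
gripper_width: 45.7
```

Call:
{"api": "send_rows", "payload": {"commands": [[[0.025,0,0,0,0,0],[0.025,0,0,0,0,0],[0.025,0,0,0,0,0]]]}}

```text
time_s: 17.35
ee_pos: [535.9, 328.6, 104.1]
ee_rot: [6.4, 89.8, 33.6]
force: [0.0, 0.2, 0.7]
gripper_width: 45.7
```

Call:
{"api": "send_rows", "payload": {"commands": [[[0,0,0,0,0,0],[0,0,0,0,0,0],[0,0,0,0,0,0],[0,0,0,0,0,0],[0,0,0,0,0,0],[0,0,0,0,0,0],[0,0,0,0,0,0]]], "jaw": 1, "force": 45}}

```text
time_s: 18.23
ee_pos: [535.4, 328.4, 103.1]
ee_rot: [17.2, 89.9, 44.4]
force: [-0.8, -0.8, 1.1]
gripper_width: 11.5
```

Run:
```python
from h import *
st()
```

```text
t 18.23 pos [535.4 328.4 103.1] phi 27.2 xax [ 0.001  0.001 -1.   ] q [30.5 27.8 91.4  0.  60.8  3.2] F [-0.8 -0.8  1.1] w 11.5
```

Run:
```python
from h import *
g=lambda i:np.clip(i.astype(float)*1.8,0,255).astype(np.uint8)
t=g(cv2.imread('pics/t6.png'))[230:340,265:345]
cv2.imwrite('pics/cbox.png',cv2.resize(t,None,fx=7,fy=7,interpolation=cv2.INTER_CUBIC)[:,:])
t=g(cv2.imread('pics/s6.png'))[225:300,310:420]
cv2.imwrite('pics/cboxs.png',cv2.resize(t,None,fx=7,fy=7,interpolation=cv2.INTER_CUBIC))
```

```text
(no output)
```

View pics/cbox.png

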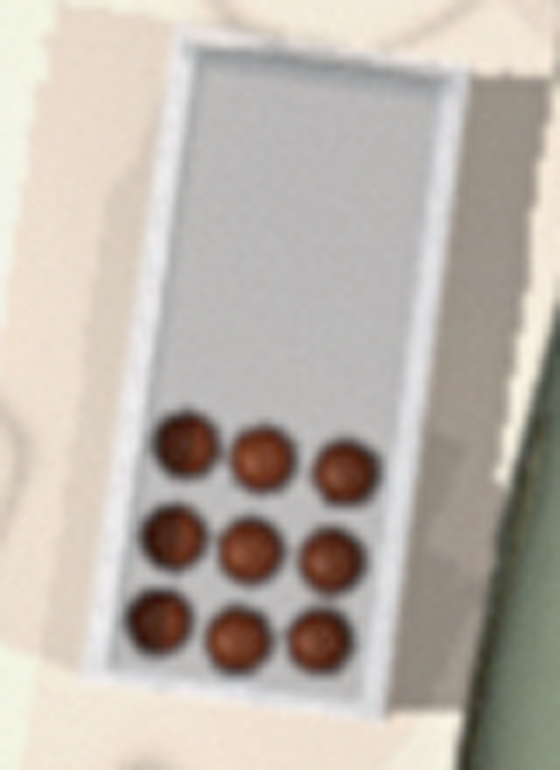

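View pics/cboxs.png

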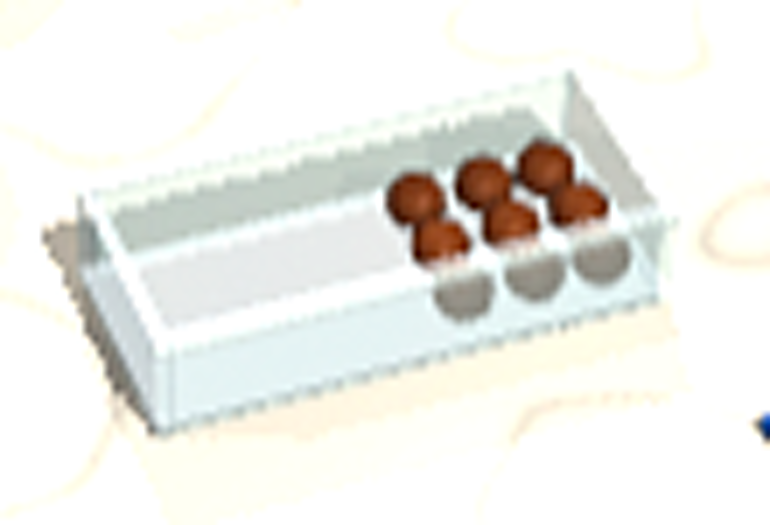

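Run:
```python
from h import *
pts=np.array([[181,33],[467,70],[383,715],[88,683]])/7-0.43+[265,230]
W=np.array([px2w('top',u,v,z=51)[:2] for u,v in pts]); print(W.round(1),W.mean(0))
e=lambda a:np.degrees(np.arctan2(a[1],a[0]))
print(np.linalg.norm(W[2]-W[1]),np.linalg.norm(W[3]-W[0]),np.linalg.norm(W[1]-W[0]),np.linalg.norm(W[3]-W[2]))
print(e(W[2]-W[1]),e(W[3]-W[0]),e(W[0]-W[1])+90,e(W[3]-W[2])+90)
pts=np.array([[80,197],[165,350],[668,220],[568,72]])/7-0.43+[310,225]
V=np.array([px2w('scene',u,v,z=51)[:2] for u,v in pts]); print(V.round(1),V.mean(0)); 
print(np.linalg.norm(V[1]-V[2]),np.linalg.norm(V[3]-V[0]),e(V[2]-V[1]),e(V[3]-V[0]))
c=np.array([[185,443],[263,459],[347,471],[173,536],[250,550],[332,559],[159,621],[238,638],[320,640]])/7-0.43+[265,230]
cen=W.mean(0); th=np.radians(171.3); X=np.array([np.cos(th),np.sin(th)]);Y=np.array([-X[1],X[0]])
for u,v in c:
    q=px2w('top',u,v,z=18)[:2]-cen; print((q@X).round(1),(q@Y).round(1))
```

```text
[[573.8  38.3]
 [560.  -53.8]
 [355.6 -22. ]
 [367.5  70.3]] [464.23015748   8.18976202]
206.8784063289353 208.67685370200812 93.04810825620392 93.0428780588642
171.17701926045402 171.18617212396464 171.51850438888135 172.62615783303644
[[563.5 -44.8]
 [573.8  42.3]
 [373.1  74.9]
 [360.8 -14.3]] [467.78866156  14.52844901]
203.28746744736821 204.9760207567729 170.7735674890974 171.42572791472585
25.2 -28.0
27.0 -2.1
27.3 25.6
55.5 -27.8
56.7 -2.3
56.1 24.5
83.2 -28.5
85.3 -2.4
82.5 24.0
```

Run:
```python
from h import *
sync(0.0)
plan([([535.4,328.4,185],Rd(27.2)),([549.5,-4.5,170],Rd(-8.7))])
```

```text
[-0.8187, 0.0008, 0.0009, 0.0, 0.0002, -0.0001] x 3 -> [535.4 328.4 185. ]
[0.0376, -0.7563, -0.3491, 0.0249, 0.0, 0.0] x 2 -> [538.9 245.2 181.2]
[0.0376, -0.8015, -0.227, 0.025, 0.0, 0.0] x 2 -> [542.5 162.  177.5]
[0.0376, -0.8271, -0.0989, 0.0249, 0.0, 0.0] x 2 -> [546.   78.7 173.7]
[0.0376, -0.8324, 0.0313, 0.0249, 0.0, 0.0] x 3 -> [549.5  -4.5 170. ]
```

Call:
{"api": "send_rows", "payload": {"commands": [[[-0.2,0,0,0,0,0],[-0.5,0,0,0,0,0],[-0.82,0,0,0,0,0],[-0.82,0,0,0,0,0]]]}}

```text
time_s: 18.73
ee_pos: [536.9, 329.0, 187.3]
ee_rot: [2.9, 89.6, 30.1]
force: [-0.4, -0.5, -2.1]
gripper_width: 11.9
```

Call:
{"api": "send_rows", "payload": {"commands": [[[0.02,-0.38,-0.17,0.0125,0,0],[0.038,-0.756,-0.349,0.025,0,0]]]}}

```text
time_s: 18.98
ee_pos: [538.1, 244.0, 178.9]
ee_rot: [-172.7, 89.9, -154.6]
force: [-0.4, -0.3, -2.5]
gripper_width: 11.5
```

Call:
{"api": "send_rows", "payload": {"commands": [[[0.02,-0.4,-0.11,0.0125,0,0],[0.038,-0.802,-0.227,0.025,0,0]]]}}

```text
time_s: 19.23
ee_pos: [541.5, 160.2, 175.1]
ee_rot: [173.9, 89.9, -177.0]
force: [0.5, 0.4, -0.7]
gripper_width: 11.9
```

Call:
{"api": "send_rows", "payload": {"commands": [[[0.02,-0.41,-0.05,0.0125,0,0],[0.038,-0.827,-0.099,0.025,0,0]]]}}

```text
time_s: 19.48
ee_pos: [544.9, 77.1, 171.4]
ee_rot: [164.9, 89.9, 164.9]
force: [-0.1, 0.1, -2.2]
gripper_width: 12.1
```

Call:
{"api": "send_rows", "payload": {"commands": [[[0.02,-0.42,0.015,0.0125,0,0],[0.038,-0.832,0.031,0.025,0,0],[0.038,-0.832,0.031,0.025,0,0],[0.038,-0.832,0.031,0.025,0,0]]]}}

```text
time_s: 19.98
ee_pos: [548.6, -4.3, 168.3]
ee_rot: [130.3, 89.9, 121.5]
force: [0.6, 0.4, -1.9]
gripper_width: 11.7
```

Run:
```python
from h import *
st()
snap('top','t8'); snap('scene','s8')
g=lambda i:np.clip(i.astype(float)*1.8,0,255).astype(np.uint8)
t=g(cv2.imread('pics/t8.png'))[220:340,250:370]
cv2.imwrite('pics/c8t.png',cv2.resize(t,None,fx=5,fy=5,interpolation=cv2.INTER_CUBIC))
t=g(cv2.imread('pics/s8.png'))[190:300,300:430]
cv2.imwrite('pics/c8s.png',cv2.resize(t,None,fx=5,fy=5,interpolation=cv2.INTER_CUBIC))
```

```text
t 19.98 pos [548.6  -4.3 168.3] phi -8.8 xax [-0.001  0.002 -1.   ] q [-1.7 17.9 97.2  0.1 65.   7. ] F [ 0.6  0.4 -1.9] w 11.7
```

View pics/c8t.png

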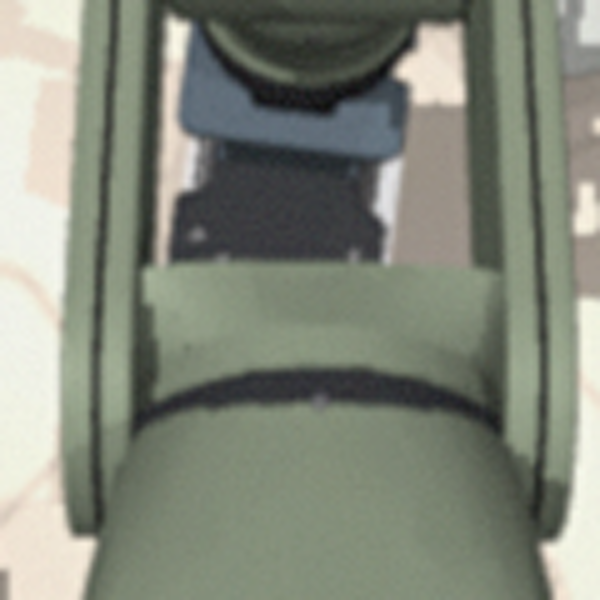

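View pics/c8s.png

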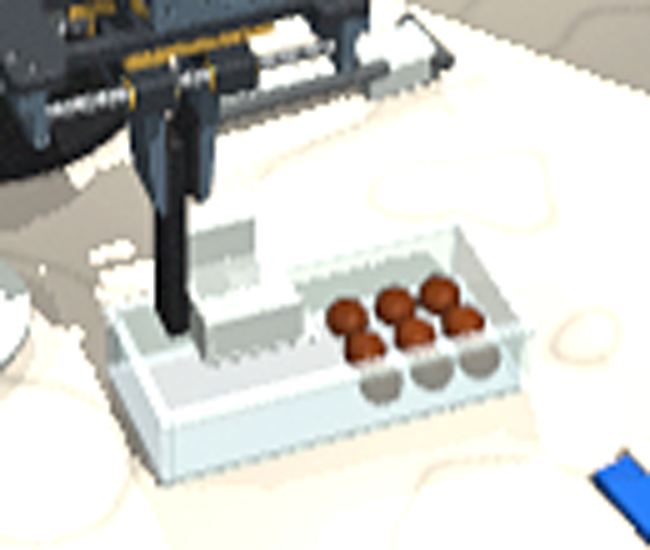

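```bash
cat >> h.py <<'E'
def boxedges(lo,hi):
    import itertools
    c=[np.array(p) for p in itertools.product(*zip(lo,hi))]
    return [(a,b) for a in c for b in c if (a!=b).sum()==1 and tuple(a)<tuple(b)]
def wire(img,n,edges,O,M,col,u0,v0,s):
    for a,b in edges:
        p=w2px(n,O+M@a); q=w2px(n,O+M@b)
        f=lambda x:tuple(int(round(t)) for t in ((x-[u0,v0]+0.5)*s))
        cv2.line(img,f(p),f(q),col,1,cv2.LINE_AA)
def frame2(ang):
    t=np.radians(ang); return np.array([[np.cos(t),-np.sin(t),0],[np.sin(t),np.cos(t),0],[0,0,1]])
SCO=boxedges((-32,-36,0),(32,36,30))+boxedges((-44,-12,0),(-32,12,135))
BOX=boxedges((-106,-46,0),(106,46,51))+boxedges((-100,-40,6),(100,40,51))
E
python3 - <<'E'
from h import *
s=env.state(); p=s['ee_pos']
i=cv2.imread('pics/s8.png'); u0,v0=300,190
t=cv2.resize(np.clip(i[190:300,300:430].astype(float)*1.4,0,255).astype(np.uint8),None,fx=6,fy=6,interpolation=cv2.INTER_CUBIC)
M=frame2(171.2); O=p-[0,0,98.1]+M@np.array([38,0,0])
wire(t,'scene',SCO,O,M,(0,0,255),u0,v0,6)
wire(t,'scene',BOX,np.array([464.5,8.5,0]),frame2(171.3),(0,160,0),u0,v0,6)
cv2.imwrite('pics/w8.png',t)
E
```

```text
(no output)
```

View pics/w8.png

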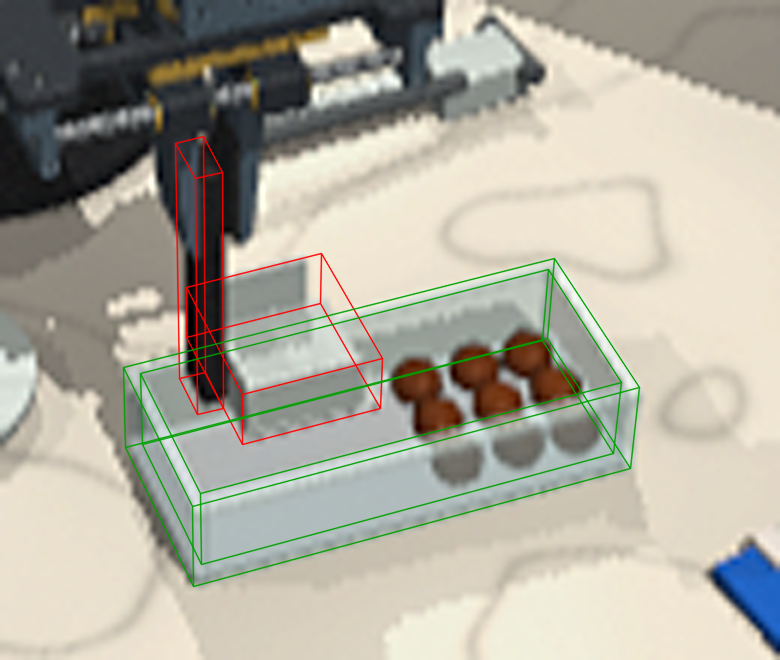

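Run:
```python
from h import *
s=env.state(); p=s['ee_pos']
i=cv2.imread('pics/s8.png'); u0,v0=325,220;S=14
def mk(w):
    t=cv2.resize(np.clip(i[220:265,325:370].astype(float)*1.5,0,255).astype(np.uint8),None,fx=S,fy=S,interpolation=cv2.INTER_CUBIC)
    if w:
        M=frame2(171.2); O=p-[0,0,98.1]+M@np.array([38,0,0])
        wire(t,'scene',SCO,O,M,(0,0,255),u0,v0,S)
        wire(t,'scene',BOX,np.array([464.5,8.5,0]),frame2(171.3),(0,160,0),u0,v0,S)
    return t
cv2.imwrite('pics/w8b.png',cv2.resize(mk(1),(600,600)))
```

```text
(no output)
```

View pics/w8b.png

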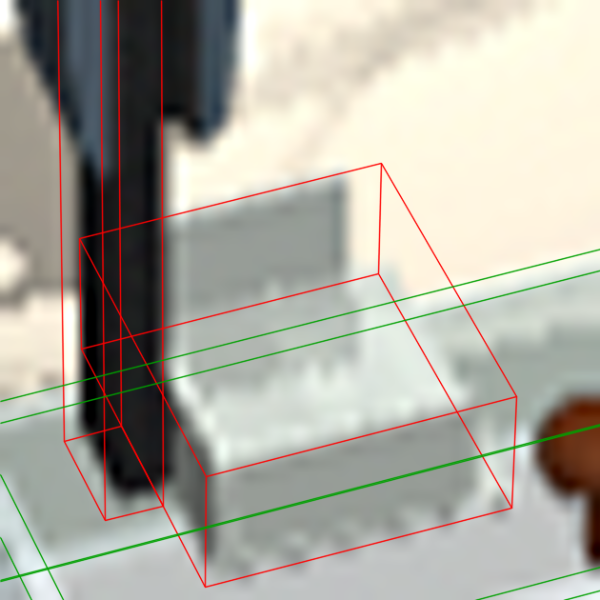

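Call:
{"api": "send_rows", "payload": {"commands": [[[0.0,-0.013,0,0,0,0],[0.15,-0.013,0,0,0,0],[0.25,-0.013,0,0,0,0],[0.35,-0.013,0,0,0,0],[0.35,-0.013,0,0,0,0]]]}}

```text
time_s: 20.7
ee_pos: [548.5, -5.5, 133.4]
ee_rot: [129.9, 89.9, 121.1]
force: [-0.6, 1.6, -2.1]
gripper_width: 11.8
```

Run:
```python
from h import *
st()
```

```text
t 20.7 pos [548.5  -5.5 133.4] phi -8.8 xax [-0.001  0.002 -1.   ] q [-1.800e+00  1.970e+01  1.001e+02  1.000e-01  6.040e+01  6.900e+00] F [-0.6  1.6 -2.1] w 11.8
```

Call:
{"api": "send_rows", "payload": {"commands": [[[0.1,0,0,0,0,0],[0.2,0,0,0,0,0],[0.26,0,0,0,0,0],[0.26,0,0,0,0,0]]]}}

```text
time_s: 21.2
ee_pos: [548.8, -5.6, 107.9]
ee_rot: [100.2, 89.9, 91.4]
force: [0.1, 1.9, -1.8]
gripper_width: 12.1
```

Call:
{"api": "send_rows", "payload": {"commands": [[[0,0.01,0,0,0,0],[0,0.02,0,0,0,0],[0,0.02,0,0,0,0]]]}}

```text
time_s: 21.58
ee_pos: [549.7, -4.0, 108.8]
ee_rot: [24.4, 89.9, 15.6]
force: [0.4, 0.2, -1.9]
gripper_width: 11.7
```

Call:
{"api": "send_rows", "payload": {"commands": [[[0,0.01,0,0,0,0],[0,0.02,0,0,0,0],[0,0.02,0,0,0,0]]]}}

```text
time_s: 21.95
ee_pos: [549.9, -1.8, 108.6]
ee_rot: [44.7, 89.9, 35.9]
force: [-0.0, -0.1, -1.0]
gripper_width: 11.8
```

Call:
{"api": "send_rows", "payload": {"commands": [[[0,0.01,0,0,0,0],[0,0.02,0,0,0,0],[0,0.02,0,0,0,0]]]}}

```text
time_s: 22.32
ee_pos: [550.2, 0.2, 108.6]
ee_rot: [44.4, 89.9, 35.6]
force: [-0.4, -0.1, -0.8]
gripper_width: 11.5
```

Call:
{"api": "send_rows", "payload": {"commands": [[[0,0.01,0,0,0,0],[0,0.02,0,0,0,0],[0,0.02,0,0,0,0]]]}}

```text
time_s: 22.7
ee_pos: [550.5, 2.2, 108.6]
ee_rot: [45.8, 89.9, 37.0]
force: [0.3, -0.1, -1.2]
gripper_width: 11.7
```

Call:
{"api": "send_rows", "payload": {"commands": [[[0,0.01,0,0,0,0],[0,0.02,0,0,0,0],[0,0.02,0,0,0,0]]]}}

```text
time_s: 23.08
ee_pos: [550.6, 2.7, 108.7]
ee_rot: [-54.1, 89.9, -62.8]
force: [-2.0, -5.4, -0.3]
gripper_width: 11.6
```

Call:
{"api": "send_rows", "payload": {"commands": [[[0,-0.03,0,0,0,0],[0,-0.059,0,0,0,0],[0.02,-0.059,0,0,0,0],[0.043,-0.059,0,0,0,0],[0.043,-0.059,0,0,0,0]]]}}

```text
time_s: 23.7
ee_pos: [549.9, -1.6, 104.2]
ee_rot: [53.0, 89.9, 44.2]
force: [-0.0, 0.6, -1.5]
gripper_width: 11.6
```

Run:
```python
from h import *
st()
```

```text
t 23.7 pos [549.9  -1.6 104.2] phi -8.8 xax [ 0.001  0.001 -1.   ] q [-1.400e+00  2.140e+01  1.022e+02  1.000e-01  5.640e+01  7.300e+00] F [-0.   0.6 -1.5] w 11.6
```

Call:
{"api": "send_rows", "payload": {"commands": [[[0.005,0,0,0,0,0],[0.01,0,0,0,0,0],[0.01,0,0,0,0,0]]]}}

```text
time_s: 24.08
ee_pos: [550.0, -1.7, 104.0]
ee_rot: [41.0, 89.9, 32.2]
force: [-1.8, -0.1, 5.7]
gripper_width: 11.7
```

Call:
{"api": "send_rows", "payload": {"commands": [[[0,0,-0.1,0,0,0],[0,0,-0.2,0,0,0],[0,0,-0.3,0,0,0],[0,0,-0.4,0,0,0],[0,0,-0.5,0,0,0]]]}}

```text
time_s: 24.7
ee_pos: [501.7, 5.9, 104.3]
ee_rot: [16.5, 89.7, 7.7]
force: [2.5, -1.1, 6.0]
gripper_width: 11.7
```

Call:
{"api": "send_rows", "payload": {"commands": [[[0,0,-0.05,0,0,0],[0,0,-0.1,0,0,0],[0,0,-0.15,0,0,0],[0,0,-0.2,0,0,0]]]}}

```text
time_s: 25.2
ee_pos: [488.9, 8.2, 105.9]
ee_rot: [6.5, 88.8, -2.2]
force: [12.9, -1.9, 2.1]
gripper_width: 12.2
```

Run:
```python
from h import *
st()
snap('scene','s9')
t=cv2.imread('pics/s9.png')[190:300,300:430]
cv2.imwrite('pics/c9s.png',cv2.resize(np.clip(t*1.6,0,255).astype(np.uint8),None,fx=5,fy=5,interpolation=cv2.INTER_CUBIC))
```

```text
t 25.2 pos [488.9   8.2 105.9] phi -8.7 xax [ 0.022 -0.001 -1.   ] q [-4.000e-01  1.580e+01  1.107e+02 -1.000e-01  5.230e+01  8.400e+00] F [12.9 -1.9  2.1] w 12.2
```

View pics/c9s.png

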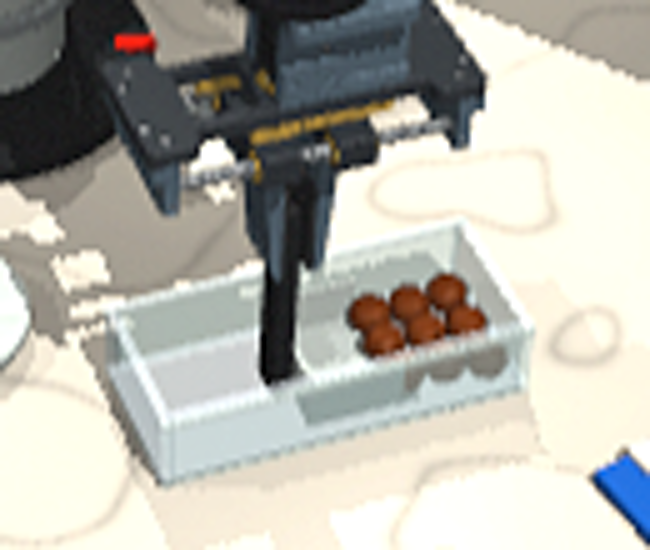

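Call:
{"api": "send_rows", "payload": {"commands": [[[0,0.03,0,0,0,0],[0,-0.03,-0.02,0,0,0],[0,0.03,-0.04,0,0,0],[0,-0.03,-0.06,0,0,0],[0,0.03,-0.08,0,0,0],[0,-0.03,-0.1,0,0,0],[0,0.03,-0.12,0,0,0],[0,-0.03,-0.14,0,0,0],[0,0,-0.14,0,0,0]]]}}

```text
time_s: 26.38
ee_pos: [468.7, 10.0, 104.4]
ee_rot: [1.0, 89.6, -7.8]
force: [3.5, -3.6, 6.8]
gripper_width: 11.6
```

```bash
cat >> h.py <<'E'
def look(f,u0=300,v0=190,u1=430,v1=300,s=5,cam='scene',gain=1.6):
    snap(cam,f); t=cv2.imread(f'pics/{f}.png')[v0:v1,u0:u1]
    cv2.imwrite(f'pics/{f}c.png',cv2.resize(np.clip(t*gain,0,255).astype(np.uint8),None,fx=s,fy=s,interpolation=cv2.INTER_CUBIC))
E
python3 - <<'E'
from h import *
st(); look('s10')
E
```

```text
t 26.38 pos [468.7  10.  104.4] phi -8.7 xax [ 0.007 -0.001 -1.   ] q [-1.000e-01  1.470e+01  1.126e+02 -1.000e-01  5.230e+01  8.600e+00] F [ 3.5 -3.6  6.8] w 11.6
```

View pics/s10c.png

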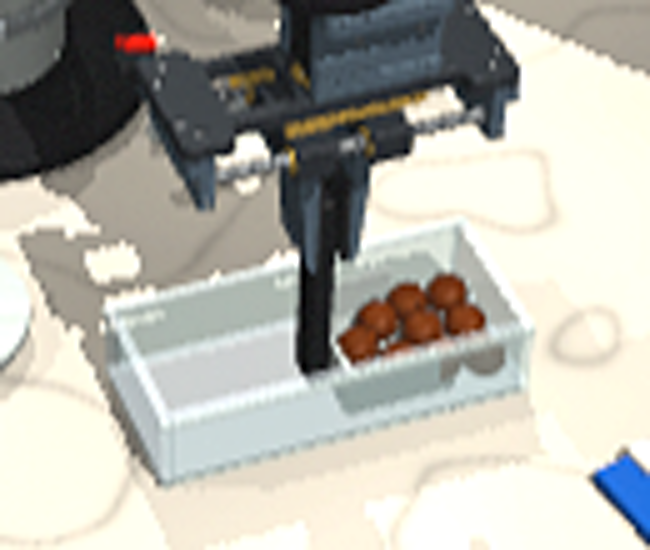

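Call:
{"api": "send_rows", "payload": {"commands": [[[0,0.03,0,0,0,0],[0,-0.03,-0.02,0,0,0],[0,0.03,-0.04,0,0,0],[0,-0.03,-0.06,0,0,0],[0,0.03,-0.08,0,0,0],[0,-0.03,-0.1,0,0,0],[0,0.03,-0.12,0,0,0],[0,-0.03,-0.14,0,0,0],[0,0.03,-0.16,0,0,0],[0,-0.03,-0.18,0,0,0],[0,0,-0.18,0,0,0]]]}}

```text
time_s: 27.8
ee_pos: [455.1, 12.5, 105.3]
ee_rot: [3.2, 89.1, -5.5]
force: [9.9, -4.5, 3.6]
gripper_width: 11.6
```

Run:
```python
from h import *
st(); look('s11')
```

```text
t 27.8 pos [455.1  12.5 105.3] phi -8.7 xax [ 0.016 -0.002 -1.   ] q [ 2.000e-01  1.320e+01  1.145e+02 -1.000e-01  5.130e+01  9.000e+00] F [ 9.9 -4.5  3.6] w 11.6
```

View pics/s11c.png

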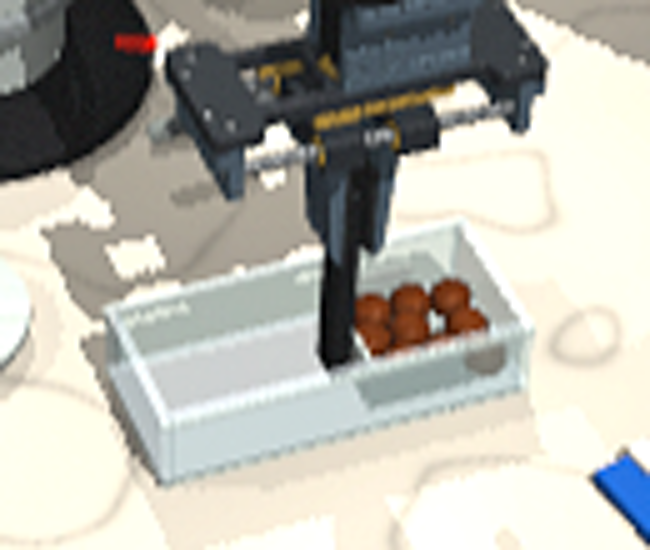

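Call:
{"api": "send_rows", "payload": {"commands": [[[0,0.03,0,0,0,0],[0,-0.03,-0.02,0,0,0],[0,0.03,-0.04,0,0,0],[0,-0.03,-0.06,0,0,0],[0,0.03,-0.08,0,0,0],[0,-0.03,-0.1,0,0,0],[0,0.03,-0.1,0,0,0],[0,-0.03,-0.1,0,0,0],[0,0,-0.1,0,0,0]]]}}

```text
time_s: 28.98
ee_pos: [451.7, 13.4, 107.3]
ee_rot: [3.2, 88.2, -5.5]
force: [17.0, -6.6, 3.4]
gripper_width: 12.0
```

Run:
```python
from h import *
st(); look('s12')
```

```text
t 28.98 pos [451.7  13.4 107.3] phi -8.7 xax [ 0.031 -0.003 -1.   ] q [  0.4  12.4 115.4  -0.2  50.4   9.2] F [17.  -6.6  3.4] w 12.0
```

View pics/s12c.png

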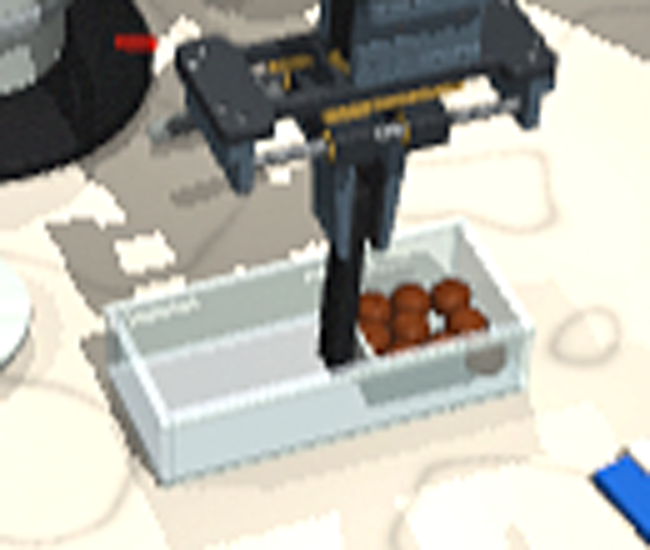

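Call:
{"api": "send_rows", "payload": {"commands": [[[0,-0.01,0.06,0,0,0],[-0.01,-0.015,0.11,0,0.0083,0],[-0.01,-0.015,0.163,0,0.0167,0],[-0.005,-0.015,0.215,0,0.025,0],[0,-0.015,0.265,0,0.0333,0],[0.01,-0.015,0.317,0,0.0417,0],[0.02,-0.015,0.366,0,0.05,0],[0.035,-0.015,0.432,0,0.0611,0],[0.035,-0.015,0.432,0,0.0611,0],[0.035,-0.015,0.432,0,0.0611,0]]]}}

```text
time_s: 30.28
ee_pos: [486.0, 6.5, 99.4]
ee_rot: [179.7, 68.7, 170.9]
force: [8.1, -1.6, -0.2]
gripper_width: 11.9
```

Run:
```python
from h import *
st(); look('s13')
```

```text
t 30.27 pos [486.    6.5  99.4] phi -8.8 xax [-0.359  0.057 -0.932] q [-2.3 27.6 96.2  2.5 77.4  5.5] F [ 8.1 -1.6 -0.2] w 11.9
```

View pics/s13c.png

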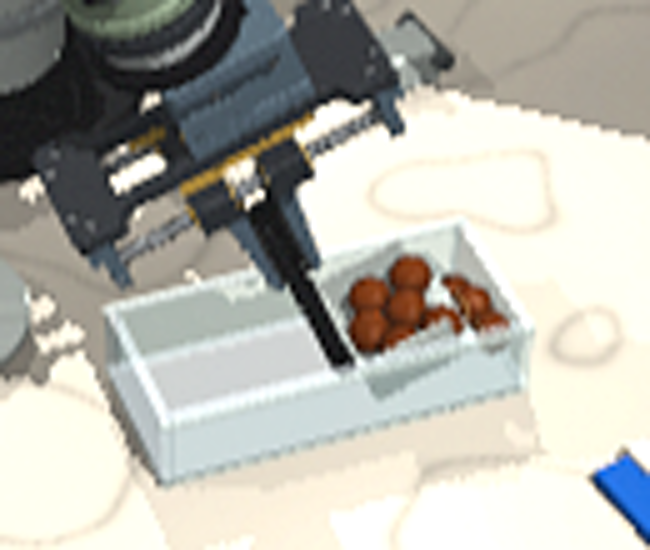

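Call:
{"api": "send_rows", "payload": {"commands": [[[-0.1,0,0,0,0,0],[-0.22,0,-0.06,0,0,0],[-0.35,0,-0.12,0,0,0],[-0.5,0,-0.19,0,0,0],[-0.65,0,-0.25,0,0,0],[-0.8,0,-0.31,0,0,0],[-0.93,0,-0.36,0,0,0],[-0.93,0,-0.36,0,0,0]]]}}

```text
time_s: 31.32
ee_pos: [483.6, 6.9, 200.5]
ee_rot: [179.8, 68.2, 171.0]
force: [0.4, 0.3, -2.1]
gripper_width: 11.7
```

Run:
```python
from h import *
st(); look('s14',280,150,440,300,5); snap('top','t14')
```

```text
t 31.32 pos [483.6   6.9 200.5] phi -8.8 xax [-0.367  0.058 -0.929] q [-2.3 22.6 88.7  2.5 90.4  6. ] F [ 0.4  0.3 -2.1] w 11.7
```

View pics/s14c.png

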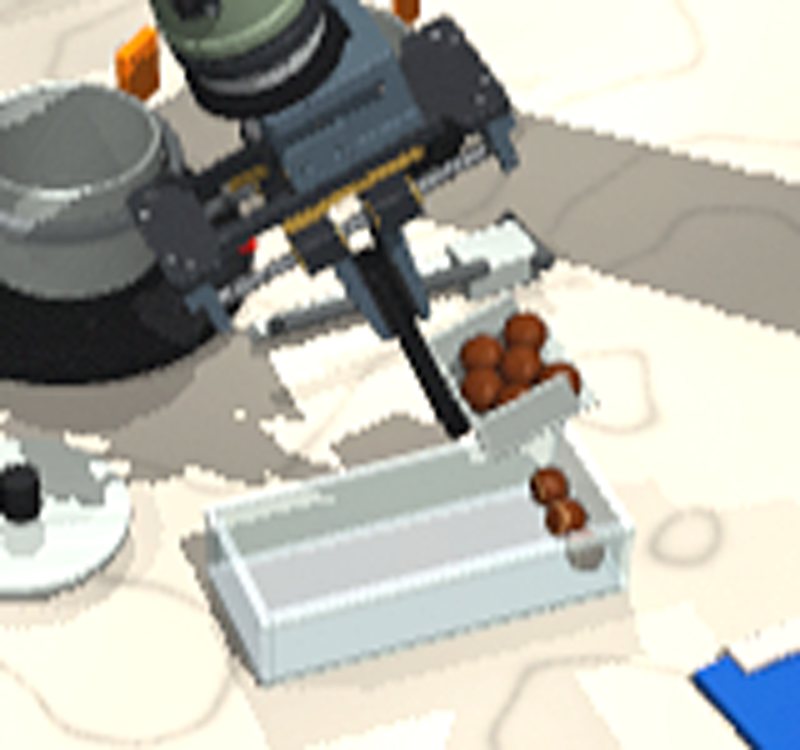

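View pics/t14.png

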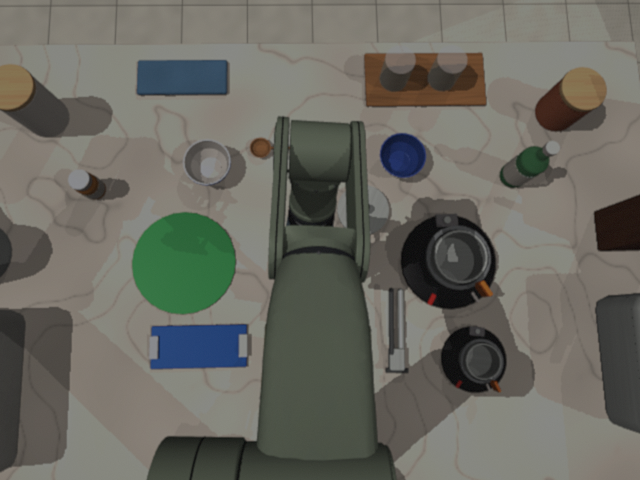

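```bash
cat >> h.py <<'E'
def Rt(phi,t): return Rd(phi)@Rot.from_euler('y',t,degrees=True).as_matrix()
def tcp_lip(lip,phi,t): return np.array(lip,float)+Rt(phi,t)@np.array([-98.1,0,70])
WELL=np.array([513,-328.5])
def lipxy(d,phi): return WELL+d*np.array([np.cos(np.radians(phi)),np.sin(np.radians(phi))])
E
python3 - <<'E'
from h import *
sync(0.5); p,R=load()
phi=-32.6
a=tcp_lip([*lipxy(22,phi),165],phi,21.6)
b=tcp_lip([*lipxy(22,phi),110],phi,21.6)
print(a,b)
plan([([484,7,230],Rt(-8.8,21.6)),(a,Rt(phi,21.6)),(b,Rt(phi,21.6))],slow=35)
E
```

```text
[ 616.78792188 -394.87514516  230.44235458] [ 616.78792188 -394.87514516  175.44235458]
[-0.2853, 0.0026, -0.1023, 0.0001, -0.001, -0.0002] x 2 -> [484.   7. 230.]
[-0.1424, -0.7537, 0.3581, 0.0123, 0.0, 0.0049] x 3 -> [510.6 -73.4 230.1]
[-0.1651, -0.719, 0.4151, 0.0123, 0.0, 0.0048] x 3 -> [ 537.1 -153.7  230.2]
[-0.1863, -0.6796, 0.4691, 0.0123, 0.0, 0.0049] x 3 -> [ 563.7 -234.1  230.3]
[-0.2064, -0.6353, 0.5199, 0.0123, 0.0, 0.0049] x 3 -> [ 590.2 -314.5  230.4]
[-0.2253, -0.5865, 0.5672, 0.0123, 0.0, 0.0049] x 4 -> [ 616.8 -394.9  230.4]
[0.5114, -0.0001, 0.2024, 0.0, 0.0, 0.0] x 3 -> [ 616.8 -394.9  175.4]
```

Call:
{"api": "send_rows", "payload": {"commands": [[[-0.14,0,-0.05,0,0,0],[-0.285,0,-0.102,0,-0.001,0]]]}}

```text
time_s: 31.68
ee_pos: [484.2, 6.7, 230.4]
ee_rot: [179.8, 68.4, 171.0]
force: [-0.2, 0.3, -2.4]
gripper_width: 11.7
```

Call:
{"api": "send_rows", "payload": {"commands": [[[-0.03,-0.19,0.09,0.003,0,0.001],[-0.08,-0.44,0.21,0.007,0,0.003],[-0.142,-0.754,0.358,0.0123,0,0.0049]]]}}

```text
time_s: 32.05
ee_pos: [511.0, -75.4, 229.6]
ee_rot: [179.9, 68.4, 166.2]
force: [-0.6, 0.8, -2.5]
gripper_width: 11.7
```

Call:
{"api": "send_rows", "payload": {"commands": [[[-0.055,-0.24,0.138,0.004,0,0.0016],[-0.11,-0.48,0.277,0.008,0,0.0032],[-0.165,-0.719,0.415,0.0123,0,0.0048]]]}}

```text
time_s: 32.42
ee_pos: [537.4, -156.4, 229.3]
ee_rot: [179.9, 68.4, 161.5]
force: [0.1, -0.4, -2.3]
gripper_width: 11.8
```

Call:
{"api": "send_rows", "payload": {"commands": [[[-0.062,-0.227,0.156,0.004,0,0.0016],[-0.124,-0.453,0.313,0.008,0,0.0032],[-0.186,-0.68,0.469,0.0123,0,0.0049]]]}}

```text
time_s: 32.8
ee_pos: [563.7, -236.8, 229.1]
ee_rot: [179.9, 68.4, 156.7]
force: [0.3, 0.2, -2.4]
gripper_width: 11.7
```

Call:
{"api": "send_rows", "payload": {"commands": [[[-0.069,-0.212,0.173,0.004,0,0.0016],[-0.137,-0.424,0.347,0.008,0,0.0032],[-0.206,-0.635,0.52,0.0123,0,0.0049]]]}}

```text
time_s: 33.17
ee_pos: [590.0, -317.2, 228.9]
ee_rot: [179.9, 68.4, 151.9]
force: [0.1, -0.4, -1.9]
gripper_width: 11.9
```

Call:
{"api": "send_rows", "payload": {"commands": [[[-0.08,-0.22,0.21,0.005,0,0.002],[-0.15,-0.4,0.4,0.009,0,0.0036],[-0.2,-0.53,0.51,0.011,0,0.0045],[-0.225,-0.586,0.567,0.0123,0,0.0049],[-0.225,-0.586,0.567,0.0123,0,0.0049]]]}}

```text
time_s: 33.8
ee_pos: [616.5, -396.0, 228.7]
ee_rot: [179.8, 68.4, 147.1]
force: [0.5, 0.3, -1.8]
gripper_width: 11.9
```

Run:
```python
from h import *
st(); look('s15',220,70,380,220,5)
snap('top','t15')
```

```text
t 33.8 pos [ 616.5 -396.   228.7] phi -32.6 xax [-0.31   0.2   -0.929] q [-33.5  47.9  38.2  -0.2 115.6  -0.9] F [ 0.5  0.3 -1.8] w 11.9
```

View pics/s15c.png

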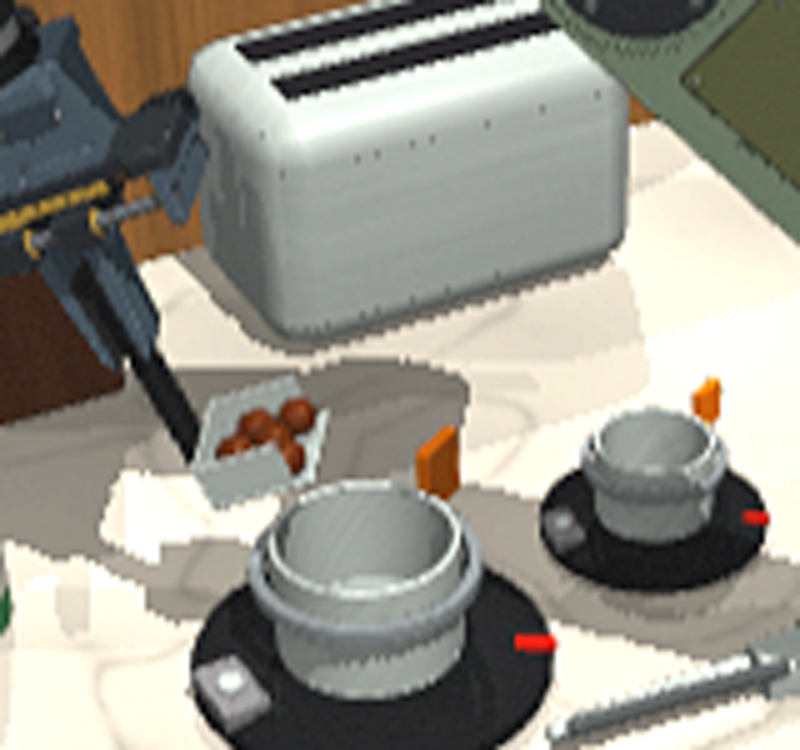

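View pics/t15.png

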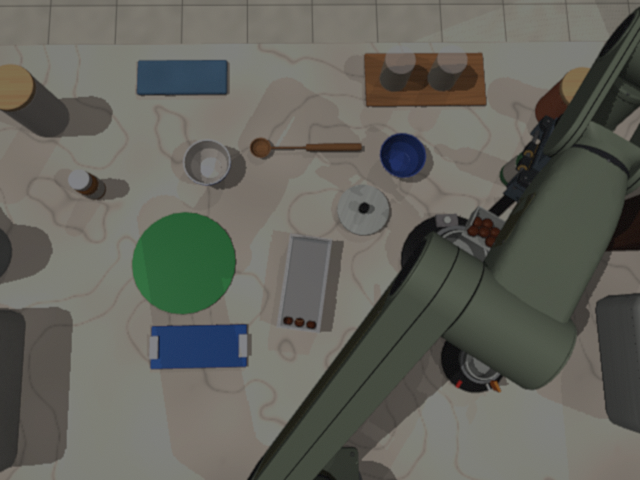

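Run:
```python
from h import *
C=cloud('top','t6')
for n,(u0,v0,u1,v1) in dict(bottle=(497,135,562,190),block=(595,195,640,250),can=(535,65,610,135)).items():
    P=C[v0:v1,u0:u1].reshape(-1,3); P=P[(P[:,2]>40)&(P[:,2]<500)]; print(n,P[:,2].max().round(),P.min(0).round(),P.max(0).round(), P[P[:,2]>P[:,2].max()-15].mean(0).round())
sync(0.5)
phi=-32.6
for t,z in [(14,165),(7,165),(0,165)]:
    pass
p,R=load()
def row(lipz,t,d=22):
    q=tcp_lip([*lipxy(d,phi),lipz],phi,t); return rel(q,Rt(phi,t),p0=p,R0=R).tolist()
for t,z in [(18,165),(14,165),(10,165),(6,165),(3,165),(3,150),(3,135),(3,120),(3,110)]: print(t,z,row(z,t))
```

```text
bottle 204.0 [ 684. -529.   40.] [ 748. -466.  204.] [ 716. -497.  198.]
block 166.0 [ 527. -756.   40.] [ 627. -686.  166.] [ 593. -690.  157.]
can 139.0 [ 826. -671.   40.] [ 928. -567.  139.] [ 875. -617.  133.]
18 165 [-0.0462, -0.0007, -0.0634, 0.0001, -0.0101, -0.0003]
14 165 [-0.0881, -0.0005, -0.1363, 0.0001, -0.0212, -0.0003]
10 165 [-0.1248, -0.0004, -0.212, 0.0001, -0.0323, -0.0003]
6 165 [-0.1561, -0.0003, -0.2901, 0.0001, -0.0434, -0.0003]
3 165 [-0.176, -0.0002, -0.35, 0.0001, -0.0518, -0.0003]
3 150 [-0.0366, -0.0005, -0.2947, 0.0001, -0.0518, -0.0003]
3 135 [0.1029, -0.0008, -0.2394, 0.0001, -0.0518, -0.0003]
3 120 [0.2423, -0.001, -0.1841, 0.0001, -0.0518, -0.0003]
3 110 [0.3353, -0.0012, -0.1472, 0.0001, -0.0518, -0.0003]
```

Call:
{"api": "send_rows", "payload": {"commands": [[[-0.046,0,-0.063,0,-0.0101,0],[-0.088,0,-0.136,0,-0.0212,0],[-0.125,0,-0.212,0,-0.0323,0],[-0.156,0,-0.29,0,-0.0434,0],[-0.176,0,-0.35,0,-0.0518,0],[-0.037,0,-0.295,0,-0.0518,0],[0.103,0,-0.239,0,-0.0518,0],[0.242,0,-0.184,0,-0.0518,0],[0.335,0,-0.147,0,-0.0518,0],[0.335,0,-0.147,0,-0.0518,0]]]}}

```text
time_s: 35.15
ee_pos: [594.7, -380.8, 201.8]
ee_rot: [178.3, 86.9, 145.7]
force: [1.0, -0.1, -2.3]
gripper_width: 12.0
```

Run:
```python
from h import *
st(); look('s16',220,70,380,220,5)
sync(0.5)
phi=-32.6
p,R=load()
def row(lipz,t,d=22):
    q=tcp_lip([*lipxy(d,phi),lipz],phi,t); return rel(q,Rt(phi,t),p0=p,R0=R).round(3).tolist()
for t,z in [(3,108),(-3,108),(-9,108),(-15,108),(-20,108),(-25,108),(-30,108),(-35,108),(-40,108),(-45,108),(-50,108),(-55,108)]: print(t,z,row(z,t))
```

```text
t 35.15 pos [ 594.7 -380.8  201.8] phi -32.6 xax [-0.045  0.031 -0.998] q [-33.6  32.6  68.    0.   82.5  -1. ] F [ 1.  -0.1 -2.3] w 12.0
3 108 [0.012, 0.001, -0.004, -0.0, -0.0, -0.0]
-3 108 [-0.056, 0.001, -0.11, -0.0, -0.017, -0.0]
-9 108 [-0.112, 0.001, -0.223, -0.0, -0.033, -0.0]
-15 108 [-0.156, 0.001, -0.341, -0.0, -0.05, -0.0]
-20 108 [-0.183, 0.001, -0.443, -0.0, -0.064, -0.0]
-25 108 [-0.201, 0.001, -0.546, -0.0, -0.078, -0.0]
-30 108 [-0.21, 0.001, -0.651, -0.0, -0.092, -0.0]
-35 108 [-0.21, 0.001, -0.756, -0.0, -0.106, -0.0]
-40 108 [-0.201, 0.001, -0.861, -0.0, -0.12, -0.0]
-45 108 [-0.183, 0.001, -0.964, -0.0, -0.133, -0.0]
-50 108 [-0.156, 0.001, -1.066, -0.0, -0.147, -0.0]
-55 108 [-0.12, 0.001, -1.165, -0.0, -0.161, -0.0]
```

View pics/s16c.png

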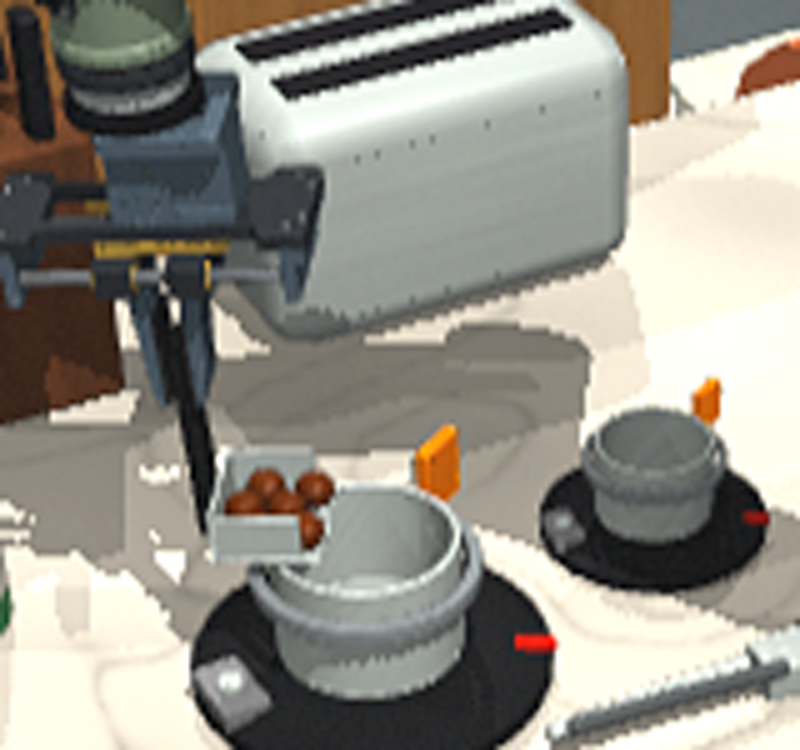

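Call:
{"api": "send_rows", "payload": {"commands": [[[-0.056,0,-0.14,0,-0.017,0],[-0.112,0,-0.263,0,-0.033,0],[-0.156,0,-0.381,0,-0.05,0],[-0.183,0,-0.483,0,-0.064,0],[-0.201,0,-0.586,0,-0.078,0],[-0.21,0,-0.691,0,-0.092,0],[-0.21,0,-0.796,0,-0.106,0],[-0.201,0,-0.901,0,-0.12,0],[-0.201,0,-0.901,0,-0.12,0],[-0.201,0,-0.901,0,-0.12,0]]]}}

```text
time_s: 36.45
ee_pos: [521.3, -334.0, 230.3]
ee_rot: [0.1, 49.6, -32.5]
force: [0.1, -0.3, -2.1]
gripper_width: 11.4
```

Run:
```python
from h import *
st(); look('s17',220,70,380,220,5)
sync(0.5)
phi=-32.6
p,R=load()
def row(lipz,t,d=18):
    q=tcp_lip([*lipxy(d,phi),lipz],phi,t); return rel(q,Rt(phi,t),p0=p,R0=R).round(3).tolist()
for t,z in [(-40,108),(-45,108),(-50,108),(-55,108),(-60,108)]: print(t,z,row(z,t))
```

```text
t 36.45 pos [ 521.3 -334.   230.3] phi -32.7 xax [ 0.546 -0.348 -0.762] q [-34.4   6.  116.1   4.   17.6  -5.1] F [ 0.1 -0.3 -2.1] w 11.4
-40 108 [0.009, 0.001, -0.031, -0.0, 0.001, -0.0]
-45 108 [-0.049, 0.001, -0.118, -0.0, -0.013, -0.0]
-50 108 [-0.099, 0.001, -0.211, -0.0, -0.027, -0.0]
-55 108 [-0.141, 0.001, -0.307, -0.0, -0.041, -0.0]
-60 108 [-0.174, 0.001, -0.407, -0.0, -0.054, -0.0]
```

View pics/s17c.png

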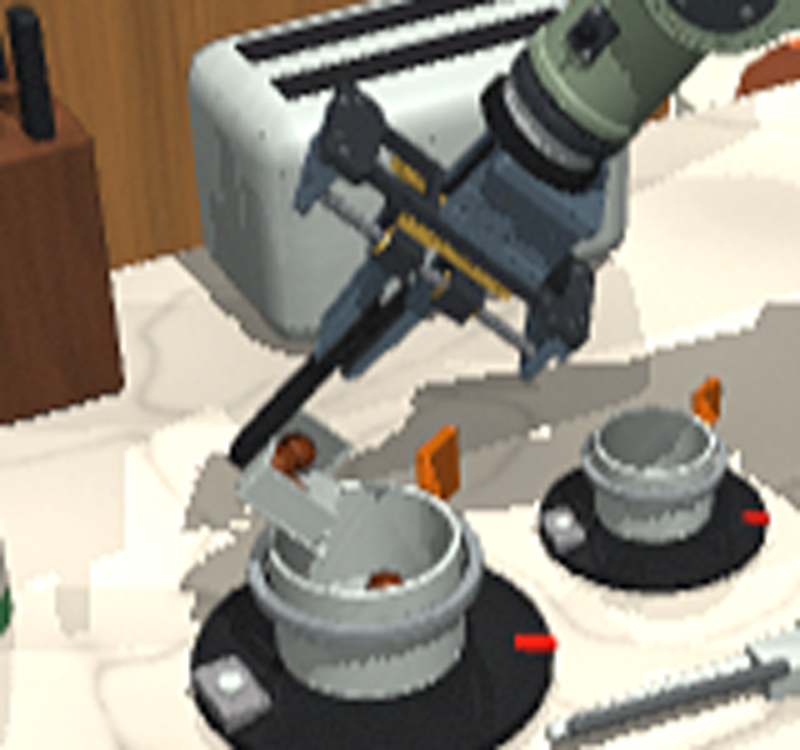

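Call:
{"api": "send_rows", "payload": {"commands": [[[-0.049,0,-0.118,0,-0.013,0],[-0.099,0,-0.211,0,-0.027,0],[-0.099,0,-0.211,0,-0.027,0],[-0.099,0,-0.211,0,-0.027,0]]]}}

```text
time_s: 37.0
ee_pos: [510.7, -319.4, 229.7]
ee_rot: [1.7, 41.1, -30.1]
force: [0.7, 1.0, -1.4]
gripper_width: 11.6
```

Run:
```python
from h import *
st(); look('s18',220,70,380,220,5)
```

```text
t 37.0 pos [ 510.7 -319.4  229.7] phi -32.6 xax [ 0.652 -0.378 -0.658] q [-35.3   3.8 124.8  56.5   4.7 -58.2] F [ 0.7  1.  -1.4] w 11.6
```

View pics/s18c.png

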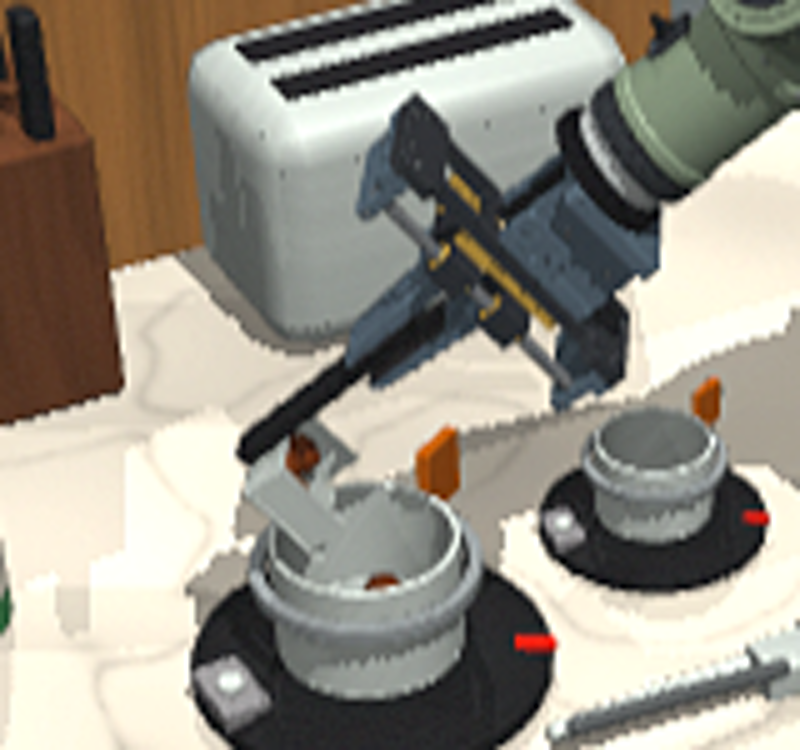

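Run:
```python
from h import *
i=cv2.imread('pics/s18.png')[150:195,262:322]
cv2.imwrite('pics/z18.png',cv2.resize(np.clip(i*1.8,0,255).astype(np.uint8),None,fx=12,fy=12,interpolation=cv2.INTER_CUBIC))
look('t18',395,190,515,310,5,'top',1.8)
```

```text
(no output)
```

View pics/z18.png

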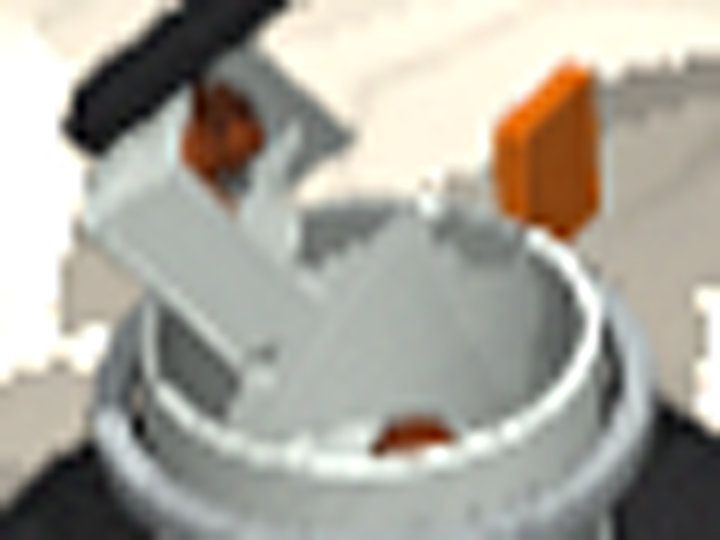

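View pics/t18c.png

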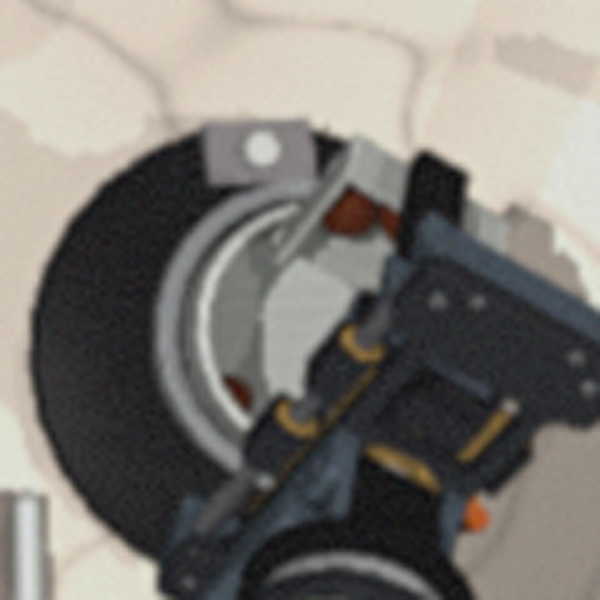

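Run:
```python
from h import *
phi=-32.6
sync(0.5); p,R=load()
q=tcp_lip([*lipxy(14,phi),120],phi,-38); print(rel(q,Rt(phi,-38),p0=p,R0=R).round(4).tolist())
```

```text
[0.0487, -0.0647, 0.1887, 0.0001, 0.0299, -0.0052]
```

Call:
{"api": "send_rows", "payload": {"commands": [[[0.025,-0.03,0.1,0,0.015,-0.0026],[0.049,-0.065,0.189,0,0.03,-0.005],[0.049,-0.065,0.189,0,0.03,-0.005],[0.049,-0.065,0.189,0,0.03,-0.005]]]}}

```text
time_s: 37.6
ee_pos: [520.7, -335.1, 241.2]
ee_rot: [-0.4, 52.0, -33.0]
force: [-0.3, 1.0, -1.8]
gripper_width: 11.9
```

Run:
```python
from h import *
st()
```

```text
t 37.6 pos [ 520.7 -335.1  241.2] phi -32.4 xax [ 0.516 -0.335 -0.788] q [-34.3   5.8 113.1   2.   23.2  -3.3] F [-0.3  1.  -1.8] w 11.9
```

Now I shake along the pan, and also sideways.

Call:
{"api": "send_rows", "payload": {"commands": [[[0,0,0.3,0,0,0],[0,0,0,0,0,0],[0,0,0.3,0,0,0],[0,0,0,0,0,0],[0,0.08,0.1,0,0,0],[0,-0.08,0.1,0,0,0],[0,0.08,0.1,0,0,0],[0,-0.08,0.1,0,0,0],[0,0,0,0,0,0],[0,0,0,0,0,0]]]}}

```text
time_s: 38.85
ee_pos: [519.4, -333.0, 239.0]
ee_rot: [-0.2, 52.2, -32.7]
force: [-0.1, -1.0, -1.9]
gripper_width: 12.0
```

Run:
```python
from h import *
st(); look('s19',250,130,350,210,8)
```

```text
t 38.85 pos [ 519.4 -333.   239. ] phi -32.4 xax [ 0.516 -0.331 -0.79 ] q [-34.3   5.7 113.4   2.4  23.1  -3.7] F [-0.1 -1.  -1.9] w 12.0
```

View pics/s19c.png

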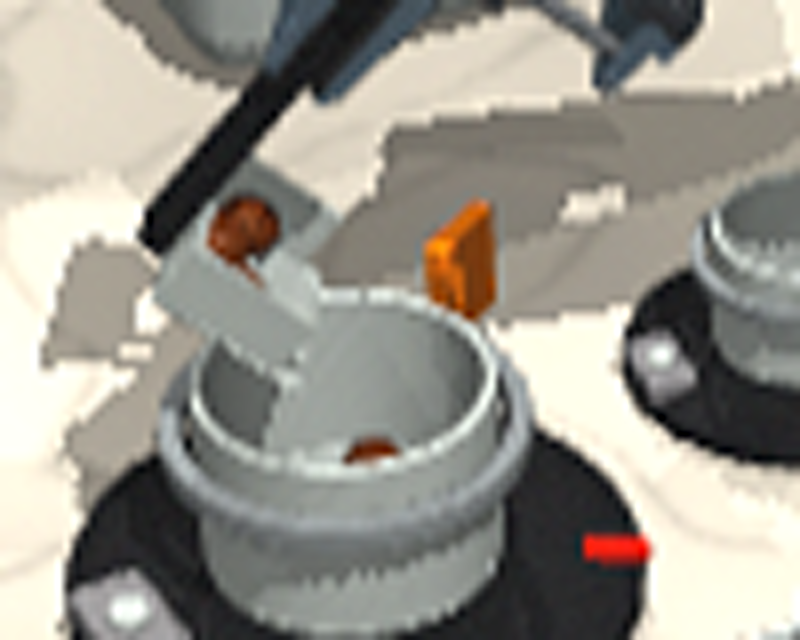

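Run:
```python
from h import *
phi=-32.6
sync(0.5); p,R=load()
for z,t in [(125,-28),(130,-18),(135,-8),(140,2),(145,8)]:
    q=tcp_lip([*lipxy(16,phi),z],phi,t); print(rel(q,Rt(phi,t),p0=p,R0=R).round(3).tolist())
```

```text
[0.11, 0.003, 0.212, 0.0, 0.028, 0.0]
[0.232, 0.003, 0.376, 0.0, 0.055, 0.0]
[0.375, 0.002, 0.511, 0.0, 0.083, 0.0]
[0.534, 0.002, 0.612, 0.0, 0.111, 0.0]
[0.618, 0.002, 0.668, 0.0, 0.128, 0.0]
```

Call:
{"api": "send_rows", "payload": {"commands": [[[0.11,0,0.212,0,0.028,0],[0.232,0,0.376,0,0.055,0],[0.375,0,0.511,0,0.083,0],[0.534,0,0.612,0,0.111,0],[0.618,0,0.668,0,0.128,0],[0.618,0,0.668,0,0.128,0]]]}}

```text
time_s: 39.65
ee_pos: [598.0, -383.6, 228.0]
ee_rot: [-178.7, 81.8, 148.7]
force: [0.3, -0.2, -2.6]
gripper_width: 11.6
```

Call:
{"api": "send_rows", "payload": {"commands": [[[0,0.35,0,0,0,0],[0,-0.25,0,0,0,0],[0,0.35,0,0,0,0],[0,-0.25,0,0,0,0],[0,0,0,0,0,0],[0,0,0,0,0,0]]]}}

```text
time_s: 40.4
ee_pos: [596.0, -380.6, 233.0]
ee_rot: [-179.4, 82.0, 148.1]
force: [1.0, -0.1, -1.7]
gripper_width: 12.1
```

Run:
```python
from h import *
st(); look('s20',230,110,350,200,6)
```

```text
t 40.4 pos [ 596.  -380.6  233. ] phi -32.5 xax [-0.118  0.074 -0.99 ] q [-33.4  35.1  59.6  -0.2  93.3  -0.9] F [ 1.  -0.1 -1.7] w 12.1
```

View pics/s20c.png

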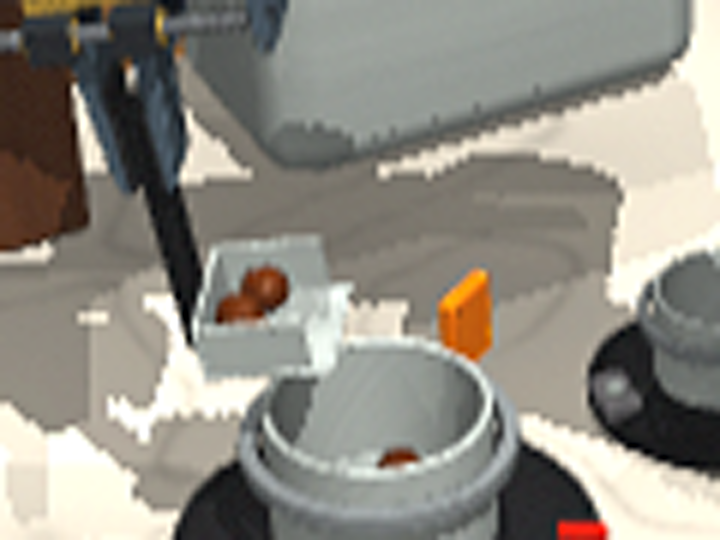

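Run:
```python
from h import *
phi=-32.6
sync(0.5); p,R=load()
for z,t in [(135,0),(125,-8),(116,-16),(112,-22),(110,-28),(110,-34),(110,-39)]:
    q=tcp_lip([*lipxy(16,phi),z],phi,t); print(rel(q,Rt(phi,t),p0=p,R0=R).round(3).tolist())
```

```text
[0.018, -0.002, -0.119, 0.0, -0.022, 0.0]
[0.05, -0.001, -0.259, 0.0, -0.045, 0.0]
[0.094, -0.001, -0.408, 0.0, -0.067, 0.0]
[0.116, -0.0, -0.528, 0.0, -0.084, 0.0]
[0.13, -0.0, -0.651, 0.0, -0.1, 0.0]
[0.138, 0.0, -0.777, 0.0, -0.117, 0.0]
[0.154, 0.0, -0.881, 0.0, -0.131, 0.0]
```

Call:
{"api": "send_rows", "payload": {"commands": [[[0.018,0,-0.119,0,-0.022,0],[0.05,0,-0.259,0,-0.045,0],[0.094,0.05,-0.408,0,-0.067,0],[0.116,-0.05,-0.528,0,-0.084,0],[0.13,0.05,-0.651,0,-0.1,0],[0.138,-0.05,-0.777,0,-0.117,0],[0.154,0.05,-0.881,0,-0.131,0],[0.154,-0.05,-0.881,0,-0.131,0],[0.154,0,-0.881,0,-0.131,0],[0.154,0,-0.881,0,-0.131,0]]]}}

```text
time_s: 41.7
ee_pos: [520.7, -333.2, 229.3]
ee_rot: [-0.1, 51.0, -32.6]
force: [-0.3, 0.5, -1.5]
gripper_width: 11.7
```

Run:
```python
from h import *
st(); look('s21',250,130,350,210,8); look('t21',395,190,515,310,5,'top',1.8)
```

```text
t 41.7 pos [ 520.7 -333.2  229.3] phi -32.4 xax [ 0.53  -0.339 -0.777] q [-34.3   6.2 115.2   3.2  19.7  -4.5] F [-0.3  0.5 -1.5] w 11.7
```

View pics/s21c.png

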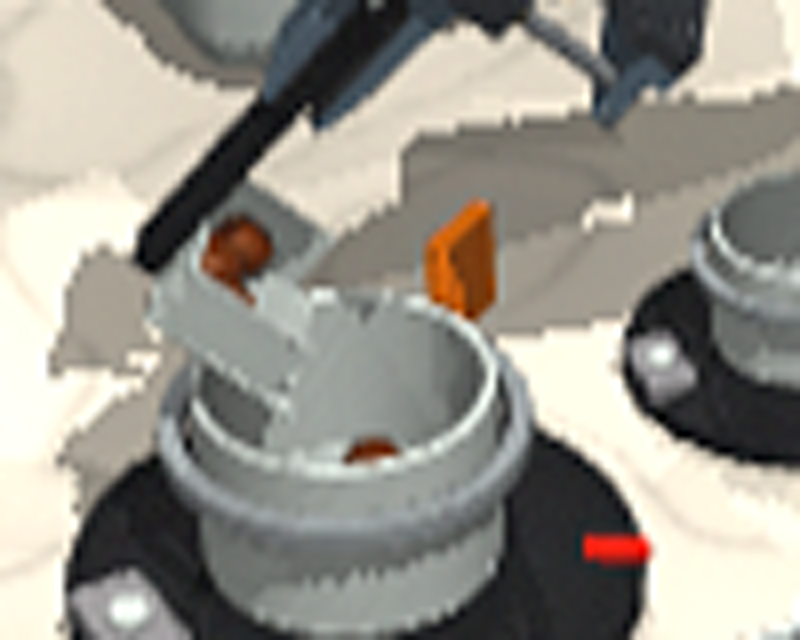

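View pics/t21c.png

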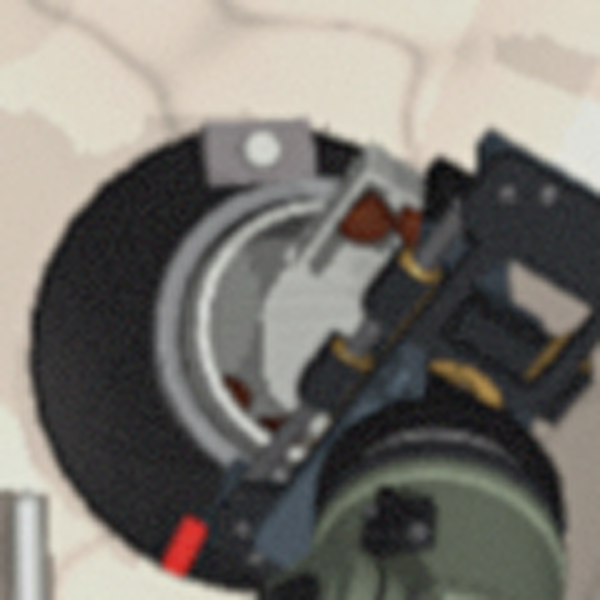

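```bash
cat >> h.py <<'E'
def rows(seq,phi=-32.6,w=None):
    """seq of (d,z,t,gamma) -> rows from synced pose"""
    sync(0.5); p,R=load()
    for d,z,t,g in seq:
        Q=Rt(phi,t)@Rot.from_euler('z',g,degrees=True).as_matrix()
        lip=np.array([*lipxy(d,phi),z]); q=lip+Q@np.array([-98.1,0,70])
        print(rel(q,Q,p0=p,R0=R).round(3).tolist(),end=', ')
    print()
E
python3 - <<'E'
from h import *
rows([(16,120,-30,0),(16,130,-20,0),(16,140,-10,0),(16,145,0,0),(16,145,2,10),(16,145,2,20),(16,145,2,30),(16,145,2,30),(16,145,2,30)])
E
```

```text
[0.035, -0.003, 0.208, 0.0, 0.025, -0.0], [0.117, -0.003, 0.408, 0.0, 0.053, -0.0], [0.22, -0.004, 0.577, 0.0, 0.08, 0.0], [0.378, -0.004, 0.682, 0.0, 0.108, 0.0], [0.43, -0.175, 0.683, 0.01, 0.114, 0.027], [0.464, -0.34, 0.653, 0.02, 0.113, 0.053], [0.518, -0.495, 0.605, 0.03, 0.111, 0.08], [0.518, -0.495, 0.605, 0.03, 0.111, 0.08], [0.518, -0.495, 0.605, 0.03, 0.111, 0.08],
```

Call:
{"api": "send_rows", "payload": {"commands": [[[0.035,0,0.208,0,0.025,0],[0.117,0,0.408,0,0.053,0],[0.22,0,0.577,0,0.08,0],[0.378,0,0.682,0,0.108,0],[0.43,-0.175,0.683,0.01,0.114,0.027],[0.464,-0.34,0.653,0.02,0.113,0.053],[0.518,-0.495,0.605,0.03,0.111,0.08],[0.518,-0.495,0.605,0.03,0.111,0.08],[0.518,-0.495,0.605,0.03,0.111,0.08]]]}}

```text
time_s: 42.92
ee_pos: [561.5, -418.3, 226.5]
ee_rot: [93.9, 60.0, 60.8]
force: [0.6, 0.4, -2.7]
gripper_width: 11.6
```

Run:
```python
from h import *
st(); look('s22',230,110,350,200,6); look('t22',395,190,515,310,5,'top',1.8)
rows([(16,135,-8,30),(16,125,-16,30),(16,120,-24,30),(16,118,-30,30),(16,118,-36,30),(16,118,-38,20),(16,118,-38,10),(16,118,-38,0)])
```

```text
t 42.92 pos [ 561.5 -418.3  226.5] phi -32.6 xax [ 0.244  0.437 -0.866] q [-50.6  34.8  66.9  27.8  90.2 -20.4] F [ 0.6  0.4 -2.7] w 11.6
[-0.006, -0.008, -0.157, -0.013, -0.024, 0.0], [0.023, -0.024, -0.292, -0.024, -0.043, 0.0], [0.026, -0.026, -0.437, -0.035, -0.062, 0.0], [0.025, -0.025, -0.55, -0.044, -0.077, -0.0], [0.017, -0.02, -0.665, -0.052, -0.091, -0.0], [0.046, 0.143, -0.749, -0.046, -0.101, -0.027], [0.099, 0.303, -0.777, -0.038, -0.105, -0.053], [0.174, 0.456, -0.786, -0.028, -0.108, -0.08],
```

View pics/s22c.png

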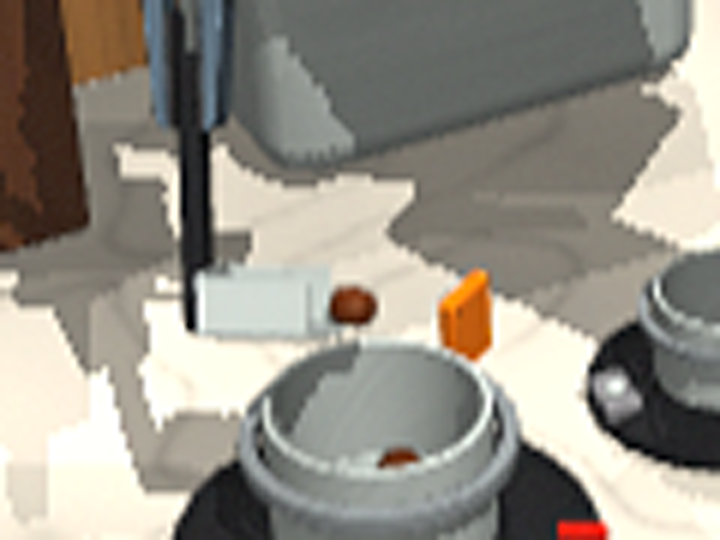

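View pics/t22c.png

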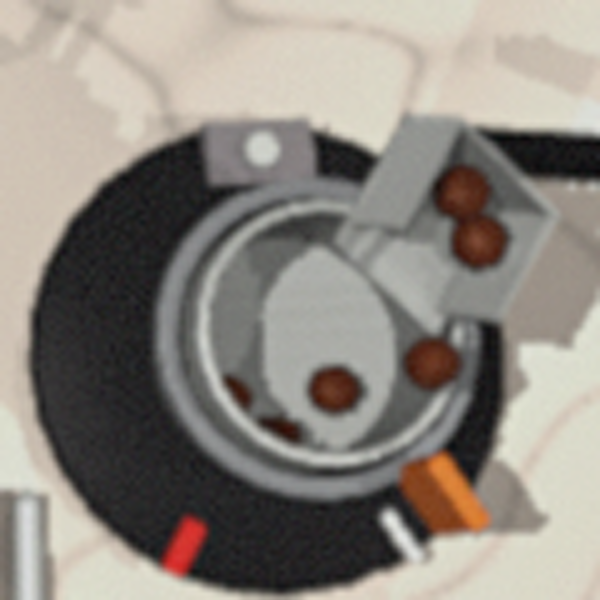

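Run:
```python
from h import *
d=np.load('pics/t22.npz')['d']
for u,v in [(481,262),(491,238),(487,228),(462,267)]: 
    q=px2w('top',u,v,depth=d[v,u]); print(q.round(1), (np.hypot(*(q[:2]-WELL))).round(1))
```

```text
[ 493.5 -359.7  135.8] 36.8
[ 541.1 -377.8  152.8] 56.7
[ 560.6 -367.6  161.6] 61.6
[ 492.4 -347.9   48.7] 28.3
```

Call:
{"api": "send_rows", "payload": {"commands": [[[0,0,0,0,0,0],[0,0,0,0,0,0]]]}}

```text
time_s: 43.28
ee_pos: [561.7, -417.0, 227.4]
ee_rot: [93.8, 59.9, 60.8]
force: [-0.2, 0.2, -2.0]
gripper_width: 12.0
```

Run:
```python
from h import *
st(); look('t23',395,190,515,310,5,'top',1.8)
```

```text
t 43.27 pos [ 561.7 -417.   227.4] phi -32.4 xax [ 0.244  0.437 -0.865] q [-50.5  34.7  67.   27.8  90.2 -20.4] F [-0.2  0.2 -2. ] w 12.0
```

View pics/t23c.png

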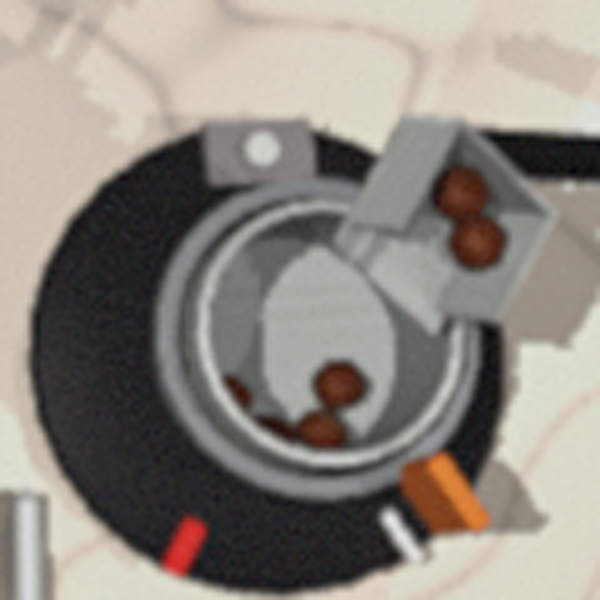

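Run:
```python
from h import *
rows([(14,145,2,20),(14,145,2,10),(14,140,0,0),(14,130,-8,0),(14,120,-16,0),(14,114,-22,0),(14,112,-28,0),(14,112,-34,0),(14,112,-39,0)])
```

```text
[0.015, 0.164, -0.017, 0.0, 0.0, -0.028], [0.059, 0.329, -0.016, 0.0, 0.0, -0.056], [0.154, 0.471, -0.049, -0.001, -0.005, -0.083], [0.169, 0.463, -0.192, -0.007, -0.027, -0.083], [0.202, 0.444, -0.345, -0.013, -0.049, -0.083], [0.226, 0.431, -0.465, -0.017, -0.065, -0.082], [0.228, 0.43, -0.589, -0.021, -0.081, -0.082], [0.223, 0.434, -0.715, -0.026, -0.098, -0.081], [0.228, 0.431, -0.82, -0.029, -0.111, -0.08],
```

Call:
{"api": "send_rows", "payload": {"commands": [[[0.015,0.164,-0.017,0,0,-0.028],[0.059,0.329,-0.016,0,0,-0.056],[0.154,0.471,-0.049,-0.001,-0.005,-0.083],[0.169,0.463,-0.192,-0.007,-0.027,-0.083],[0.202,0.444,-0.345,-0.013,-0.049,-0.083],[0.226,0.431,-0.465,-0.017,-0.065,-0.082],[0.228,0.43,-0.589,-0.021,-0.081,-0.082],[0.223,0.434,-0.715,-0.026,-0.098,-0.081],[0.228,0.431,-0.82,-0.029,-0.111,-0.08],[0.228,0.431,-0.82,-0.029,-0.111,-0.08],[0.228,0.431,-0.82,-0.029,-0.111,-0.08]]]}}

```text
time_s: 44.7
ee_pos: [519.3, -333.3, 232.6]
ee_rot: [0.1, 51.0, -32.7]
force: [0.2, 0.1, -1.5]
gripper_width: 12.0
```

Run:
```python
from h import *
st(); look('s24',250,130,350,210,8)
rows([(14,125,-28,0),(14,140,-18,0),(14,150,-8,0),(14,160,2,0)])
```

```text
t 44.7 pos [ 519.3 -333.3  232.6] phi -32.8 xax [ 0.529 -0.34  -0.778] q [-34.3   5.9 114.9   2.9  20.3  -3.8] F [ 0.2  0.1 -1.5] w 12.0
[0.047, 0.008, 0.238, -0.0, 0.03, 0.0], [0.095, 0.008, 0.463, -0.0, 0.058, 0.0], [0.202, 0.009, 0.626, -0.0, 0.086, 0.0], [0.323, 0.01, 0.756, -0.001, 0.114, 0.0],
```

View pics/s24c.png

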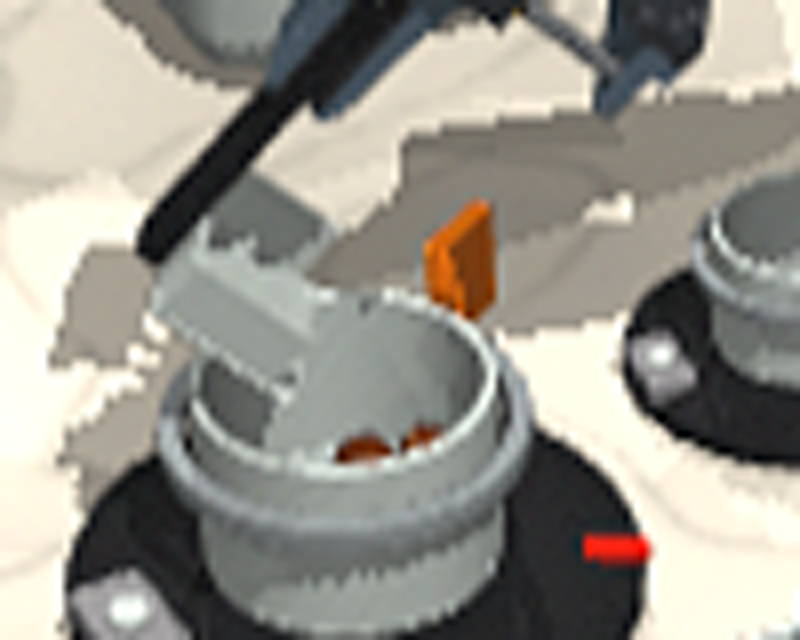

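Call:
{"api": "send_rows", "payload": {"commands": [[[0.047,0,0.238,0,0.03,0],[0.095,0,0.463,0,0.058,0],[0.202,0,0.626,0,0.086,0],[0.323,0,0.756,0,0.114,0],[0.323,0,0.756,0,0.114,0],[0.323,0,0.756,0,0.114,0]]]}}

```text
time_s: 45.5
ee_pos: [586.8, -376.9, 252.0]
ee_rot: [178.9, 87.8, 146.1]
force: [-1.0, 0.5, -1.7]
gripper_width: 12.2
```

Run:
```python
from h import *
st(); snap('top','t25'); snap('scene','s25'); sync(0.5)
plan([([549.7,-1.5,190],Rd(-8.7))])
```

```text
t 45.5 pos [ 586.8 -376.9  252. ] phi -32.8 xax [-0.031  0.021 -0.999] q [-33.7  30.1  65.3   0.   86.7  -0.9] F [-1.   0.5 -1.7] w 12.2
[0.1821, 0.7387, -0.5751, -0.0167, -0.0014, -0.0003] x 2 -> [ 576.3 -282.3  238.1]
[0.1759, 0.7952, -0.496, -0.0168, -0.0014, -0.0004] x 2 -> [ 567.4 -188.7  222.1]
[0.1698, 0.8437, -0.411, -0.0167, -0.0015, -0.0003] x 2 -> [558.6 -95.1 206. ]
[0.1648, 0.8824, -0.322, -0.0167, -0.0014, -0.0003] x 3 -> [549.7  -1.5 190. ]
```

View pics/t25.png

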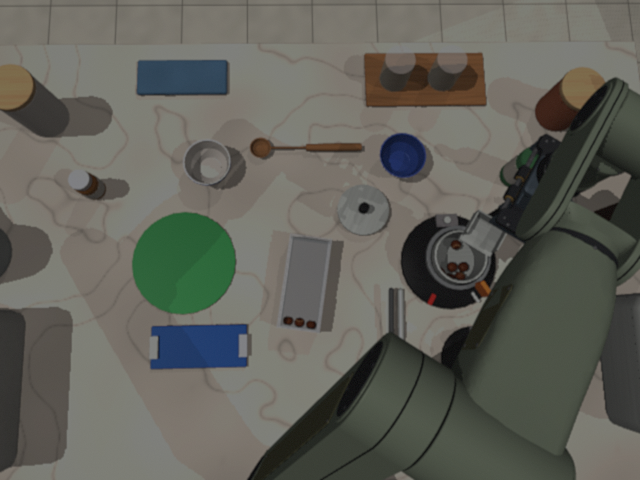

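Call:
{"api": "send_rows", "payload": {"commands": [[[0.09,0.37,-0.29,-0.008,-0.0007,0],[0.182,0.739,-0.575,-0.0167,-0.0014,0]]]}}

```text
time_s: 45.85
ee_pos: [575.1, -280.9, 238.6]
ee_rot: [169.9, 88.5, 143.1]
force: [0.8, 1.3, -1.4]
gripper_width: 12.0
```

Call:
{"api": "send_rows", "payload": {"commands": [[[0.09,0.4,-0.25,-0.008,-0.0007,0],[0.176,0.795,-0.496,-0.0168,-0.0014,0]]]}}

```text
time_s: 46.1
ee_pos: [566.0, -186.7, 223.1]
ee_rot: [156.3, 89.0, 135.7]
force: [-0.6, -1.2, -2.2]
gripper_width: 12.0
```

Call:
{"api": "send_rows", "payload": {"commands": [[[0.085,0.42,-0.2,-0.008,-0.0007,0],[0.17,0.844,-0.411,-0.0167,-0.0015,0]]]}}

```text
time_s: 46.35
ee_pos: [557.3, -93.1, 207.5]
ee_rot: [122.1, 89.4, 107.5]
force: [1.1, 0.1, -1.3]
gripper_width: 11.8
```

Call:
{"api": "send_rows", "payload": {"commands": [[[0.085,0.44,-0.16,-0.008,-0.0007,0],[0.165,0.882,-0.322,-0.0167,-0.0014,0],[0.165,0.882,-0.322,-0.0167,-0.0014,0],[0.165,0.882,-0.322,-0.0167,-0.0014,0]]]}}

```text
time_s: 46.85
ee_pos: [549.2, -1.4, 191.9]
ee_rot: [68.3, 89.5, 59.6]
force: [1.0, -0.0, -1.9]
gripper_width: 12.0
```

Run:
```python
from h import *
st(); look('s26',290,170,430,300,5)
X=np.array([np.cos(np.radians(171.3)),np.sin(np.radians(171.3)),0])
print(rel(np.array([549.7,-1.5,112])+18*X,Rd(-8.7)))
```

```text
t 46.85 pos [549.2  -1.4 191.9] phi -8.7 xax [ 0.005  0.008 -1.   ] q [-1.6 16.7 95.3  0.5 67.8  6.9] F [ 1.  -0.  -1.9] w 12.0
[ 7.968e-01 -2.800e-03 -1.803e-01 -2.000e-04  5.000e-04 -1.300e-03]
```

View pics/s26c.png

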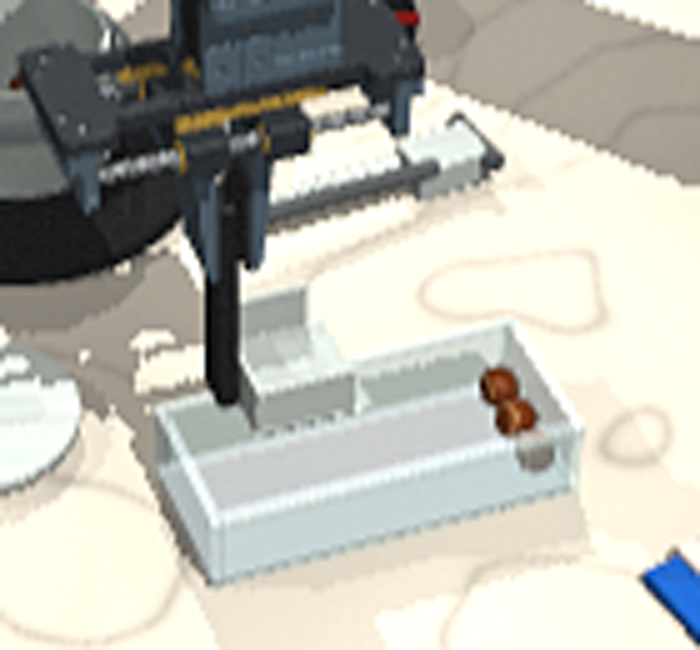

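Call:
{"api": "send_rows", "payload": {"commands": [[[0.1,0,-0.18,0,0.0005,-0.0013],[0.3,0,-0.18,0,0.0005,-0.0013],[0.5,0,-0.18,0,0.0005,-0.0013],[0.65,0,-0.18,0,0.0005,-0.0013],[0.8,0,-0.18,0,0.0005,-0.0013],[0.8,0,-0.18,0,0.0005,-0.0013]]]}}

```text
time_s: 47.65
ee_pos: [531.0, 2.0, 109.6]
ee_rot: [178.3, 89.7, 169.5]
force: [0.5, -0.6, -0.9]
gripper_width: 11.6
```

Run:
```python
from h import *
st()
X=np.array([np.cos(np.radians(171.3)),np.sin(np.radians(171.3)),0])
print(rel(np.array([549.7,-1.5,104.0])+18*X,Rd(-8.7)))
```

```text
t 47.65 pos [531.    2.  109.6] phi -8.7 xax [-0.005  0.001 -1.   ] q [-1.00e+00  1.97e+01  1.04e+02  1.00e-01  5.66e+01  7.70e+00] F [ 0.5 -0.6 -0.9] w 11.6
[ 0.0564 -0.0067  0.0105 -0.0001 -0.0008 -0.    ]
```

Call:
{"api": "send_rows", "payload": {"commands": [[[0.03,-0.006,0,0,-0.0008,0],[0.058,-0.006,0,0,-0.0008,0],[0.058,-0.006,0,0,-0.0008,0]]]}}

```text
time_s: 48.02
ee_pos: [531.6, 1.8, 105.0]
ee_rot: [10.9, 89.8, 2.2]
force: [-0.7, 0.1, -1.7]
gripper_width: 11.9
```

Call:
{"api": "send_rows", "payload": {"commands": [[[0,0,-0.12,0,0,0],[0,0,-0.24,0,0,0],[0,0,-0.36,0,0,0],[0,0,-0.48,0,0,0],[0,0,-0.6,0,0,0],[0,0,-0.6,0,0,0]]]}}

```text
time_s: 48.78
ee_pos: [471.2, 11.0, 104.8]
ee_rot: [10.9, 89.9, 2.2]
force: [0.2, 1.1, -0.9]
gripper_width: 11.7
```

Run:
```python
from h import *
st()
```

```text
t 48.77 pos [471.2  11.  104.8] phi -8.7 xax [ 0.002  0.    -1.   ] q [-1.000e-01  1.500e+01  1.121e+02  0.000e+00  5.280e+01  8.600e+00] F [ 0.2  1.1 -0.9] w 11.7
```

Call:
{"api": "send_rows", "payload": {"commands": [[[0.015,0,0,0,0,0],[0.015,0.025,-0.03,0,0,0],[0.015,-0.025,-0.06,0,0,0],[0.015,0.025,-0.09,0,0,0],[0.015,-0.025,-0.12,0,0,0],[0.015,0.025,-0.15,0,0,0],[0.015,-0.025,-0.17,0,0,0],[0.015,0.025,-0.19,0,0,0],[0.015,-0.025,-0.21,0,0,0],[0.015,0.025,-0.23,0,0,0],[0.015,-0.025,-0.25,0,0,0],[0.015,0,-0.25,0,0,0]]]}}

```text
time_s: 50.28
ee_pos: [449.6, 13.9, 104.6]
ee_rot: [-0.3, 89.6, -9.0]
force: [0.2, -2.7, 7.7]
gripper_width: 11.8
```

Run:
```python
from h import *
st(); look('s27',290,170,430,300,5)
```

```text
t 50.27 pos [449.6  13.9 104.6] phi -8.7 xax [ 0.007 -0.001 -1.   ] q [ 4.000e-01  1.310e+01  1.149e+02 -1.000e-01  5.170e+01  9.100e+00] F [ 0.2 -2.7  7.7] w 11.8
```

View pics/s27c.png

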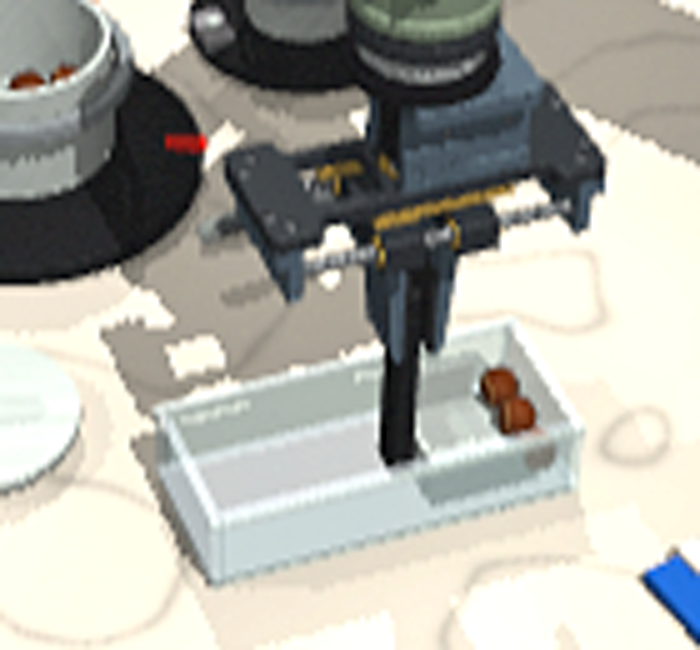

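Call:
{"api": "send_rows", "payload": {"commands": [[[0,0.025,0,0,0,0],[0,-0.025,-0.02,0,0,0],[0,0.025,-0.04,0,0,0],[0,-0.025,-0.06,0,0,0],[0,0.025,-0.08,0,0,0],[0,-0.025,-0.1,0,0,0],[0,0.025,-0.12,0,0,0],[0,-0.025,-0.14,0,0,0],[0,0.025,-0.15,0,0,0],[0,-0.025,-0.15,0,0,0],[0,0,-0.15,0,0,0]]]}}

```text
time_s: 51.7
ee_pos: [441.0, 16.1, 105.8]
ee_rot: [6.3, 88.8, -2.4]
force: [9.2, -3.2, 3.0]
gripper_width: 11.6
```

Run:
```python
from h import *
st(); look('s28',290,170,430,300,5)
```

```text
t 51.7 pos [441.   16.1 105.8] phi -8.7 xax [ 0.021 -0.001 -1.   ] q [ 7.000e-01  1.190e+01  1.163e+02 -1.000e-01  5.060e+01  9.400e+00] F [ 9.2 -3.2  3. ] w 11.6
```

View pics/s28c.png

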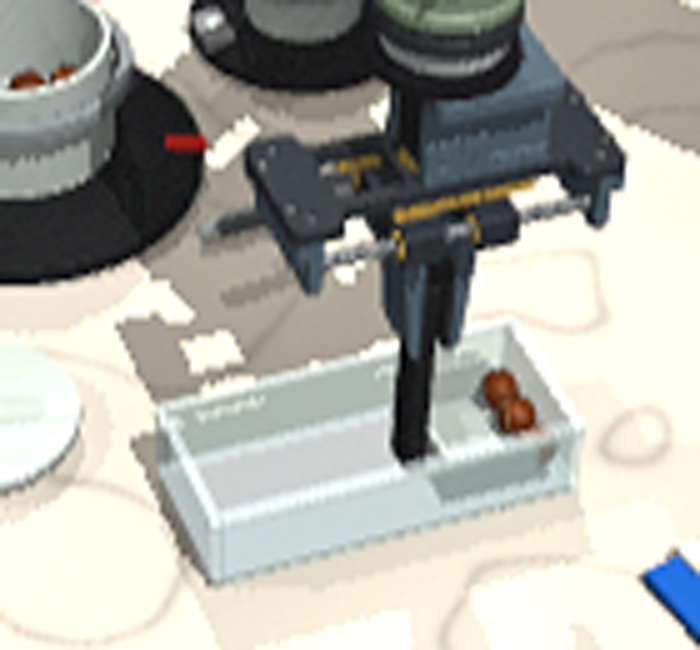

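Call:
{"api": "send_rows", "payload": {"commands": [[[0,0.05,-0.02,0,0,0],[0,-0.03,-0.04,0,0,0],[0,0.05,-0.06,0,0,0],[0,-0.03,-0.08,0,0,0],[0,0.05,-0.1,0,0,0],[0,-0.03,-0.1,0,0,0],[0,0.05,-0.1,0,0,0],[0,-0.03,-0.1,0,0,0],[0,0,-0.1,0,0,0]]]}}

```text
time_s: 52.88
ee_pos: [433.8, 17.0, 106.6]
ee_rot: [3.4, 88.4, -5.2]
force: [11.9, -6.2, 4.4]
gripper_width: 11.6
```

Run:
```python
from h import *
st(); look('s29',290,170,430,300,5)
i=cv2.imread('pics/s29.png')[235:275,370:412]
cv2.imwrite('pics/z29.png',cv2.resize(np.clip(i*1.7,0,255).astype(np.uint8),None,fx=14,fy=14,interpolation=cv2.INTER_CUBIC))
```

```text
t 52.88 pos [433.8  17.  106.6] phi -8.6 xax [ 0.027 -0.002 -1.   ] q [  0.8  11.1 117.3  -0.2  50.    9.6] F [11.9 -6.2  4.4] w 11.6
```

View pics/z29.png

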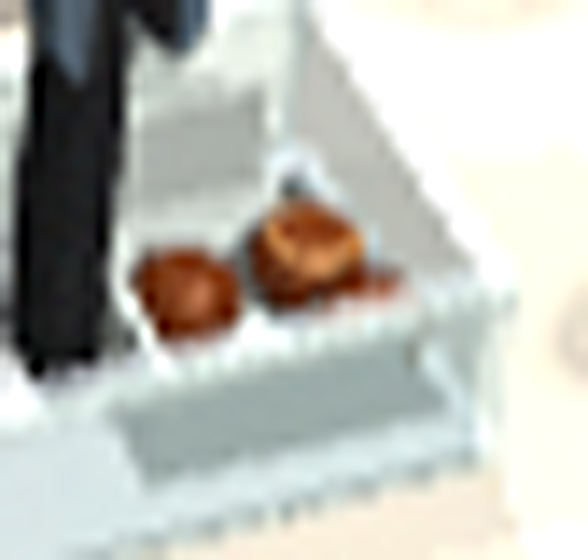

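Call:
{"api": "send_rows", "payload": {"commands": [[[0,-0.01,0.06,0,0,0],[-0.01,-0.015,0.11,0,0.0083,0],[-0.01,-0.015,0.163,0,0.0167,0],[-0.005,-0.015,0.215,0,0.025,0],[0,-0.015,0.265,0,0.0333,0],[0.01,-0.015,0.317,0,0.0417,0],[0.02,-0.015,0.366,0,0.05,0],[0.035,-0.015,0.432,0,0.0611,0],[0.035,-0.015,0.432,0,0.0611,0],[0.035,-0.015,0.432,0,0.0611,0]]]}}

```text
time_s: 54.18
ee_pos: [467.6, 9.9, 99.5]
ee_rot: [179.9, 68.5, 171.2]
force: [4.6, -0.8, -1.1]
gripper_width: 11.6
```

Call:
{"api": "send_rows", "payload": {"commands": [[[-0.1,0,0,0,0,0],[-0.22,0,-0.06,0,0,0],[-0.35,0,-0.12,0,0,0],[-0.5,0,-0.19,0,0,0],[-0.65,0,-0.25,0,0,0],[-0.8,0,-0.31,0,0,0],[-0.93,0,-0.36,0,0,0],[-0.93,0,-0.36,0,0,0]]]}}

```text
time_s: 55.18
ee_pos: [467.1, 10.1, 200.4]
ee_rot: [179.9, 68.3, 171.2]
force: [-0.8, -0.4, -2.6]
gripper_width: 12.4
```

Run:
```python
from h import *
st(); look('s30',280,150,440,300,5)
sync(0.5);phi=-32.6
a=tcp_lip([*lipxy(22,phi),165],phi,21.6); p,R=load()
plan([([p[0],p[1],230],Rt(-8.8,21.6)),(a,Rt(phi,21.6))],slow=35)
```

```text
t 55.17 pos [467.1  10.1 200.4] phi -8.7 xax [-0.366  0.057 -0.929] q [-2.  21.1 91.   2.5 89.5  6.2] F [-0.8 -0.4 -2.6] w 12.4
[-0.277, 0.0002, -0.1108, 0.0003, -0.0006, 0.0] x 2 -> [466.7  10.2 230. ]
[-0.1555, -0.7545, 0.3909, 0.0123, 0.0, 0.0049] x 3 -> [496.7 -70.8 230.1]
[-0.1782, -0.717, 0.4477, 0.0123, 0.0, 0.0048] x 3 -> [ 526.7 -151.9  230.2]
[-0.1992, -0.6746, 0.5016, 0.0123, 0.0, 0.0049] x 3 -> [ 556.8 -232.9  230.3]
[-0.2193, -0.6273, 0.5519, 0.0122, 0.0, 0.0049] x 3 -> [ 586.8 -313.9  230.4]
[-0.2377, -0.5763, 0.5981, 0.0123, 0.0, 0.0048] x 4 -> [ 616.8 -394.9  230.4]
```

View pics/s30c.png

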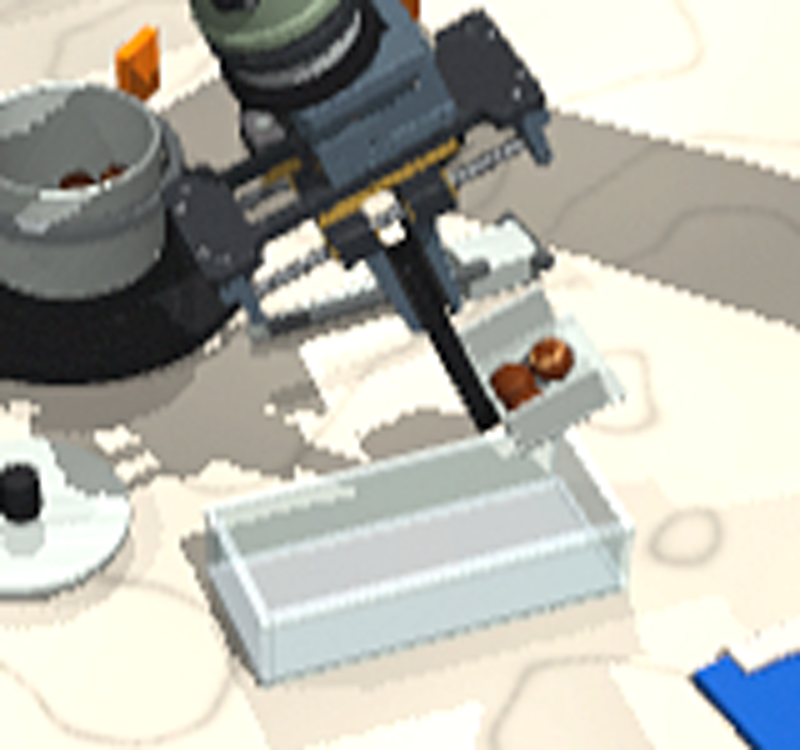

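Call:
{"api": "send_rows", "payload": {"commands": [[[-0.14,0,-0.05,0,0,0],[-0.277,0,-0.111,0,0,0]]]}}

```text
time_s: 55.48
ee_pos: [466.5, 10.2, 230.0]
ee_rot: [179.9, 68.1, 171.2]
force: [0.0, -0.9, -3.1]
gripper_width: 12.0
```

Call:
{"api": "send_rows", "payload": {"commands": [[[-0.035,-0.19,0.1,0.003,0,0.001],[-0.09,-0.44,0.23,0.007,0,0.003],[-0.156,-0.755,0.391,0.0123,0,0.0049]]]}}

```text
time_s: 55.85
ee_pos: [497.1, -72.5, 229.1]
ee_rot: [-180.0, 68.2, 166.5]
force: [0.1, 0.3, -2.3]
gripper_width: 11.9
```

Call:
{"api": "send_rows", "payload": {"commands": [[[-0.059,-0.24,0.149,0.004,0,0.0016],[-0.119,-0.478,0.298,0.008,0,0.0032],[-0.178,-0.717,0.448,0.0123,0,0.0048]]]}}

```text
time_s: 56.22
ee_pos: [527.1, -154.1, 228.6]
ee_rot: [-179.8, 68.1, 161.8]
force: [-0.1, -0.7, -1.6]
gripper_width: 11.6
```

Call:
{"api": "send_rows", "payload": {"commands": [[[-0.066,-0.225,0.167,0.004,0,0.0016],[-0.133,-0.45,0.334,0.008,0,0.0032],[-0.199,-0.675,0.502,0.0123,0,0.0049]]]}}

```text
time_s: 56.6
ee_pos: [557.1, -235.1, 228.3]
ee_rot: [-179.8, 68.1, 157.0]
force: [0.1, 0.1, -1.8]
gripper_width: 11.9
```

Call:
{"api": "send_rows", "payload": {"commands": [[[-0.073,-0.209,0.184,0.004,0,0.0016],[-0.146,-0.418,0.368,0.008,0,0.0032],[-0.219,-0.627,0.552,0.0122,0,0.0049]]]}}

```text
time_s: 56.98
ee_pos: [587.0, -316.1, 228.0]
ee_rot: [-179.8, 68.1, 152.3]
force: [0.4, -0.8, -1.5]
gripper_width: 11.7
```

Call:
{"api": "send_rows", "payload": {"commands": [[[-0.08,-0.21,0.21,0.005,0,0.002],[-0.16,-0.39,0.41,0.009,0,0.0036],[-0.21,-0.52,0.54,0.011,0,0.0045],[-0.238,-0.576,0.598,0.0123,0,0.0048],[-0.238,-0.576,0.598,0.0123,0,0.0048]]]}}

```text
time_s: 57.6
ee_pos: [617.1, -395.5, 227.7]
ee_rot: [-179.8, 68.1, 147.7]
force: [0.6, 0.4, -2.8]
gripper_width: 11.7
```

Run:
```python
from h import *
st(); look('t31',395,190,515,310,5,'top',1.8)
rows([(20,165,18,0),(20,165,10,0),(16,155,3,0),(16,145,0,0),(16,135,-6,0),(14,125,-12,0),(14,116,-18,0),(14,112,-24,0),(14,112,-30,0),(14,112,-36,0),(14,112,-39,0)])
```

```text
t 57.6 pos [ 617.1 -395.5  227.7] phi -32.6 xax [-0.315  0.2   -0.928] q [-33.4  48.1  38.   -0.4 115.8  -0.9] F [ 0.6  0.4 -2.8] w 11.7
[-0.05, -0.003, -0.09, 0.0, -0.011, 0.0], [-0.128, -0.003, -0.24, 0.0, -0.033, 0.0], [-0.071, -0.003, -0.378, 0.0, -0.052, 0.0], [0.006, -0.003, -0.401, 0.0, -0.061, 0.0], [0.075, -0.002, -0.488, 0.0, -0.078, 0.0], [0.165, -0.002, -0.595, 0.0, -0.094, 0.0], [0.252, -0.002, -0.687, 0.0, -0.111, 0.0], [0.305, -0.002, -0.798, 0.0, -0.128, 0.0], [0.334, -0.002, -0.92, 0.0, -0.144, 0.0], [0.376, -0.001, -1.039, 0.0, -0.161, 0.0], [0.402, -0.001, -1.097, 0.0, -0.169, 0.0],
```

View pics/t31c.png

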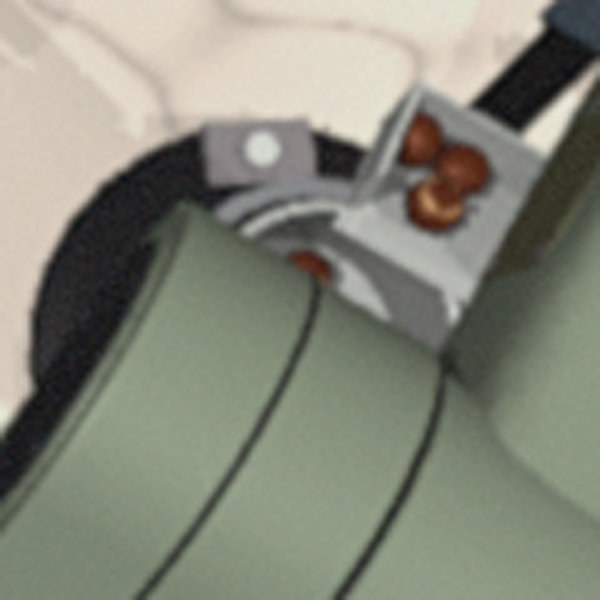

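Call:
{"api": "send_rows", "payload": {"commands": [[[-0.05,0,-0.09,0,-0.011,0],[-0.128,0,-0.24,0,-0.033,0],[-0.071,0,-0.378,0,-0.052,0],[0.006,0,-0.401,0,-0.061,0],[0.075,0,-0.488,0,-0.078,0],[0.165,0,-0.595,0,-0.094,0],[0.252,0,-0.687,0,-0.111,0],[0.305,0,-0.798,0,-0.128,0],[0.334,0,-0.92,0,-0.144,0],[0.334,0,-0.92,0,-0.144,0],[0.334,0,-0.92,0,-0.144,0]]]}}

```text
time_s: 59.02
ee_pos: [535.8, -342.3, 233.2]
ee_rot: [-0.2, 59.9, -32.6]
force: [-0.7, -0.6, -0.3]
gripper_width: 12.1
```

Run:
```python
from h import *
st(); look('s32',250,130,350,210,8)
rows([(14,112,-36,0),(14,112,-39,0)])
```

```text
t 59.02 pos [ 535.8 -342.3  233.2] phi -32.4 xax [ 0.422 -0.27  -0.865] q [-34.    9.8 105.3   1.2  34.8  -2.4] F [-0.7 -0.6 -0.3] w 12.1
[-0.062, -0.006, -0.129, 0.0, -0.016, -0.0], [-0.091, -0.006, -0.185, 0.0, -0.025, -0.0],
```

View pics/s32c.png

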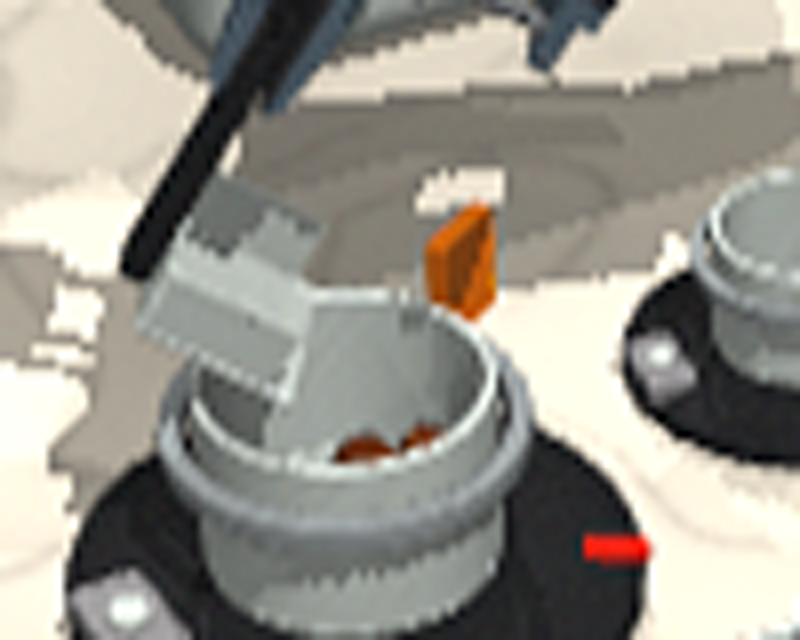

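Looks empty. I tip a little more to be sure, then level out and look from the top.

Call:
{"api": "send_rows", "payload": {"commands": [[[-0.062,0,-0.129,0,-0.016,0],[-0.091,0,-0.185,0,-0.025,0],[-0.091,0,-0.185,0,-0.025,0],[-0.062,0,-0.129,0,-0.016,0],[0,0,0,0,0,0]]]}}

```text
time_s: 59.7
ee_pos: [535.5, -342.6, 232.3]
ee_rot: [-0.2, 60.2, -32.6]
force: [0.6, -0.5, -1.2]
gripper_width: 11.6
```

Run:
```python
from h import *
st()
rows([(14,135,-20,0),(14,150,-10,0),(14,160,0,0)])
```

```text
t 59.7 pos [ 535.5 -342.6  232.3] phi -32.4 xax [ 0.418 -0.268 -0.868] q [-34.    9.9 105.2   1.2  35.1  -2.3] F [ 0.6 -0.5 -1.2] w 11.6
[-0.061, -0.003, 0.262, 0.0, 0.027, 0.0], [-0.03, -0.004, 0.471, 0.0, 0.055, 0.0], [0.066, -0.004, 0.624, 0.0, 0.083, 0.0],
```

Call:
{"api": "send_rows", "payload": {"commands": [[[-0.061,0,0.262,0,0.027,0],[-0.03,0,0.471,0,0.055,0],[0.066,0,0.624,0,0.083,0],[0.066,0,0.624,0,0.083,0],[0.066,0,0.624,0,0.083,0]]]}}

```text
time_s: 60.32
ee_pos: [584.2, -373.5, 256.2]
ee_rot: [-39.9, 89.9, -72.4]
force: [-0.6, 0.9, -1.7]
gripper_width: 11.7
```

Run:
```python
from h import *
st(); look('t33',395,190,515,310,5,'top',1.8); snap('scene','s33')
sync(0.5)
# scoop target: origin near board centre
C=cloud('top','t33'); img=np.load('pics/t33.npz')['p'].astype(int)
g=(img[...,1]>1.6*img[...,0])&(img[...,1]>1.3*img[...,2])&(C[...,2]<12); g[:,:125]=0; g[:,245:]=0; g[:205]=0; g[320:]=0
print('board',circ(C[g][:,:2]),C[g].mean(0))
```

```text
t 60.33 pos [ 584.2 -373.5  256.2] phi -32.5 xax [ 0.001 -0.002 -1.   ] q [-33.5  28.3  67.8  -0.1  83.8  -1. ] F [-0.6  0.9 -1.7] w 11.7
board (array([521.6, 288.5]), 118.9) [519.41522671 288.46735757   4.74484227]
```

View pics/t33c.png

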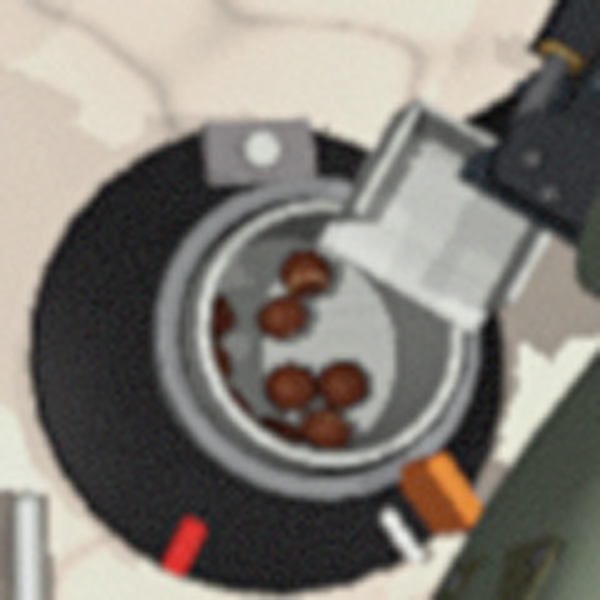

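View pics/s33.png

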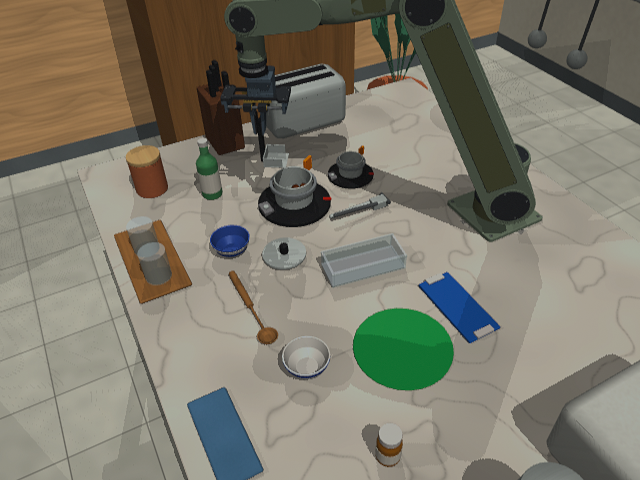

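Run:
```python
from h import *
sync(0.5)
plan([([575,-100,240],Rd(-5)),([555.5,305.8,170],Rd(27))])
```

```text
[0.0588, 0.7526, -0.51, -0.0255, 0.0001, 0.0001] x 2 -> [ 580.2 -281.7  252.3]
[0.0596, 0.8242, -0.3833, -0.0254, 0.0002, 0.0001] x 2 -> [ 577.6 -190.9  246.2]
[0.0605, 0.8746, -0.2474, -0.0255, 0.0001, 0.0002] x 3 -> [ 575. -100.  240.]
[0.1402, 0.8051, -0.1094, -0.0178, 0.0, 0.0] x 2 -> [571.1 -18.8 226. ]
[0.1401, 0.8123, -0.0188, -0.0177, 0.0, 0.0] x 2 -> [567.2  62.3 212. ]
[0.1402, 0.8094, 0.0714, -0.0178, 0.0, 0.0] x 2 -> [563.3 143.5 198. ]
[0.1402, 0.7963, 0.1614, -0.0178, 0.0, 0.0] x 2 -> [559.4 224.6 184. ]
[0.1401, 0.7733, 0.2491, -0.0177, 0.0001, 0.0] x 3 -> [555.5 305.8 170. ]
```

Call:
{"api": "send_rows", "payload": {"commands": [[[0.059,0.753,-0.51,-0.0255,0,0],[0.059,0.753,-0.51,-0.0255,0,0]]]}}

```text
time_s: 60.68
ee_pos: [579.0, -279.0, 252.8]
ee_rot: [-14.0, 89.8, -37.2]
force: [0.4, -0.9, -1.5]
gripper_width: 11.6
```

Call:
{"api": "send_rows", "payload": {"commands": [[[0.06,0.824,-0.383,-0.0254,0,0],[0.06,0.824,-0.383,-0.0254,0,0]]]}}

```text
time_s: 60.92
ee_pos: [576.2, -187.9, 246.7]
ee_rot: [-19.3, 89.8, -33.3]
force: [0.3, -0.8, -1.2]
gripper_width: 12.1
```

Call:
{"api": "send_rows", "payload": {"commands": [[[0.06,0.875,-0.247,-0.0255,0,0],[0.06,0.875,-0.247,-0.0255,0,0]]]}}

```text
time_s: 61.18
ee_pos: [573.6, -97.3, 240.4]
ee_rot: [-24.4, 89.8, -29.3]
force: [1.1, 0.5, -1.8]
gripper_width: 12.1
```

Call:
{"api": "send_rows", "payload": {"commands": [[[0.14,0.805,-0.109,-0.0178,0,0],[0.14,0.805,-0.109,-0.0178,0,0]]]}}

```text
time_s: 61.42
ee_pos: [569.5, -16.3, 225.6]
ee_rot: [-34.3, 89.8, -32.7]
force: [-0.7, -0.5, -1.1]
gripper_width: 11.8
```

Call:
{"api": "send_rows", "payload": {"commands": [[[0.14,0.812,-0.019,-0.0177,0,0],[0.14,0.812,-0.019,-0.0177,0,0]]]}}

```text
time_s: 61.68
ee_pos: [566.4, 63.9, 211.0]
ee_rot: [-50.2, 89.8, -42.3]
force: [-0.0, 0.1, -1.4]
gripper_width: 12.0
```

Call:
{"api": "send_rows", "payload": {"commands": [[[0.14,0.809,0.071,-0.0178,0,0],[0.14,0.809,0.071,-0.0178,0,0]]]}}

```text
time_s: 61.92
ee_pos: [563.1, 144.6, 196.5]
ee_rot: [-64.5, 89.8, -50.3]
force: [0.6, -0.8, -1.0]
gripper_width: 11.8
```

Call:
{"api": "send_rows", "payload": {"commands": [[[0.14,0.796,0.161,-0.0178,0,0],[0.14,0.796,0.161,-0.0178,0,0]]]}}

```text
time_s: 62.18
ee_pos: [559.6, 225.5, 182.1]
ee_rot: [-76.4, 89.8, -55.7]
force: [0.1, -1.0, -1.9]
gripper_width: 11.8
```

Call:
{"api": "send_rows", "payload": {"commands": [[[0.14,0.773,0.249,-0.0177,0,0],[0.14,0.773,0.249,-0.0177,0,0],[0.14,0.773,0.249,-0.0177,0,0],[0.14,0.773,0.249,-0.0177,0,0]]]}}

```text
time_s: 62.68
ee_pos: [556.5, 303.3, 168.2]
ee_rot: [-91.3, 89.8, -64.4]
force: [0.2, 0.3, -1.9]
gripper_width: 11.6
```

Run:
```python
from h import *
st(); print(rel([555.5,305.8,109],Rd(27)))
look('s34',340,250,480,400,5)
```

```text
t 62.67 pos [556.5 303.3 168.2] phi 26.9 xax [ 0.002 -0.003 -1.   ] q [27.7 25.3 85.5 -0.2 69.2  0.9] F [ 0.2  0.3 -1.9] w 11.6
[ 5.922e-01  2.860e-02  2.500e-03 -4.000e-04 -0.000e+00  6.000e-04]
```

View pics/s34c.png

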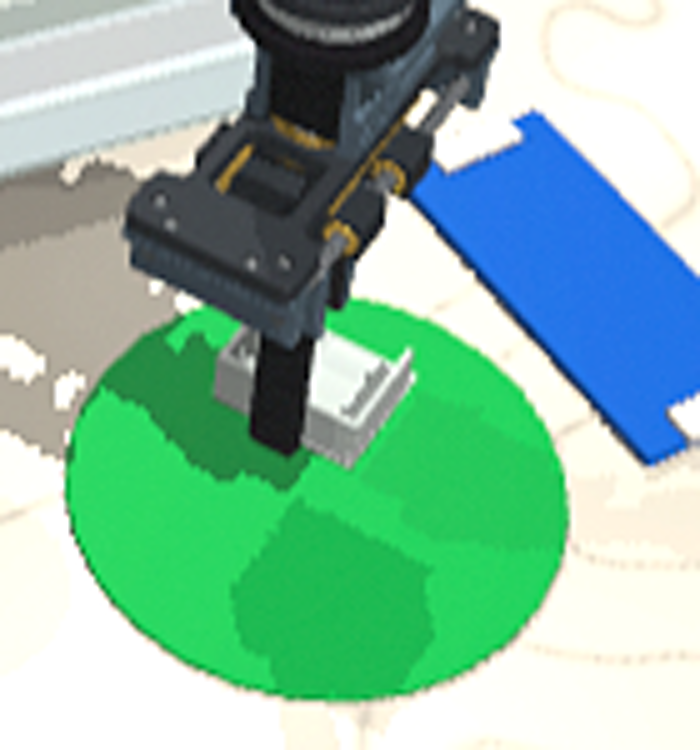

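Call:
{"api": "send_rows", "payload": {"commands": [[[0.2,0.029,0,0,0,0],[0.4,0.029,0,0,0,0],[0.592,0.029,0,0,0,0],[0.592,0.029,0,0,0,0]]]}}

```text
time_s: 63.22
ee_pos: [554.2, 305.7, 107.5]
ee_rot: [-139.8, 89.7, -112.9]
force: [0.0, -0.2, -1.9]
gripper_width: 11.8
```

Call:
{"api": "send_rows", "payload": {"commands": [[[0.02,0,0,0,0,0],[0.04,0,0,0,0,0],[0.055,0,0,0,0,0],[0.055,0,0,0,0,0]]]}}

```text
time_s: 63.72
ee_pos: [555.1, 307.7, 103.5]
ee_rot: [-73.2, 89.8, -46.2]
force: [0.6, -1.5, 0.0]
gripper_width: 11.9
```

Run:
```python
from h import *
st()
```

```text
t 63.73 pos [555.1 307.7 103.5] phi 27.0 xax [ 0.002 -0.002 -1.   ] q [28.  28.3 90.4 -0.2 61.3  1.1] F [ 0.6 -1.5  0. ] w 11.9
```

Contact with the board. I release to a small opening and lift.

Call:
{"api": "send_rows", "payload": {"commands": [[[0.003,0,0,0,0,0],[0.003,0,0,0,0,0],[0.003,0,0,0,0,0],[0.003,0,0,0,0,0],[0.003,0,0,0,0,0],[-0.3,0,0,0,0,0],[-0.6,0,0,0,0,0],[-1,0,0,0,0,0]]], "jaw": 0}}

```text
time_s: 64.72
ee_pos: [554.2, 307.5, 203.2]
ee_rot: [-132.2, 89.8, -105.2]
force: [0.9, -0.4, 0.4]
gripper_width: 45.5
```

Run:
```python
from h import *
st(); look('s35',340,250,480,400,5); look('t35',120,200,270,320,5,'top',1.8)
C=cloud('top','t35'); m=np.zeros((480,640),bool); m[185:265,320:410]=1
k=m&(C[...,2]>30)&(C[...,2]<60); print('knob',C[k].mean(0),circ(C[k][:,:2]),k.sum())
k=m&(C[...,2]>9)&(C[...,2]<25); print('disc',C[k].mean(0),circ(C[k][:,:2]),k.sum())
sync(0.5)
```

```text
t 64.72 pos [554.2 307.5 203.2] phi 27.0 xax [-0.001 -0.003 -1.   ] q [28.1 24.1 82.3 -0.1 73.8  1.1] F [ 0.9 -0.4  0.4] w 45.5
knob [587.99381499 -72.70937694  46.38936059] (array([586.9, -79.7]), 91.8) 217
disc [ 637.5334813  -126.70355895   15.41020904] (array([ 588.8, -137.6]), 128.2) 1887
```

View pics/s35c.png

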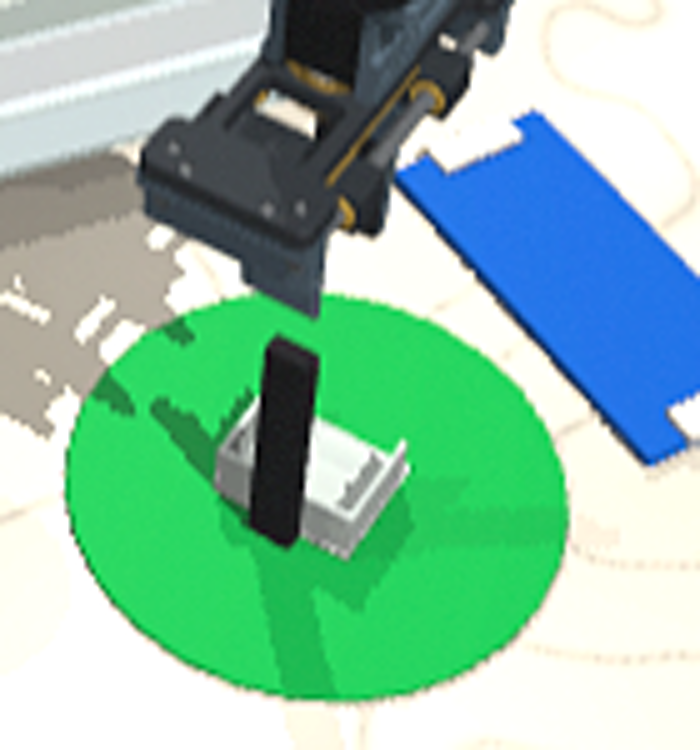

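Run:
```python
from h import *
C=cloud('top','t35'); m=np.zeros((480,640),bool); m[180:240,336:398]=1
k=m&(C[...,2]>34)&(C[...,2]<60); print('knob',C[k].mean(0),circ(C[k][:,:2]),k.sum())
k=m&(C[...,2]>9)&(C[...,2]<25); print('disc',C[k].mean(0),circ(C[k][:,:2]),k.sum())
i=cv2.imread('pics/t35.png')[170:320,270:510]; cv2.imwrite('pics/c35.png',cv2.resize(np.clip(i*1.8,0,255).astype(np.uint8),None,fx=3.3,fy=3.3,interpolation=cv2.INTER_CUBIC))
plan([([600,100,200],Rd(5)),([639,-132,140],Rd(-31.9))])
```

```text
knob [ 658.70364429 -115.45122426   42.93661246] (array([ 659.7, -115.5]), 12.2) 84
disc [ 656.04549015 -119.39496904   15.46024312] (array([ 660. , -116.3]), 61.4) 1728
[0.0288, -0.686, -0.1888, 0.0204, 0.0005, 0.0] x 2 -> [571.3 239.4 205.8]
[0.0292, -0.7046, -0.0995, 0.0203, 0.0006, 0.0] x 2 -> [585.7 169.7 202.9]
[0.0295, -0.7114, -0.009, 0.0204, 0.0005, 0.0] x 3 -> [600. 100. 200.]
[0.2002, -0.7817, 0.0623, 0.0342, 0.0, 0.0] x 2 -> [613.   22.7 180. ]
[0.2003, -0.7504, 0.2275, 0.0341, 0.0, 0.0] x 2 -> [626.  -54.7 160. ]
[0.2002, -0.6848, 0.3819, 0.0342, 0.0, 0.0] x 3 -> [ 639. -132.  140.]
```

View pics/c35.png

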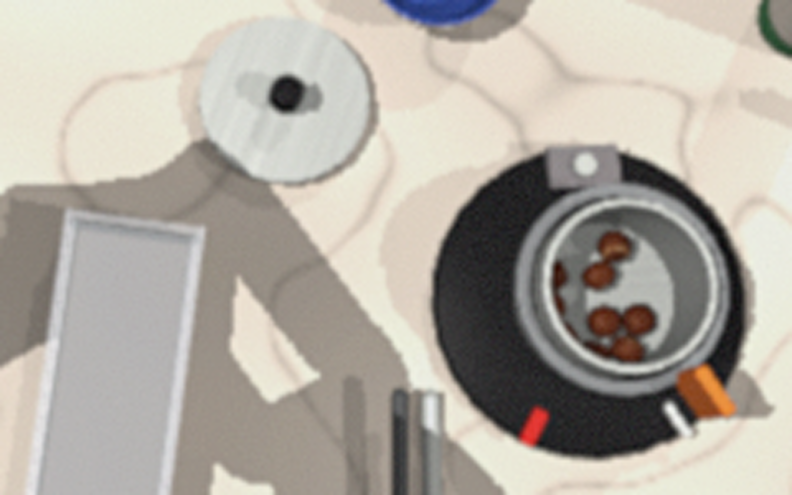

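Run:
```python
from h import *
sync(0.5)
plan([([610,100,200],Rd(5)),([659.5,-115.7,120],Rd(-31.9))])
```

```text
[0.0291, -0.7012, -0.1591, 0.0204, 0.0005, 0.0] x 2 -> [574.7 239.4 205.8]
[0.0295, -0.7157, -0.0681, 0.0203, 0.0006, 0.0] x 2 -> [592.3 169.7 202.9]
[0.0295, -0.7186, 0.0236, 0.0204, 0.0005, 0.0] x 3 -> [610. 100. 200.]
[0.2669, -0.7305, 0.1018, 0.0342, 0.0, 0.0] x 2 -> [626.5  28.1 173.3]
[0.2669, -0.692, 0.2553, 0.0341, 0.0, 0.0] x 2 -> [643.  -43.8 146.7]
[0.2669, -0.6219, 0.3966, 0.0342, 0.0, 0.0] x 3 -> [ 659.5 -115.7  120. ]
```

Call:
{"api": "send_rows", "payload": {"commands": [[[0.029,-0.701,-0.159,0.0204,0.0005,0],[0.029,-0.701,-0.159,0.0204,0.0005,0]]]}}

```text
time_s: 65.08
ee_pos: [572.4, 235.3, 199.5]
ee_rot: [-141.5, 89.7, -122.1]
force: [-0.6, 0.7, -0.5]
gripper_width: 45.5
```

Call:
{"api": "send_rows", "payload": {"commands": [[[0.029,-0.716,-0.068,0.0203,0.0005,0],[0.029,-0.716,-0.068,0.0203,0.0005,0]]]}}

```text
time_s: 65.32
ee_pos: [590.2, 165.7, 196.8]
ee_rot: [-152.1, 89.5, -139.9]
force: [0.3, -0.5, 0.5]
gripper_width: 46.0
```

Call:
{"api": "send_rows", "payload": {"commands": [[[0.029,-0.719,0.024,0.0204,0.0005,0],[0.029,-0.719,0.024,0.0204,0.0005,0]]]}}

```text
time_s: 65.58
ee_pos: [608.0, 96.6, 194.2]
ee_rot: [-155.0, 89.4, -150.1]
force: [-0.4, 0.3, 0.6]
gripper_width: 45.9
```

Call:
{"api": "send_rows", "payload": {"commands": [[[0.267,-0.73,0.102,0.0342,0,0],[0.267,-0.73,0.102,0.0342,0,0]]]}}

```text
time_s: 65.82
ee_pos: [623.5, 25.5, 166.7]
ee_rot: [-149.5, 89.3, -156.9]
force: [-1.2, -0.5, -0.6]
gripper_width: 45.6
```

Call:
{"api": "send_rows", "payload": {"commands": [[[0.267,-0.692,0.255,0.0341,0,0],[0.267,-0.692,0.255,0.0341,0,0]]]}}

```text
time_s: 66.08
ee_pos: [640.0, -46.3, 140.4]
ee_rot: [-138.4, 89.4, -158.1]
force: [0.5, 1.2, -0.1]
gripper_width: 45.5
```

Call:
{"api": "send_rows", "payload": {"commands": [[[0.267,-0.622,0.397,0.0342,0,0],[0.267,-0.622,0.397,0.0342,0,0],[0.267,-0.622,0.397,0.0342,0,0],[0.267,-0.622,0.397,0.0342,0,0]]]}}

```text
time_s: 66.58
ee_pos: [656.8, -115.4, 116.2]
ee_rot: [-119.4, 89.5, -151.1]
force: [0.4, -0.8, -0.0]
gripper_width: 45.6
```

Run:
```python
from h import *
st(); print(rel([659.5,-115.7,22.5],Rd(-31.9)))
look('s36',220,190,340,290,6)
```

```text
t 66.58 pos [ 656.8 -115.4  116.2] phi -31.8 xax [-0.007 -0.004 -1.   ] q [-10.8  30.6  84.2  -0.3  65.5  21.1] F [ 0.4 -0.8 -0. ] w 45.6
[ 9.372e-01  1.860e-02  2.810e-02  4.000e-04 -6.000e-04  1.100e-03]
```

View pics/s36c.png

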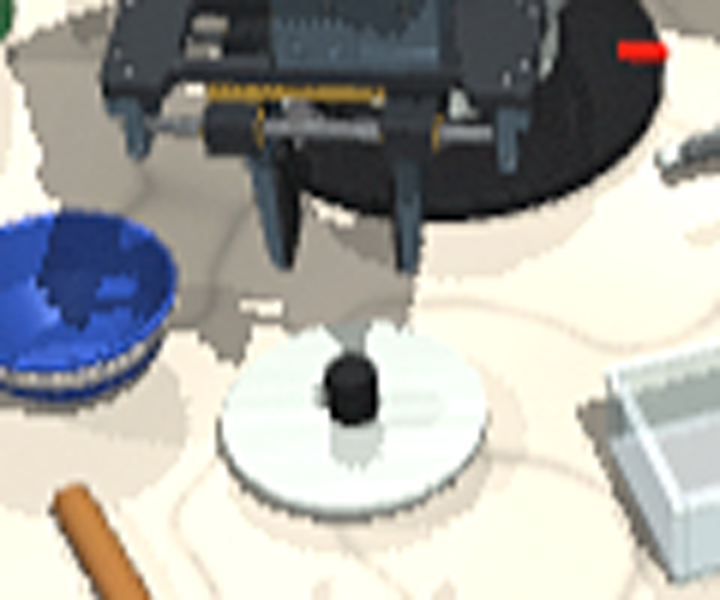

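Call:
{"api": "send_rows", "payload": {"commands": [[[0.3,0.019,0.028,0,-0.0006,0.001],[0.6,0.019,0.028,0,-0.0006,0.001],[0.8,0.019,0.028,0,-0.0006,0.001],[0.8,0.019,0.028,0,-0.0006,0.001]]]}}

```text
time_s: 67.12
ee_pos: [658.3, -116.0, 34.5]
ee_rot: [-140.4, 89.7, -172.2]
force: [1.2, 0.1, -0.0]
gripper_width: 46.0
```

Run:
```python
from h import *
st(); print(rel([659.5,-115.7,22.5],Rd(-31.9)))
```

```text
t 67.12 pos [ 658.3 -116.    34.5] phi -31.8 xax [-0.004 -0.001 -1.   ] q [-10.9  34.9  89.2  -0.1  56.   20.9] F [ 1.2  0.1 -0. ] w 46.0
[ 0.1202  0.0092  0.0091  0.0003 -0.0005  0.0004]
```

Call:
{"api": "send_rows", "payload": {"commands": [[[0.06,0.009,0.009,0,-0.0005,0],[0.12,0.009,0.009,0,-0.0005,0],[0.12,0.009,0.009,0,-0.0005,0],[0.12,0.009,0.009,0,-0.0005,0]]]}}

```text
time_s: 67.62
ee_pos: [660.7, -117.4, 23.8]
ee_rot: [-30.1, 89.8, -62.0]
force: [-0.3, 0.9, 0.4]
gripper_width: 45.6
```

Call:
{"api": "send_rows", "payload": {"commands": [[[0,0,0,0,0,0],[0,0,0,0,0,0],[0,0,0,0,0,0],[0,0,0,0,0,0],[0,0,0,0,0,0]]], "jaw": 1, "force": 30}}

```text
time_s: 68.25
ee_pos: [660.8, -117.5, 23.6]
ee_rot: [-31.7, 89.8, -63.6]
force: [0.5, 0.4, 0.5]
gripper_width: 23.3
```

Run:
```python
from h import *
st()
```

```text
t 68.25 pos [ 660.8 -117.5   23.6] phi -31.9 xax [ 0.002 -0.003 -1.   ] q [-11.   35.6  89.7  -0.2  54.5  21.1] F [0.5 0.4 0.5] w 23.3
```

Run:
```python
from h import *
sync(0)
R=Rd(-31.9)
plan([([660.8,-117.5,190],R),([513.2,-328.6,190],R)],extra=1)
```

```text
[-0.832, -0.0017, 0.0028, 0.0, 0.0003, 0.0002] x 2 -> [ 660.8 -117.5  106.8]
[-0.8321, -0.0008, 0.0012, 0.0, 0.0002, 0.0001] x 3 -> [ 660.8 -117.5  190. ]
[0.0001, -0.8574, -0.0457, 0.0, 0.0, 0.0] x 2 -> [ 611.6 -187.9  190. ]
[0.0001, -0.8573, -0.0458, 0.0, 0.0, 0.0] x 2 -> [ 562.4 -258.2  190. ]
[0.0001, -0.8574, -0.0457, 0.0, 0.0, 0.0] x 3 -> [ 513.2 -328.6  190. ]
```

Call:
{"api": "send_rows", "payload": {"commands": [[[-0.2,0,0,0,0,0],[-0.5,0,0,0,0,0],[-0.832,-0.002,0.003,0,0,0]]]}}

```text
time_s: 68.62
ee_pos: [659.4, -117.1, 106.1]
ee_rot: [-103.5, 89.8, -135.4]
force: [1.2, -0.1, -2.8]
gripper_width: 23.3
```

Call:
{"api": "send_rows", "payload": {"commands": [[[-0.4,0,0,0,0,0],[-0.832,0,0,0,0,0],[-0.832,0,0,0,0,0]]]}}

```text
time_s: 69.0
ee_pos: [662.2, -117.4, 193.3]
ee_rot: [3.6, 89.5, -28.3]
force: [0.3, -0.2, -2.1]
gripper_width: 23.3
```

Call:
{"api": "send_rows", "payload": {"commands": [[[0,-0.25,-0.01,0,0,0],[0,-0.55,-0.03,0,0,0],[0,-0.857,-0.046,0,0,0]]]}}

```text
time_s: 69.38
ee_pos: [608.6, -188.4, 187.0]
ee_rot: [-125.2, 89.7, -157.1]
force: [0.1, -0.2, -3.1]
gripper_width: 23.2
```

Call:
{"api": "send_rows", "payload": {"commands": [[[0,-0.43,-0.023,0,0,0],[0,-0.857,-0.046,0,0,0]]]}}

```text
time_s: 69.62
ee_pos: [559.1, -258.9, 187.3]
ee_rot: [-130.0, 89.8, -161.9]
force: [-0.5, -0.5, -2.4]
gripper_width: 23.1
```

Call:
{"api": "send_rows", "payload": {"commands": [[[0,-0.4,-0.023,0,0,0],[0,-0.7,-0.04,0,0,0],[0,-0.857,-0.046,0,0,0],[0,-0.857,-0.046,0,0,0],[0,-0.857,-0.046,0,0,0]]]}}

```text
time_s: 70.25
ee_pos: [513.2, -327.2, 189.8]
ee_rot: [-38.8, 89.9, -70.7]
force: [-0.7, -0.3, -2.4]
gripper_width: 23.2
```

Run:
```python
from h import *
st(); print(rel([513.2,-328.6,128],Rd(-31.9)))
look('s37',230,100,350,200,6)
```

```text
t 70.25 pos [ 513.2 -327.2  189.8] phi -31.9 xax [ 0.001 -0.002 -1.   ] q [-33.6  22.2  87.3  -0.1  70.4  -1.7] F [-0.7 -0.3 -2.4] w 23.2
[ 6.181e-01 -1.040e-02  6.400e-03  1.000e-04  3.000e-04  2.000e-04]
```

View pics/s37c.png

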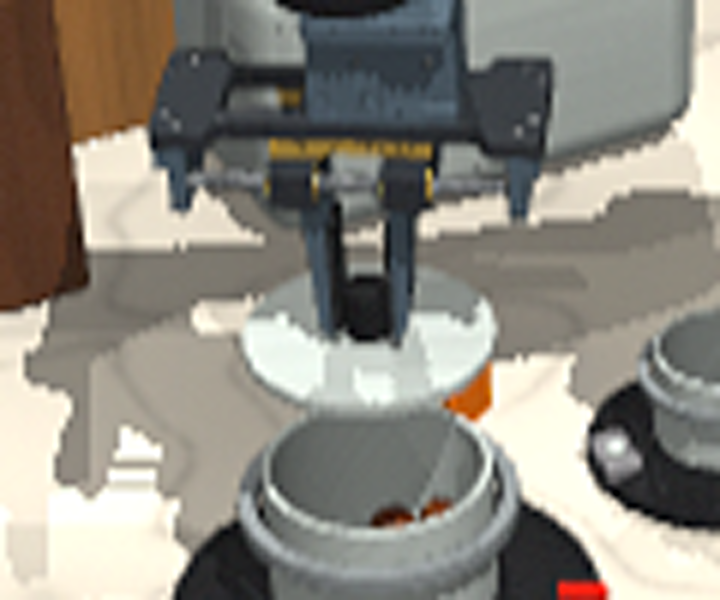

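Call:
{"api": "send_rows", "payload": {"commands": [[[0.2,-0.01,0.006,0,0,0],[0.4,-0.01,0.006,0,0,0],[0.618,-0.01,0.006,0,0,0],[0.618,-0.01,0.006,0,0,0]]]}}

```text
time_s: 70.8
ee_pos: [512.4, -327.8, 126.8]
ee_rot: [-135.1, 89.9, -166.9]
force: [0.2, -0.2, -2.9]
gripper_width: 23.3
```

Run:
```python
from h import *
st(); print(rel([513.2,-328.6,118],Rd(-31.9)))
```

```text
t 70.8 pos [ 512.4 -327.8  126.8] phi -31.8 xax [-0.002 -0.001 -1.   ] q [-33.6  25.   92.4  -0.1  62.7  -1.8] F [ 0.2 -0.2 -2.9] w 23.3
[ 0.0883 -0.0028  0.011   0.0002 -0.0003  0.0003]
```

Call:
{"api": "send_rows", "payload": {"commands": [[[0.045,-0.003,0.009,0,0,0],[0.088,-0.003,0.009,0,0,0],[0.088,-0.003,0.009,0,0,0]]]}}

```text
time_s: 71.18
ee_pos: [513.6, -330.2, 119.9]
ee_rot: [-37.2, 89.8, -69.1]
force: [0.2, 0.1, -1.7]
gripper_width: 23.0
```

Call:
{"api": "send_rows", "payload": {"commands": [[[0.015,0,0,0,0,0],[0.03,0,0,0,0,0],[0.03,0,0,0,0,0]]]}}

```text
time_s: 71.55
ee_pos: [513.5, -330.2, 116.7]
ee_rot: [-40.4, 89.8, -72.3]
force: [0.1, 0.6, -1.7]
gripper_width: 23.3
```

Run:
```python
from h import *
st()
```

```text
t 71.55 pos [ 513.5 -330.2  116.7] phi -31.9 xax [ 0.001 -0.003 -1.   ] q [-33.8  25.6  93.   -0.1  61.3  -1.8] F [ 0.1  0.6 -1.7] w 23.3
```

Call:
{"api": "send_rows", "payload": {"commands": [[[0,0.013,-0.008,0,0,0],[0.015,0.013,-0.008,0,0,0],[0.02,0.013,-0.008,0,0,0],[0.02,0.013,-0.008,0,0,0]]]}}

```text
time_s: 72.05
ee_pos: [513.7, -328.7, 115.6]
ee_rot: [-30.1, 89.8, -62.0]
force: [-1.8, 1.5, 4.5]
gripper_width: 23.0
```

Run:
```python
from h import *
st()
```

```text
t 72.05 pos [ 513.7 -328.7  115.6] phi -31.9 xax [ 0.002 -0.003 -1.   ] q [-33.6  25.6  93.2  -0.1  61.   -1.7] F [-1.8  1.5  4.5] w 23.0
```

The lid is seated at TCP z = 115.6, as expected. I release and lift.

Call:
{"api": "send_rows", "payload": {"commands": [[[0,0,0,0,0,0],[0,0,0,0,0,0],[0,0,0,0,0,0],[0,0,0,0,0,0],[-0.3,0,0,0,0,0],[-0.7,0,0,0,0,0],[-0.7,0,0,0,0,0]]], "jaw": 0}}

```text
time_s: 72.92
ee_pos: [515.3, -329.7, 188.2]
ee_rot: [-12.8, 89.4, -44.7]
force: [0.1, -0.7, -0.7]
gripper_width: 45.7
```

Run:
```python
from h import *
st(); look('s38',230,100,350,200,6); sync(0.3)
ax=np.array([512.6,-328.5]); a=np.radians(213)
print(ax+91*np.array([np.cos(a),np.sin(a)]))
plan([([*(ax+91*np.array([np.cos(a),np.sin(a)])),195],Rd(-57.2))])
```

```text
t 72.92 pos [ 515.3 -329.7  188.2] phi -31.9 xax [ 0.007 -0.007 -1.   ] q [-33.6  22.2  87.4  -0.1  69.7  -1.7] F [ 0.1 -0.7 -0.7] w 45.7
[ 436.28097832 -378.06215219]
[-0.0867, -0.8288, -0.4006, 0.0703, 0.001, 0.0001] x 4 -> [ 436.3 -378.1  195. ]
```

View pics/s38c.png

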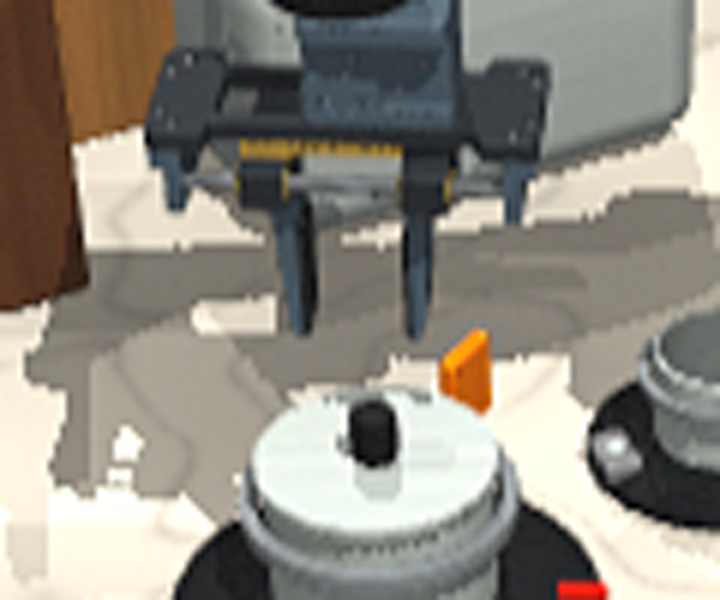

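Call:
{"api": "send_rows", "payload": {"commands": [[[-0.04,-0.4,-0.2,0.035,0.0005,0],[-0.087,-0.829,-0.401,0.0703,0.001,0],[-0.087,-0.829,-0.401,0.0703,0.001,0],[-0.087,-0.829,-0.401,0.0703,0.001,0],[-0.087,-0.829,-0.401,0.0703,0.001,0]]]}}

```text
time_s: 73.6
ee_pos: [435.6, -377.1, 192.6]
ee_rot: [-150.9, 89.7, 152.0]
force: [-0.6, 0.2, -0.1]
gripper_width: 45.4
```

Run:
```python
from h import *
st(); print(rel([435.8,-378.1,100],Rd(-57.4)))
look('t39',385,195,515,315,5,'top',1.8)
C=cloud('top','t39'); 
m=np.zeros((480,640),bool); m[205:315,395:505]=1
k=m&(C[...,2]>128)&(C[...,2]<142); print('knob',C[k].mean(0),k.sum())
```

```text
t 73.6 pos [ 435.6 -377.1  192.6] phi -57.1 xax [-0.004  0.002 -1.   ] q [-42.   19.4  91.2  -0.1  69.7  15.2] F [-0.6  0.2 -0.1] w 45.4
[ 9.259e-01 -1.200e-03  1.320e-02  7.000e-04 -7.000e-04  4.000e-04]
knob [ 511.92049089 -325.31081198  134.96529338] 103
```

View pics/t39c.png

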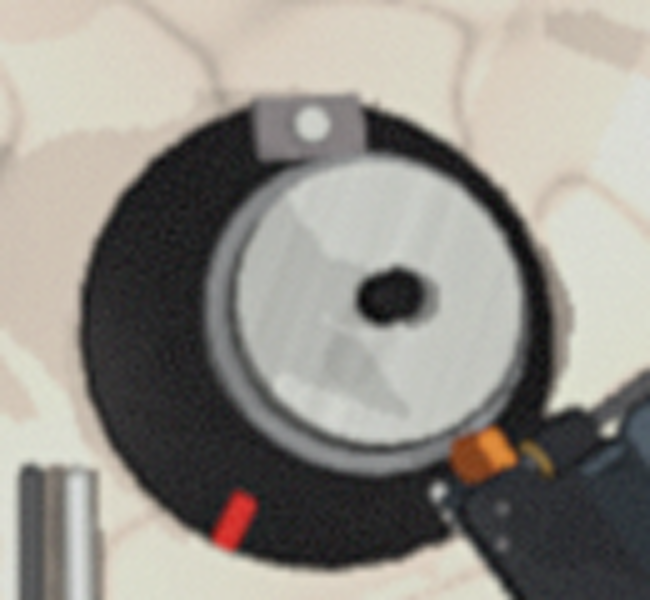

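Call:
{"api": "send_rows", "payload": {"commands": [[[0.4,0,0.013,0.0007,-0.0007,0],[0.8,0,0.013,0.0007,-0.0007,0],[0.985,0,0.013,0.0007,-0.0007,0],[0.985,0,0.013,0.0007,-0.0007,0]]]}}

```text
time_s: 74.15
ee_pos: [435.5, -377.4, 93.3]
ee_rot: [-126.5, 89.8, 176.1]
force: [0.6, 0.3, -0.3]
gripper_width: 45.6
```

Call:
{"api": "send_rows", "payload": {"commands": [[[0,0,0,0,0,0],[0,0,0,0,0,0],[0,0,0,0,0,0],[0,0,0,0,0,0],[0,0,0,0,0,0],[0,0,0,0,0,0],[0,0,0,0,0,0]]], "jaw": 1, "force": 15}}

```text
time_s: 75.03
ee_pos: [435.7, -378.1, 95.5]
ee_rot: [-72.4, 89.9, -129.9]
force: [-1.8, 2.2, 5.8]
gripper_width: 10.0
```

Run:
```python
from h import *
st()
s=env.state(); p0=s['ee_pos']; ax=np.array([512.6,-328.5])
v=p0[:2]-ax; r=np.hypot(*v); a=np.degrees(np.arctan2(v[1],v[0]))%360; print(r,a)
R0=Rd(-57.4)
for th in [1,4,8,12,16,20,24,28,32,36,40,44,48,52,56,58,59,60,61,62]:
    q=ax+r*np.array([np.cos(np.radians(a-th)),np.sin(np.radians(a-th))])
    sh=R0.T@(np.array([*q,p0[2]])-p0)/100
    print([0,round(float(sh[1]),3),round(float(sh[2]),3),round(th/360,4),0,0],end=', ')
```

```text
t 75.03 pos [ 435.7 -378.1   95.5] phi -57.5 xax [-0.001 -0.001 -1.   ] q [-42.   24.1  99.1  -0.1  56.8  15.6] F [-1.8  2.2  5.8] w 10.0
91.49529268511694 212.82608926822496
[0, 0.0, -0.016, 0.0028, 0, 0], [0, 0.002, -0.064, 0.0111, 0, 0], [0, 0.008, -0.127, 0.0222, 0, 0], [0, 0.019, -0.19, 0.0333, 0, 0], [0, 0.034, -0.252, 0.0444, 0, 0], [0, 0.054, -0.313, 0.0556, 0, 0], [0, 0.078, -0.372, 0.0667, 0, 0], [0, 0.105, -0.43, 0.0778, 0, 0], [0, 0.137, -0.485, 0.0889, 0, 0], [0, 0.173, -0.538, 0.1, 0, 0], [0, 0.212, -0.589, 0.1111, 0, 0], [0, 0.254, -0.637, 0.1222, 0, 0], [0, 0.3, -0.681, 0.1333, 0, 0], [0, 0.349, -0.722, 0.1444, 0, 0], [0, 0.4, -0.76, 0.1556, 0, 0], [0, 0.427, -0.778, 0.1611, 0, 0], [0, 0.441, -0.786, 0.1639, 0, 0], [0, 0.454, -0.794, 0.1667, 0, 0], [0, 0.468, -0.802, 0.1694, 0, 0], [0, 0.482, -0.81, 0.1722, 0, 0],
```

Call:
{"api": "send_rows", "payload": {"commands": [[[0,0,-0.016,0.0028,0,0],[0,0.002,-0.064,0.0111,0,0],[0,0.008,-0.127,0.0222,0,0],[0,0.019,-0.19,0.0333,0,0],[0,0.034,-0.252,0.0444,0,0],[0,0.054,-0.313,0.0556,0,0],[0,0.078,-0.372,0.0667,0,0],[0,0.105,-0.43,0.0778,0,0],[0,0.137,-0.485,0.0889,0,0],[0,0.173,-0.538,0.1,0,0],[0,0.212,-0.589,0.1111,0,0],[0,0.254,-0.637,0.1222,0,0],[0,0.3,-0.681,0.1333,0,0],[0,0.349,-0.722,0.1444,0,0],[0,0.4,-0.76,0.1556,0,0],[0,0.427,-0.778,0.1611,0,0],[0,0.461,-0.798,0.1681,0,0],[0,0.461,-0.798,0.1681,0,0],[0,0.461,-0.798,0.1681,0,0]]]}}

```text
time_s: 77.4
ee_pos: [432.6, -286.9, 95.4]
ee_rot: [40.8, 89.8, -77.2]
force: [-0.2, 0.4, 5.4]
gripper_width: 9.9
```

Run:
```python
from h import *
st()
s=env.state(); p0=s['ee_pos']; ax=np.array([512.6,-328.5]); v=p0[:2]-ax; print(np.hypot(*v),np.degrees(np.arctan2(v[1],v[0]))%360)
look('s40',230,110,370,220,5)
```

```text
t 77.4 pos [ 432.6 -286.9   95.4] phi -118.0 xax [ 0.001 -0.003 -1.   ] q [-34.7  19.4 106.9  -0.2  53.5  83.4] F [-0.2  0.4  5.4] w 9.9
90.14784700483641 152.49243867540002
```

View pics/s40c.png

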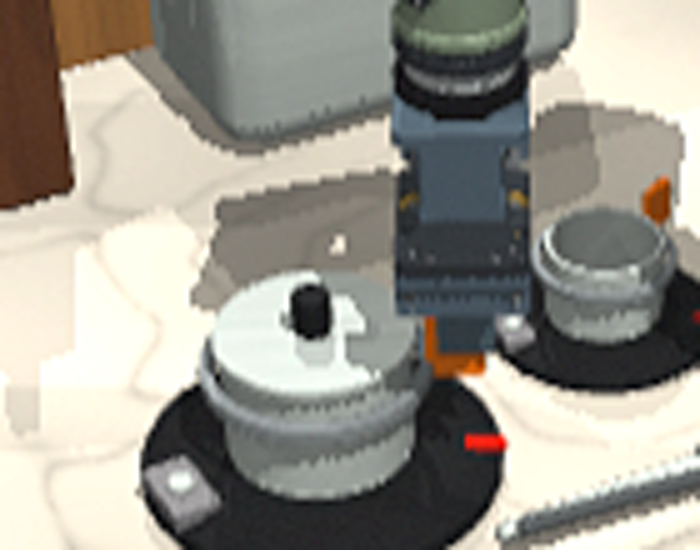

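Released next, then I back away to check everything.

Call:
{"api": "send_rows", "payload": {"commands": [[[0,0,0,0,0,0],[0,0,0,0,0,0],[0,0,0,0,0,0],[0,0,0,0,0,0],[-0.4,0,0,0,0,0],[-0.95,0,0,0,0,0]]], "jaw": 0}}

```text
time_s: 78.2
ee_pos: [431.2, -285.7, 189.5]
ee_rot: [-58.8, 89.8, -176.8]
force: [0.7, -0.3, 0.1]
gripper_width: 45.7
```

Run:
```python
from h import *
st(); sync(0.5)
plan([([400,-80,250],Rd(-60))])
```

```text
t 78.2 pos [ 431.2 -285.7  189.5] phi -118.0 xax [-0.004 -0.    -1.   ] q [-34.7  14.2  99.2  -0.2  66.8  83.3] F [ 0.7 -0.3  0.1] w 45.7
[-0.1998, -0.4142, -0.5564, -0.0537, 0.0, 0.0002] x 2 -> [ 420.8 -217.1  210. ]
[-0.2003, -0.2065, -0.6621, -0.0537, 0.0, 0.0003] x 2 -> [ 410.4 -148.6  230. ]
[-0.2004, 0.0248, -0.693, -0.0537, 0.0, 0.0002] x 3 -> [400. -80. 250.]
```

Call:
{"api": "send_rows", "payload": {"commands": [[[-0.2,-0.414,-0.556,-0.0537,0,0],[-0.2,-0.414,-0.556,-0.0537,0,0]]]}}

```text
time_s: 78.45
ee_pos: [421.4, -215.8, 211.4]
ee_rot: [35.6, 89.8, -62.7]
force: [1.2, -0.3, -0.7]
gripper_width: 45.4
```

Call:
{"api": "send_rows", "payload": {"commands": [[[-0.2,-0.207,-0.662,-0.0537,0,0],[-0.2,-0.207,-0.662,-0.0537,0,0]]]}}

```text
time_s: 78.7
ee_pos: [410.7, -146.9, 230.6]
ee_rot: [5.8, 89.9, -73.1]
force: [-0.3, 0.0, -1.3]
gripper_width: 45.7
```

Call:
{"api": "send_rows", "payload": {"commands": [[[-0.2,0.025,-0.693,-0.0537,0,0],[-0.2,0.025,-0.693,-0.0537,0,0],[-0.2,0.025,-0.693,-0.0537,0,0],[-0.2,0.025,-0.693,-0.0537,0,0]]]}}

```text
time_s: 79.2
ee_pos: [400.7, -81.0, 249.0]
ee_rot: [-54.8, 89.8, -115.0]
force: [-0.0, -0.4, 0.4]
gripper_width: 45.4
```

Run:
```python
from h import *
st(); look('t41',395,205,505,315,5,'top',1.8); look('s41',200,100,480,400,2,'scene',1.4)
C=cloud('top','t41'); img=np.load('pics/t41.npz')['p'].astype(int)
m=np.zeros((480,640),bool); m[205:315,395:505]=1
k=m&(C[...,2]>128)&(C[...,2]<142); print('knob',C[k].mean(0),circ(C[k][:,:2]),k.sum())
L=m&(C[...,2]>103)&(C[...,2]<113)&(img.sum(-1)>300); print('lid',circ(C[L][:,:2]),C[L].mean(0))
P=C[L]; A=np.c_[P[:,:2],np.ones(len(P))]; c=np.linalg.lstsq(A,P[:,2],rcond=None)[0]; print('slope',c[:2])
org=m&(img[...,0]>1.6*img[...,1])&(img[...,0]-img[...,2]>60)&(C[...,2]>116)
P=C[org]; v=P.mean(0)[:2]-[512.6,-328.5]; print('tab',P.mean(0),np.degrees(np.arctan2(v[1],v[0])))
```

```text
t 79.2 pos [400.7 -81.  249. ] phi -60.1 xax [-0.001 -0.003 -1.   ] q [-12.9   1.7 105.4  -0.2  72.9  47.3] F [-0.  -0.4  0.4] w 45.4
knob [ 512.07511024 -325.48331741  134.71332849] (array([ 512.4, -326.3]), 12.0) 103
lid (array([ 513. , -326.6]), 60.2) [ 518.77519118 -327.41145879  107.50246044]
slope [-7.15746700e-05  1.82244673e-03]
tab [ 440.51539003 -291.77275123  119.38638286] 153.00106928804155
```

View pics/t41c.png

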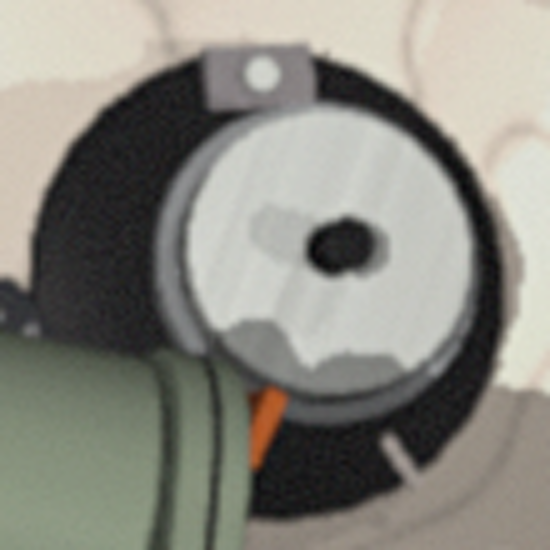

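View pics/s41c.png

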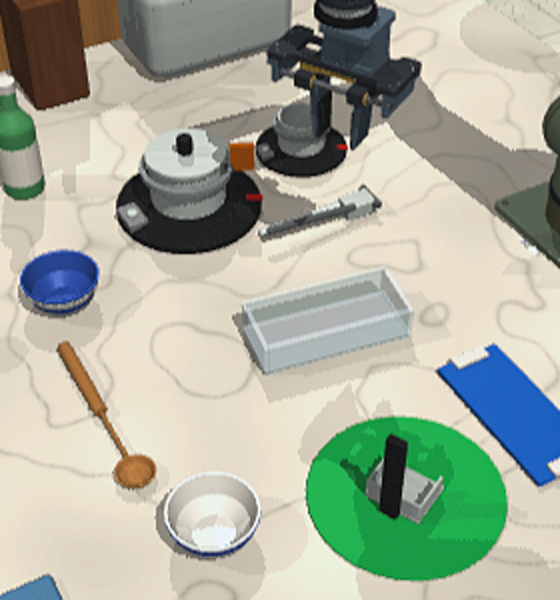

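Call:
{"api": "send_rows", "payload": {"commands": [[[0,0.3,-0.6,0,0,0],[0,0.4,-0.95,0,0,0],[0,0.4,-0.95,0,0,0],[0,0.4,-0.95,0,0,0],[0,0.4,-0.95,0,0,0]]]}}

```text
time_s: 79.92
ee_pos: [388.2, 20.7, 249.0]
ee_rot: [-50.4, 89.8, -110.5]
force: [0.3, -0.4, -0.2]
gripper_width: 45.9
```

Run:
```python
from h import *
st(); look('t42',395,205,505,315,5,'top',1.8)
C=cloud('top','t42'); img=np.load('pics/t42.npz')['p'].astype(int)
m=np.zeros((480,640),bool); m[205:315,395:505]=1
org=m&(img[...,0]>1.6*img[...,1])&(img[...,0]-img[...,2]>60)&(C[...,2]>116)
P=C[org]
C0=cloud('top','t0'); i0=np.load('pics/t0.npz')['p'].astype(int)
print(len(P),P.mean(0),cv2.minAreaRect(P[:,:2].astype(np.float32)))
for ax in ([512.6,-328.5],[511.5,-328.2],[513,-328.4]):
    v=P.mean(0)[:2]-ax; print('tab',np.degrees(np.arctan2(v[1],v[0])))
red=m&(img[...,0]>2.2*img[...,1])&(img[...,2]<img[...,1]*1.4)&(C[...,2]<32)&(C[...,2]>12)
Q=C[red];print('red',Q.mean(0),cv2.minAreaRect(Q[:,:2].astype(np.float32)))
v=Q.mean(0)[:2]-[512.6,-328.5];print(np.degrees(np.arctan2(v[1],v[0])))
snap('scene','s42')
```

```text
t 79.92 pos [388.2  20.7 249. ] phi -60.1 xax [-0.001 -0.003 -1.   ] q [  1.5  -0.2 107.4  -0.2  72.9  61.7] F [ 0.3 -0.4 -0.2] w 45.9
57 [ 437.31521183 -289.05733717  119.72955073] ((437.48602294921875, -289.428955078125), (7.685540199279785, 34.05486297607422), 61.85434341430664)
tab 152.34938234902586
tab 152.18219832146673
tab 152.53357011752055
red [ 424.12866357 -281.77674559   20.66767034] ((423.5617980957031, -282.3052978515625), (13.556560516357422, 26.09803009033203), 63.569881439208984)
152.1606850868963
```

View pics/t42c.png

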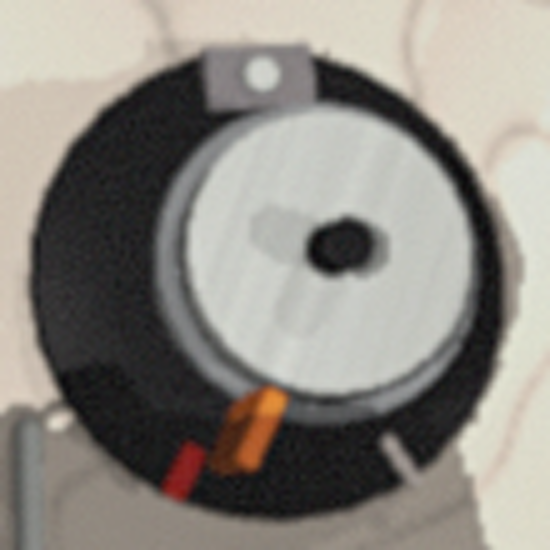

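View pics/t42.png

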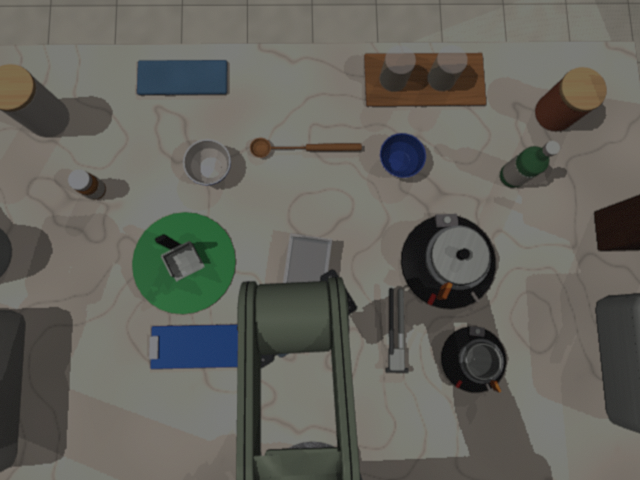

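Run:
```python
from h import *
print(env.job_done()); st()
```

```text
the job is handed in; nothing more can be done
None
the job is handed in; nothing more can be done
```

I finished every step and handed the job in at about 80 s of the 210 s allowed. No verdict is reported back.

**What I did:**
- I turned the collar back to the white mark and laid the lid on a free patch of the worktop.
- I scooped the chestnuts in two trips, six and then three.
- I stood the scoop on the board, refitted the lid and turned the collar to the red mark.

**Not as planned:**
- On the first trip three chestnuts wedged in the scoop. I freed them by rolling it to one side over the well. One came out over the lip during that roll, and the picture showed it landing in the well.
- The lid had been knocked about 27 mm aside while the arm was elsewhere. I measured its position again before gripping it.

**Last checks:**
- **Collar:** the tab stands at 152.3° and the red mark at 152.2°.
- **Lid:** it is level, with a slope of about 0.002, and about 2 mm off centre.
- **Scoop:** it is upright near the middle of the board.
- **Chestnuts:** the box and scoop were empty, and none lay elsewhere. Some of those in the well were partly hidden, so nine there is inferred from the trips.
- **Other things:** I saw none of them moved; this was judged from the pictures, not measured.
- **Cameras:** my readings from the two cameras differed by several mm at the glass box (about 3 mm at the scoop handle), so I centred the scoop there by touch. No final check failed.

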